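# Unpack the gourd charms and sort them by colour

### The job

Swing both flaps of the carton right open so that they stay folded outward, and only then take the painted mini gourds out one by one and lay each in the tray of its own colour: turquoise, purple or yellow. Leave the plain unpainted gourds in the carton and both flaps open, and do not disturb the lamp, the brush jar, the control box or the paint bottle.

Things in the scene. Friction and masses are not known exactly. Their poses are not given: they have to be found in the camera images.
- carton: shallow open-topped cardboard carton fixed to the bench, outside 196 (x) x 276 (y) x 54 mm high, walls and floor 4 mm, white paper on its floor. Origin: centre of the underside; x points from the near flap's side to the far flap's side, y along the flap hinges, z up. Two cardboard flaps cover its top and meet over the middle.
- flap_near (a joint): angle of the carton flap hinged on the rim at the robot (carton -x side), rad: 0 closed flat, 1.57 upright, 3.1 its stop, folded outward flat. Nearly free crease: let go, it falls shut if short of upright and falls open by itself past upright (balance near 1.46). Flap 95 mm from hinge to free edge, 272 mm long, 4 mm thick, 60 g.
- flap_near_bead (a point): centre of the round wooden bead, 26 mm in diameter, that serves as pull knob of the near flap; on the flap's outer face at mid-length, 58 mm from the hinge line and 26 mm above the plane of the hinge line (the flap's lower face) on a thin stem (10 mm). Moves with the flap on an arc about the hinge.
- flap_near_hinge (a point): middle of the hinge line of the near flap, on the top rim of the carton 54 mm above the bench; the hinge line runs along the carton's y.
- flap_far (a joint): angle of the carton flap hinged on the rim at the side away from the robot (carton +x side), rad: 0 closed flat, 1.57 upright, 3.1 its stop, folded outward flat. Nearly free crease: let go, it falls shut if short of upright and falls open by itself past upright (balance near 1.46). Flap 95 mm from hinge to free edge, 272 mm long, 4 mm thick, 60 g.
- flap_far_bead (a point): centre of the round wooden bead, 26 mm in diameter, that serves as pull knob of the far flap; on the flap's outer face at mid-length, 58 mm from the hinge line and 26 mm above the plane of the hinge line (the flap's lower face) on a thin stem (10 mm). Moves with the flap on an arc about the hinge.
- flap_far_hinge (a point): middle of the hinge line of the far flap, on the top rim of the carton 54 mm above the bench; the hinge line runs along the carton's y.
- turquoise_a: mini gourd charm, painted turquoise with white dots: a small hard pear shape, 36 mm across the belly, 43 mm tall, 24 mm flat foot, narrow top about 20 mm, 30 g, with a thin stalk. Origin: centre of the belly, 18 mm above the foot; z runs from foot to stalk. Starts standing in the carton. May be absent.
- turquoise_b: mini gourd charm, painted turquoise with white dots: a small hard pear shape, 36 mm across the belly, 43 mm tall, 24 mm flat foot, narrow top about 20 mm, 30 g, with a thin stalk. Origin: centre of the belly, 18 mm above the foot; z runs from foot to stalk. Starts standing in the carton. May be absent.
- purple_a: mini gourd charm, painted purple with white dots: a small hard pear shape, 36 mm across the belly, 43 mm tall, 24 mm flat foot, narrow top about 20 mm, 30 g, with a thin stalk. Origin: centre of the belly, 18 mm above the foot; z runs from foot to stalk. Starts standing in the carton. May be absent.
- purple_b: mini gourd charm, painted purple with white dots: a small hard pear shape, 36 mm across the belly, 43 mm tall, 24 mm flat foot, narrow top about 20 mm, 30 g, with a thin stalk. Origin: centre of the belly, 18 mm above the foot; z runs from foot to stalk. Starts standing in the carton. May be absent.
- yellow_a: mini gourd charm, painted bright yellow with white dots: a small hard pear shape, 36 mm across the belly, 43 mm tall, 24 mm flat foot, narrow top about 20 mm, 30 g, with a thin stalk. Origin: centre of the belly, 18 mm above the foot; z runs from foot to stalk. Starts standing in the carton. May be absent.
- yellow_b: mini gourd charm, painted bright yellow with white dots: a small hard pear shape, 36 mm across the belly, 43 mm tall, 24 mm flat foot, narrow top about 20 mm, 30 g, with a thin stalk. Origin: centre of the belly, 18 mm above the foot; z runs from foot to stalk. Starts standing in the carton. May be absent.
- plain_a: mini gourd charm, unpainted, plain brown: a small hard pear shape, 36 mm across the belly, 43 mm tall, 24 mm flat foot, narrow top about 20 mm, 30 g, with a thin stalk. Origin: centre of the belly, 18 mm above the foot; z runs from foot to stalk. Starts standing in the carton.
- plain_b: mini gourd charm, unpainted, plain brown: a small hard pear shape, 36 mm across the belly, 43 mm tall, 24 mm flat foot, narrow top about 20 mm, 30 g, with a thin stalk. Origin: centre of the belly, 18 mm above the foot; z runs from foot to stalk. Starts standing in the carton.
- tray_turquoise: turquoise open square tray fixed to the bench, outside 118 x 118 x 40 mm, white paper on its floor, walls and floor 4 mm (inside 110 x 110 x 36). Origin: centre of the underside; x, y along its sides, z up.
- tray_purple: purple open square tray fixed to the bench, outside 118 x 118 x 40 mm, white paper on its floor, walls and floor 4 mm (inside 110 x 110 x 36). Origin: centre of the underside; x, y along its sides, z up.
- tray_yellow: yellow open square tray fixed to the bench, outside 118 x 118 x 40 mm, white paper on its floor, walls and floor 4 mm (inside 110 x 110 x 36). Origin: centre of the underside; x, y along its sides, z up.
- lamp: bystander: pierced brown gourd lamp, 148 mm across, 200 mm tall, loose, origin at the centre of its foot
- jar: bystander: white ceramic brush jar, 76 mm across, 90 mm tall with brushes to 165 mm, loose, origin at the centre of its foot
- control_unit: bystander: white control box of the carving tool, 110 x 150 x 70 mm, loose, origin at the centre of its underside
- paint: bystander: paint bottle, 48 mm across, 95 mm tall, loose, origin at the centre of its foot
Mind the look-alikes: they are no part of the job. What is shaped like the tray_yellow but pink is not meant.

How it is judged:
On the way:
1. both carton flaps are folded open, while every painted gourd is still in the carton (value of joint each of flap_near, flap_far above 2.2 rad and x of turquoise_a in the frame of carton between -0.096 and 0.096 m and y of turquoise_a in the frame of carton between -0.136 and 0.136 m and z of turquoise_a in the frame of carton between 0.005 and 0.12 m and x of turquoise_b in the frame of carton between -0.096 and 0.096 m and y of turquoise_b in the frame of carton between -0.136 and 0.136 m and z of turquoise_b in the frame of carton between 0.005 and 0.12 m and x of purple_a in the frame of carton between -0.096 and 0.096 m and y of purple_a in the frame of carton between -0.136 and 0.136 m and z of purple_a in the frame of carton between 0.005 and 0.12 m and x of purple_b in the frame of carton between -0.096 and 0.096 m and y of purple_b in the frame of carton between -0.136 and 0.136 m and z of purple_b in the frame of carton between 0.005 and 0.12 m and x of yellow_a in the frame of carton between -0.096 and 0.096 m and y of yellow_a in the frame of carton between -0.136 and 0.136 m and z of yellow_a in the frame of carton between 0.005 and 0.12 m and x of yellow_b in the frame of carton between -0.096 and 0.096 m and y of yellow_b in the frame of carton between -0.136 and 0.136 m and z of yellow_b in the frame of carton between 0.005 and 0.12 m), for 0.3 s.
At the end, for the whole second after the job is handed in: Both flaps are open beyond 2.2 rad; every painted gourd that is present rests inside the tray of its own colour (belly centre between the tray's walls and below 45 mm, slower than 0.05 m/s); the plain gourds rest inside the carton (value of joint each of flap_near, flap_far above 2.2 rad and x of turquoise_a in the frame of tray_turquoise between -0.055 and 0.055 m and y of turquoise_a in the frame of tray_turquoise between -0.055 and 0.055 m and z of turquoise_a in the frame of tray_turquoise between 0.005 and 0.045 m and linear speed of each of turquoise_a, turquoise_b, purple_a, purple_b, yellow_a, yellow_b, plain_a, plain_b below 0.05 m/s and x of turquoise_b in the frame of tray_turquoise between -0.055 and 0.055 m and y of turquoise_b in the frame of tray_turquoise between -0.055 and 0.055 m and z of turquoise_b in the frame of tray_turquoise between 0.005 and 0.045 m and x of purple_a in the frame of tray_purple between -0.055 and 0.055 m and y of purple_a in the frame of tray_purple between -0.055 and 0.055 m and z of purple_a in the frame of tray_purple between 0.005 and 0.045 m and x of purple_b in the frame of tray_purple between -0.055 and 0.055 m and y of purple_b in the frame of tray_purple between -0.055 and 0.055 m and z of purple_b in the frame of tray_purple between 0.005 and 0.045 m and x of yellow_a in the frame of tray_yellow between -0.055 and 0.055 m and y of yellow_a in the frame of tray_yellow between -0.055 and 0.055 m and z of yellow_a in the frame of tray_yellow between 0.005 and 0.045 m and x of yellow_b in the frame of tray_yellow between -0.055 and 0.055 m and y of yellow_b in the frame of tray_yellow between -0.055 and 0.055 m and z of yellow_b in the frame of tray_yellow between 0.005 and 0.045 m and x of plain_a in the frame of carton between -0.094 and 0.094 m and y of plain_a in the frame of carton between -0.134 and 0.134 m and z of plain_a in the frame of carton between 0.005 and 0.05 m and x of plain_b in the frame of carton between -0.094 and 0.094 m and y of plain_b in the frame of carton between -0.134 and 0.134 m and z of plain_b in the frame of carton between 0.005 and 0.05 m); the robot touches nothing.
It fails at once if the lamp is moved more than 30 mm or knocked over (distance of lamp from where it was at the start of the episode above 0.03 m or angle between lamp's own z axis and vertical above 0.5 rad).
It fails at once if the jar is moved more than 30 mm or knocked over (distance of jar from where it was at the start of the episode above 0.03 m or angle between jar's own z axis and vertical above 0.5 rad).
It fails at once if the control_unit is moved more than 30 mm or knocked over (distance of control_unit from where it was at the start of the episode above 0.03 m or angle between control_unit's own z axis and vertical above 0.5 rad).
It fails at once if the paint is moved more than 30 mm or knocked over (distance of paint from where it was at the start of the episode above 0.03 m or angle between paint's own z axis and vertical above 0.5 rad).
Of turquoise_a, turquoise_b, purple_a, purple_b, yellow_a, yellow_b only 4 to 6 are there at a start; the rules pass over those that are not, and their reading is None.
At some moment in a run one of turquoise_a, turquoise_b, purple_a, purple_b, yellow_a, yellow_b may be knocked a few centimetres aside while the robot is not near it.
Once in a run the grip may slacken for a moment while it holds something.
It also fails if it takes over 210 s, if anything falls off the work surface, if the arm or the gripper's body presses on something with over 40 N, if the wrist force passes 120 N, or if a joint passes its speed limit or range.

### The arm

A 6-joint arm with a two-finger parallel gripper is mounted at the origin on the work surface. World frame = base frame: x ahead of the robot, y to its left, z up, the work surface at z = 0. Lengths are in m, angles in rad, forces in N, time in s.
With the tool pointing down it reaches from about 0.25 to 0.725 m from the base axis. Payload 9.7 kg.
Tool frame: the origin (TCP) lies at the very end of the fingers, on their centre line; the grasp point (between the pads) lies 19 mm behind it; y points along the fingers, x is the direction in which the jaws open and shut, and the axes are right-handed (so a half turn about y gives the same grasp; the last joint's range is limited). The gripper opens to 85 mm and grips with 20 to 120 N. Pads are 22 mm wide; open, the fingers measure 114 mm over their backs; the gripper's body (76 mm by 85 mm) begins 54 mm behind the grasp point. The pads swing forward as they close: fully open they stand 13 mm farther back than shut.
Start: joints at [-1.153, 0.087, 0.176, 1.66, 0, 1.571], TCP at [0.223, -0.503, 0.231] pointing down, gripper open.
Joint ranges: [-3.13, 3.13], [-0.85, 1.81], [-1.15, 1.24], [-2.2, 2.28], [-1.44, 1.52], [-3.14, 3.14]. Speed limits (rad/s): [2.22, 2.22, 2.57, 3.14, 3.14, 3.14].

### API

Orientations are given as a unit quaternion [w, x, y, z].
In Python, from plant import read_state, get_image, finish_job, recognise, cut_out, spot_point gives the robot as it stands.
- The arm moves only by the tool carry_out, never from a script. Its argument "motion" is a list of rows, each a list of 3 entries, a list of its own where there are three numbers: the turn, a rotation vector about the tool's x, y, z in rad, then the shift along the tool's x, y, z in m, then the opening in per cent of the stroke, from 0 (shut) to 100 (fully open). A call has 1 to 5 rows; each row shifts and turns the pose as measured when the row begins, along the tool's axes as they then stand; what a row does not reach is not made up. A row lasts 1/10 s, in which the tool goes at most 50 mm and 8.59 degrees, less where a joint would pass 70% of its speed; a pose out of reach is approached as far as the arm can. A call with a gripper value outside its range is refused whole. The fingers move at their own pace and stop on an object; the grip force is fixed at half the most. Time passes only in rows, so rows that do not move let the fingers close. It gives the time, the measured TCP pose, the force and the opening at its end, in the units of the state.
- read_state(): the state, without advancing time (a new reading comes with each control period).
- get_image(name): name is "scene" or "side" or "wrist"; returns a dict with "frame" (480x640x3 uint8, red, green, blue), "z_map" (480x640 float32, m along the optical axis (not along the pixel's ray), 0 where there is no reading), "camera_matrix" (3x3 intrinsics, pixels), "xyz" and "attitude" of the camera in the world. Camera axes: x right, y down, z forward; pixel columns grow to the right and rows downward; lengths in m; the calibration is good to about 2 mm. The wrist camera is an equidistant fisheye: a pixel r from the principal point sees the ray r / f radians off the axis. A picture is of the moment at which its call begins.
- finish_job(): hands the job in, once; it reports no verdict.
Trained networks look in the newest picture that a camera, given by its name, has taken for a name from the list of things; names that differ only in an ending like _2 or _b are one class to them, and where a whole thing is asked for, a point or a joint stands for the part that bears it (a point fixed in the world has none). Each returns a list of dicts, best first, with "p" (0 to 1); they miss things now and then, are a little off and sometimes report something else, mostly with a low value. They report only what shows in the picture. A call takes as long as a camera call. They do not tell look-alikes from the thing itself.
- recognise(camera, label): "rect" ([left, top, right, bottom] in pixels, round what is visible of it).
- cut_out(camera, label): "mask" (480x640 bool, what is visible of it) and "rect" ([left, top, right, bottom] in pixels, round what is visible of it).
- spot_point(camera, label): "location" ([column, row] in pixels: a listed point, or the origin of a listed thing).
The state is a dict: "clock": time; "joint_positions": joint angles; "dq": joint speeds; "joint_torque": joint torques, N m; "tcp_pos": TCP position; "orientation": TCP orientation; "contact_force": force on the tool from outside, world axes, zero at the start; "ft_torque": the same for the moment, N m; "grip_width": finger opening in m.
Only numpy, scipy, OpenCV 4.12 (cv2) and the standard library are available. Lean on these libraries where they do the work, as an engineer would, in place of code of your own. Each camera call takes 0.05 s, during which the arm holds its last target.

## Working session

There is one attempt and no reset: what is moved stays moved. The work goes in short steps, Python scripts to look and compute and a tool call to move; the robot and the scene stay as the last step left them, time stands still between calls to the robot, and variables do not carry over. Pictures are saved under pics/ and viewed, and the job is handed in when it is done.

Besides the shell and the picture viewer there is one more tool, called as name(argument=value, ...) on one line, values as JSON. carry_out: Moves the arm, as the interface text tells. Its arguments: {"type":"object","properties":{"motion":{"type":"array","items":{"type":"array"}}},"required":["motion"]}

```bash
ls; mkdir -p pics
python3 - <<'E'
from plant import *
import cv2,numpy as np
s=read_state();print(s)
for n in ["scene","side","wrist"]:
    im=get_image(n);cv2.imwrite(f"pics/{n}0.png",im["frame"][...,::-1]);print(n,im["camera_matrix"],im["xyz"],im["attitude"])
E
```

```text
pics
{'clock': 0.0, 'joint_positions': array([-1.15298459e+00,  8.74644345e-02,  1.75125185e-01,  1.65978755e+00,
        4.06202176e-05,  1.57079173e+00]), 'dq': array([-0.00043236,  0.0013222 , -0.00171831, -0.00184776, -0.00171725,
       -0.00085726]), 'joint_torque': array([-6.35956876e-04, -5.20391035e+01,  4.64799500e+01,  1.64222176e-02,
       -7.78387948e-05,  1.51760535e-06]), 'tcp_pos': array([ 0.22308734, -0.50247652,  0.23057608]), 'orientation': array([ 0.59309324, -0.59255635,  0.38581946, -0.38504638]), 'contact_force': array([-0.57791661,  0.08080641, -0.17789598]), 'ft_torque': array([-0.00167147,  0.04014974,  0.03565196]), 'grip_width': 0.08539990541837121}
scene [[579.37683452   0.         315.72595807]
 [  0.         579.37683452 237.80796716]
 [  0.           0.           1.        ]] [ 1.39789832 -1.08918117  1.25804429] [-0.39026992  0.86212106  0.29505423 -0.13183197]
side [[462.51368021   0.         312.01366003]
 [  0.         462.51368021 233.67958274]
 [  0.           0.           1.        ]] [0.20850471 1.13254411 0.969291  ] [ 0.06853578 -0.11881175  0.88227464 -0.45030887]
wrist [[371.64829954   0.         315.80494981]
 [  0.         371.64829954 245.41784172]
 [  0.           0.           1.        ]] [ 0.29588349 -0.47072655  0.37239292] [ 0.13284796  0.82790004 -0.53791496 -0.0870657 ]
```

View pics/scene0.png

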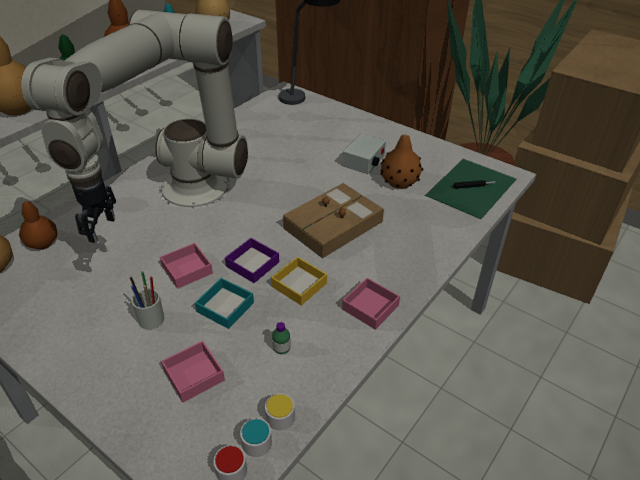

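View pics/side0.png

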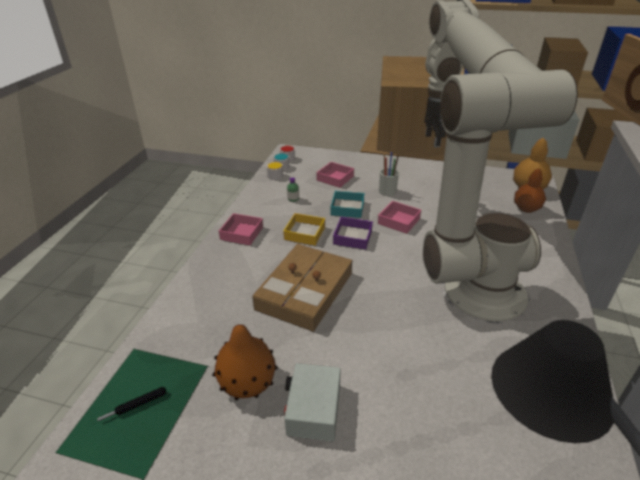

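View pics/wrist0.png

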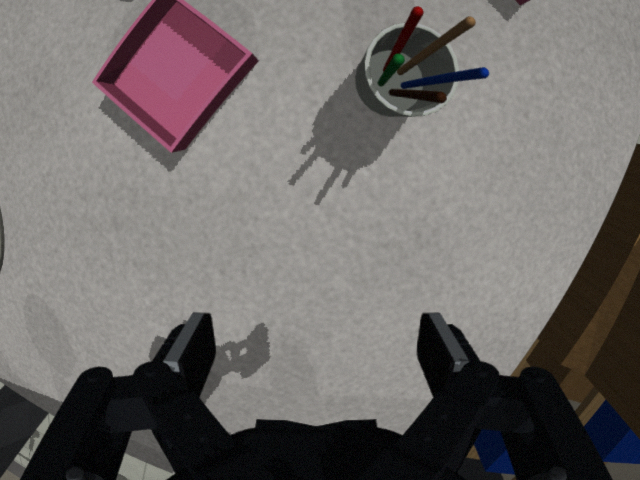

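```bash
cat > h.py <<'E'
from plant import *
import cv2,numpy as np
from scipy.spatial.transform import Rotation as R
def rot(q): return R.from_quat([q[1],q[2],q[3],q[0]])
def deproj(im,uv,d=None):
    K=im["camera_matrix"];uv=np.atleast_2d(np.asarray(uv,float))
    return (np.c_[(uv[:,0]-K[0,2])/K[0,0],(uv[:,1]-K[1,2])/K[1,1],np.ones(len(uv))])
def cloud(im,mask,fish=False):
    v,u=np.nonzero(mask&(im["z_map"]>0));z=im["z_map"][v,u].astype(float)
    K=im["camera_matrix"];a=(u-K[0,2])/K[0,0];b=(v-K[1,2])/K[1,1]
    if fish:
        t=np.hypot(a,b);k=np.where(t>1e-6,np.tan(t)/np.maximum(t,1e-6),1);a=a*k;b=b*k
    p=np.c_[a*z,b*z,z]
    return rot(im["attitude"]).apply(p)+im["xyz"],u,v
def ray(im,uv,fish=False):
    K=im["camera_matrix"];a=(uv[0]-K[0,2])/K[0,0];b=(uv[1]-K[1,2])/K[1,1]
    if fish:
        t=np.hypot(a,b);k=np.tan(t)/max(t,1e-6);a*=k;b*=k
    return rot(im["attitude"]).apply([a,b,1])
def onplane(im,uv,z,fish=False):
    r=ray(im,uv,fish);return im["xyz"]+r*(z-im["xyz"][2])/r[2]
def save(im,name,crop=None,scale=1):
    f=im["frame"][...,::-1]
    if crop: f=f[crop[1]:crop[3],crop[0]:crop[2]]
    cv2.imwrite("pics/"+name,cv2.resize(f,None,fx=scale,fy=scale,interpolation=cv2.INTER_CUBIC))
def tool(): 
    s=read_state();return s["tcp_pos"],rot(s["orientation"]).as_matrix()
E
python3 - <<'E'
from h import *
p,M=tool();print("tool axes\n",M.round(3))
for c in ["scene","side"]:
    im=get_image(c)
    for l in ["carton","tray_turquoise","tray_purple","tray_yellow","lamp","jar","control_unit","paint"]:
        for r in cut_out(c,l)[:3]:
            P,u,v=cloud(im,r["mask"])
            if len(P): print(c,l,round(r["p"],2),r["rect"],P.min(0).round(3),P.max(0).round(3),np.median(P,0).round(3))
        
    for l in ["carton","tray_turquoise","tray_purple","tray_yellow"]:
        for r in spot_point(c,l)[:2]:print(c,l,round(r["p"],2),np.round(r["location"]),onplane(im,r["location"],0).round(3))
    for l in ["flap_near_bead","flap_far_bead","flap_near_hinge","flap_far_hinge"]:
        for r in spot_point(c,l)[:3]:
            print(c,l,round(r["p"],2),np.round(r["location"],1),onplane(im,r["location"],.08 if "bead" in l else .054).round(3))
E
```

```text
tool axes
 [[ 0.406 -0.     0.914]
 [-0.914  0.001  0.406]
 [-0.001 -1.     0.   ]]
scene carton 0.67 [284.1, 183.1, 386.2, 257.1] [ 0.409 -0.023 -0.008] [0.654 0.346 0.094] [0.551 0.107 0.055]
scene carton 0.47 [281.4, 179.7, 363.6, 229.3] [ 0.385 -0.002 -0.006] [0.552 0.325 0.094] [0.484 0.133 0.057]
scene tray_turquoise 0.58 [134.0, 273.6, 167.5, 332.0] [ 0.211 -0.559 -0.011] [ 0.415 -0.414  0.165] [ 0.387 -0.526  0.067]
scene tray_turquoise 0.52 [285.2, 182.2, 361.0, 227.8] [ 0.367  0.002 -0.008] [0.55  0.348 0.094] [0.483 0.133 0.057]
scene tray_turquoise 0.27 [270.2, 259.3, 325.8, 307.0] [ 0.529 -0.219 -0.007] [ 0.682 -0.073  0.047] [ 0.612 -0.15   0.011]
scene tray_purple 0.77 [222.9, 235.4, 277.9, 282.2] [ 0.347 -0.24  -0.006] [ 0.51  -0.111  0.047] [ 0.438 -0.171  0.013]
scene tray_yellow 0.83 [343.4, 279.3, 398.0, 327.1] [ 0.773 -0.163 -0.005] [ 0.898 -0.035  0.047] [ 0.832 -0.092  0.011]
scene tray_yellow 0.83 [160.1, 344.0, 223.0, 403.5] [ 0.528 -0.649 -0.007] [ 0.681 -0.501  0.048] [ 0.599 -0.573  0.008]
scene tray_yellow 0.7 [161.4, 242.2, 210.8, 287.7] [ 0.186 -0.392 -
[... 2947 characters left out ...]
4.0, 321.4, 306.3] [ 0.507 -0.013 -0.001] [0.665 0.27  0.094] [0.574 0.142 0.058]
side carton 0.78 [305. 292.] [0.525 0.142 0.   ]
side carton 0.48 [312. 410.] [0.395 0.522 0.   ]
side tray_turquoise 0.73 [347. 207.] [ 0.502 -0.361  0.   ]
side tray_turquoise 0.68 [248. 380.] [0.571 0.483 0.   ]
side tray_purple 0.79 [353. 234.] [ 0.445 -0.19   0.   ]
side tray_yellow 0.9 [335. 178.] [ 0.602 -0.571  0.   ]
side tray_yellow 0.83 [240. 232.] [ 0.841 -0.099 -0.   ]
side flap_near_bead 0.95 [317.4 275. ] [0.484 0.144 0.08 ]
side flap_far_bead 0.64 [294.5 268.1] [0.558 0.132 0.08 ]
side flap_near_hinge 0.86 [334.6 290.9] [0.425 0.17  0.054]
side flap_far_hinge 0.83 [277. 268.] [0.62  0.116 0.054]
```

Run:
```python
from h import *
for c in ["scene","side"]:
    im=get_image(c)
    P,u,v=cloud(im,np.ones((480,640),bool))
    box=(P[:,0]>.36)&(P[:,0]<.72)&(P[:,1]>-.08)&(P[:,1]<.37)
    q=P[box&(P[:,2]>.045)&(P[:,2]<.068)]
    r=cv2.minAreaRect(q[:,:2].astype(np.float32));print(c,"carton",r,len(q))
    b=P[box&(P[:,2]>.075)&(P[:,2]<.11)&(P[:,1]<.3)]
    for s in (b[b[:,0]<.522],b[b[:,0]>=.522]): print(" bead",s.min(0).round(4),s.max(0).round(4),s.mean(0).round(4),len(s))
    for n,(x,y) in dict(pur=(.44,-.175),tur=(.5,-.36),yel=(.612,-.155)).items():
        q=P[(abs(P[:,0]-x)<.1)&(abs(P[:,1]-y)<.1)&(P[:,2]>.033)&(P[:,2]<.047)]
        hsv=cv2.cvtColor(np.uint8([im["frame"][v,u]]),cv2.COLOR_RGB2HSV)[0]
        q=P[(np.hypot(P[:,0]-x,P[:,1]-y)<.09)&(P[:,2]>.034)&(P[:,2]<.046)]
        print(" ",n,cv2.minAreaRect(q[:,:2].astype(np.float32)))
```

```text
scene carton ((0.5302796363830566, 0.13306069374084473), (0.2832850217819214, 0.20593887567520142), 79.33944702148438) 3203
 bead [0.4793 0.1253 0.076 ] [0.5037 0.1499 0.0962] [0.4938 0.1361 0.0859] 42
 bead [0.5535 0.1081 0.0757] [0.5833 0.1345 0.0964] [0.5712 0.1216 0.0852] 47
  pur ((0.4450671374797821, -0.17548957467079163), (0.12411649525165558, 0.12481194734573364), 89.16310119628906)
  tur ((0.503655731678009, -0.3552648723125458), (0.12309753894805908, 0.1245901957154274), 5.627152442932129)
  yel ((0.616191029548645, -0.15611542761325836), (0.1264696717262268, 0.12396646291017532), 86.83173370361328)
side carton ((0.5257851481437683, 0.13495595753192902), (0.2823740243911743, 0.20037303864955902), 78.90699005126953) 4136
 bead [0.4749 0.135  0.0751] [0.4962 0.1566 0.0955] [0.485  0.1485 0.0863] 58
 bead [0.5526 0.1209 0.076 ] [0.5758 0.1417 0.0959] [0.5633 0.1333 0.0862] 54
  pur ((0.44039180874824524, -0.1741904318332672), (0.13133598864078522, 0.1180231124162674), 89.8896255493164)
  tur ((0.4987134039402008, -0.3545886278152466), (0.1183294728398323, 0.129051074385643), 5.36359167098999)
  yel ((0.6107473969459534, -0.15400058031082153), (0.1265154480934143, 0.1190616562962532), 87.3887710571289)
```

```bash
cat >> h.py <<'E'
import json
def mat(h,tilt=0,about=None):
    """tool down, x axis at heading h (deg)"""
    h=np.radians(h);x=np.array([np.cos(h),np.sin(h),0]);y=np.array([0,0,-1.]);M=np.c_[x,y,np.cross(x,y)]
    if tilt: M=R.from_rotvec(np.radians(tilt)*np.asarray(about)).as_matrix()@M
    return M
def plan(wps,grip,step=.048,ang=.147,start=None):
    """wps: list of (pos,M or None); prints rows"""
    p,M=tool() if start is None else start
    rows=[]
    for q,Q in wps:
        Q=M if Q is None else Q
        rv=R.from_matrix(Q@M.T).as_rotvec();n=max(1,int(np.ceil(max(np.linalg.norm(q-p)/step,np.linalg.norm(rv)/ang))))
        p0,M0=p.copy(),M.copy()
        for i in range(1,n+1):
            tp=p0+(q-p0)*i/n;tM=R.from_rotvec(rv*i/n).as_matrix()@M0
            t=R.from_matrix(M.T@tM).as_rotvec().round(3);s=(M.T@(tp-p)).round(3)
            rows.append([[float(a)+0. for a in t],[float(a)+0. for a in s],grip])
            p=p+M@s;M=M@R.from_rotvec(t).as_matrix()
    for i in range(0,len(rows),5): print(json.dumps(rows[i:i+5]))
    print("end",p.round(3),"n",len(rows))
XC=np.array([.982,-.189,0]);YC=np.array([.189,.982,0]);C=np.array([.528,.134,0])
NB=C-.04*XC+[0,0,.08];FB=C+.04*XC+[0,0,.08]
E
python3 - <<'E'
from h import *
plan([(np.r_[NB[:2],.2],mat(79.1))],60)
E
```

```text
[[[0.0, -0.141, 0.0], [-0.027, 0.002, 0.028], 60], [[0.0, -0.141, 0.0], [-0.022, 0.001, 0.031], 60], [[0.0, -0.14, 0.0], [-0.018, 0.002, 0.035], 60], [[0.0, -0.141, 0.0], [-0.013, 0.002, 0.036], 60], [[0.0, -0.141, 0.0], [-0.008, 0.002, 0.038], 60]]
[[[0.0, -0.141, 0.0], [-0.002, 0.001, 0.039], 60], [[0.0, -0.14, 0.0], [0.003, 0.002, 0.038], 60], [[0.0, -0.141, 0.0], [0.009, 0.002, 0.038], 60], [[0.0, -0.141, 0.0], [0.014, 0.002, 0.036], 60], [[0.0, -0.141, 0.0], [0.019, 0.001, 0.034], 60]]
[[[0.0, -0.14, 0.0], [0.023, 0.002, 0.031], 60], [[0.0, -0.141, 0.0], [0.027, 0.002, 0.028], 60], [[0.0, -0.141, 0.0], [0.031, 0.002, 0.023], 60], [[0.0, -0.141, 0.0], [0.034, 0.001, 0.018], 60], [[0.0, -0.14, 0.0], [0.036, 0.002, 0.014], 60]]
[[[0.0, -0.141, 0.0], [0.038, 0.002, 0.009], 60], [[0.0, -0.141, 0.0], [0.039, 0.002, 0.003], 60], [[0.0, -0.141, 0.0], [0.038, 0.001, -0.003], 60]]
end [0.489 0.141 0.2  ] n 18
```

carry_out(motion=[[[0, -0.14, 0], [-0.027, 0.002, 0.028], 60], [[0, -0.14, 0], [-0.022, 0.001, 0.031], 60], [[0, -0.14, 0], [-0.018, 0.002, 0.035], 60], [[0, -0.14, 0], [-0.013, 0.002, 0.036], 60], [[0, -0.14, 0], [-0.008, 0.002, 0.038], 60]])

```text
clock: 2.45
tcp_pos: [0.2959, -0.3211, 0.2203]
orientation: [0.691, -0.69, 0.153, -0.152]
contact_force: [0.2, -0.2, 0.6]
grip_width: 0.0506
```

carry_out(motion=[[[0, -0.14, 0], [-0.002, 0.001, 0.039], 60], [[0, -0.14, 0], [0.003, 0.002, 0.038], 60], [[0, -0.14, 0], [0.009, 0.002, 0.038], 60], [[0, -0.14, 0], [0.014, 0.002, 0.036], 60], [[0, -0.14, 0], [0.019, 0.001, 0.034], 60]])

```text
clock: 2.95
tcp_pos: [0.3676, -0.1332, 0.2127]
orientation: [-0.699, 0.7, 0.104, -0.102]
contact_force: [0.4, -0.4, -1.0]
grip_width: 0.0516
```

Run:
```python
from h import *
s=read_state();print(s["clock"],s["joint_positions"].round(3),s["tcp_pos"])
plan([(np.r_[NB[:2],.16],mat(79.1))],60)
```

```text
2.95 [-0.348 -0.299 -0.213  1.654  0.     0.93 ] [ 0.36759773 -0.13322371  0.21267315]
[[[0.0, -0.136, 0.0], [0.024, 0.007, 0.029], 60], [[0.001, -0.136, 0.0], [0.028, 0.006, 0.024], 60], [[0.0, -0.136, 0.0], [0.032, 0.007, 0.021], 60], [[0.0, -0.136, 0.001], [0.033, 0.006, 0.017], 60], [[0.001, -0.136, 0.0], [0.036, 0.007, 0.012], 60]]
[[[0.0, -0.136, 0.0], [0.037, 0.007, 0.006], 60], [[0.0, -0.136, 0.0], [0.037, 0.006, 0.002], 60], [[0.0, -0.136, 0.0], [0.038, 0.007, -0.003], 60]]
end [0.489 0.142 0.16 ] n 8
```

carry_out(motion=[[[0, -0.136, 0], [0.024, 0.007, 0.029], 60], [[0, -0.136, 0], [0.028, 0.006, 0.024], 60], [[0, -0.136, 0], [0.032, 0.007, 0.021], 60], [[0, -0.136, 0], [0.033, 0.006, 0.017], 60], [[0, -0.136, 0], [0.036, 0.007, 0.012], 60]])

```text
clock: 3.45
tcp_pos: [0.4431, 0.0479, 0.1808]
orientation: [-0.618, 0.622, 0.342, -0.338]
contact_force: [0.8, -1.0, 0.3]
grip_width: 0.0511
```

carry_out(motion=[[[0, -0.136, 0], [0.037, 0.007, 0.006], 60], [[0, -0.136, 0], [0.037, 0.006, 0.002], 60], [[0, -0.136, 0], [0.038, 0.007, -0.003], 60], [[0, 0, 0], [0, 0, 0], 60]])

```text
clock: 3.85
tcp_pos: [0.4866, 0.161, 0.159]
orientation: [-0.53, 0.535, 0.467, -0.464]
contact_force: [-0.6, -0.5, 0.3]
grip_width: 0.0515
```

Run:
```python
from h import *
s=read_state();print(s["clock"],s["joint_positions"].round(3),s["tcp_pos"])
im=get_image("wrist");save(im,"wrist1.png")
for c in ["scene","wrist","side"]:
    im=get_image(c)
    for l in ["flap_near_bead","flap_far_bead"]:
        for r in spot_point(c,l)[:2]:
            print(c,l,round(r["p"],2),np.round(r["location"],1),onplane(im,r["location"],.08,c=="wrist").round(4))
print(NB,FB)
plan([(np.r_[NB[:2],.066],mat(79.1))],60)
```

```text
3.85 [ 0.322 -0.025 -0.079  1.51  -0.004  0.455] [0.4866012  0.16099963 0.1589876 ]
scene flap_far_bead 0.71 [342.1 211.8] [0.5713 0.1257 0.08  ]
wrist flap_near_bead 0.63 [294.1 259.6] [0.4865 0.1423 0.08  ]
wrist flap_far_bead 0.92 [293.5 360.7] [0.5649 0.1285 0.08  ]
side flap_near_bead 0.65 [317.3 275.4] [0.4835 0.146  0.08  ]
side flap_near_bead 0.51 [314.5 410.3] [0.3738 0.5725 0.08  ]
side flap_far_bead 0.83 [294.  268.8] [0.5584 0.135  0.08  ]
[0.48872 0.14156 0.08   ] [0.56728 0.12644 0.08   ]
[[[0.004, 0.016, 0.0], [-0.005, 0.032, -0.001], 60], [[0.003, 0.016, 0.0], [-0.005, 0.031, -0.002], 60], [[0.004, 0.015, 0.001], [-0.005, 0.032, -0.001], 60]]
end [0.488 0.142 0.066] n 3
```

View pics/wrist1.png

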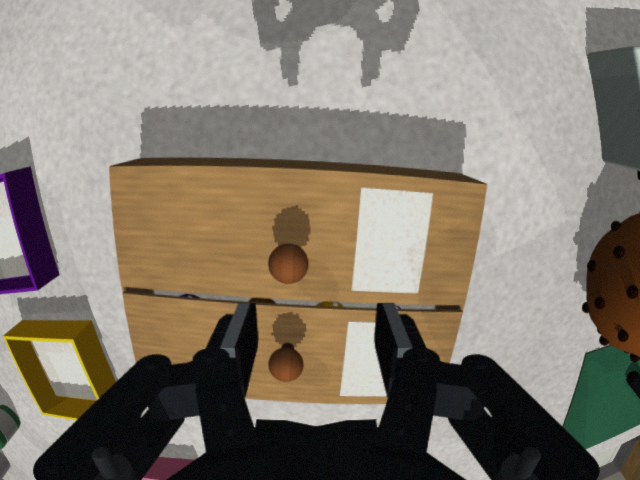

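carry_out(motion=[[[0, 0.046, 0], [-0.018, 0.005, -0.005], 60], [[0, 0, 0], [0, 0, 0], 60], [[0, 0, 0], [0, 0.025, 0], 60], [[0, 0, 0], [0, 0, 0], 60]])

```text
clock: 4.75
tcp_pos: [0.4893, 0.1376, 0.1318]
orientation: [-0.543, 0.548, 0.453, -0.446]
contact_force: [-0.2, 0.7, -0.0]
grip_width: 0.0512
```

Run:
```python
from h import *
p,M=tool();print(p,M.round(3))
plan([(np.r_[.4875,.142,.066],mat(79.1))],60,step=.025)
```

```text
[0.48934613 0.1375614  0.1318004 ] [[ 0.19   0.013 -0.982]
 [ 0.982 -0.     0.19 ]
 [ 0.002 -1.    -0.013]]
[[[0.004, 0.0, 0.001], [0.001, 0.022, 0.001], 60], [[0.004, -0.001, 0.001], [0.002, 0.022, 0.001], 60], [[0.005, 0.0, 0.0], [0.001, 0.022, 0.001], 60]]
end [0.488 0.142 0.066] n 3
```

carry_out(motion=[[[0.004, 0, 0], [0.002, 0.022, 0.001], 60], [[0.004, 0, 0], [0.001, 0.022, 0.001], 60], [[0.004, 0, 0], [0.001, 0.018, 0.001], 60], [[0, 0, 0], [0, 0.001, 0], 60], [[0, 0, 0], [0, 0, 0], 60]])

```text
clock: 5.25
tcp_pos: [0.4893, 0.1439, 0.073]
orientation: [-0.545, 0.545, 0.453, -0.448]
contact_force: [-0.8, -0.2, 0.9]
grip_width: 0.0512
```

carry_out(motion=[[[0, 0, 0], [0, 0, 0], 0], [[0, 0, 0], [0, 0, 0], 0], [[0, 0, 0], [0, 0, 0], 0], [[0, 0, 0], [0, 0, 0], 0]])

```text
clock: 5.65
tcp_pos: [0.4895, 0.1428, 0.0766]
orientation: [-0.544, 0.546, 0.453, -0.448]
contact_force: [-2.3, 1.5, -2.6]
grip_width: 0.0225
```

carry_out(motion=[[[0, 0, 0], [0, 0, 0], 60], [[0, 0, 0], [0, 0, 0], 60], [[0, 0, 0], [0, 0.012, 0], 60], [[0, 0, 0], [0, 0.003, 0], 60], [[0, 0, 0], [0, 0, 0], 60]])

```text
clock: 6.15
tcp_pos: [0.4912, 0.1434, 0.0619]
orientation: [-0.543, 0.547, 0.454, -0.447]
contact_force: [-0.2, 0.4, -0.1]
grip_width: 0.0512
```

carry_out(motion=[[[0, 0, 0], [0, 0, 0], 0], [[0, 0, 0], [0, 0, 0], 0], [[0, 0, 0], [0, 0, 0], 0], [[0, 0, 0], [0, 0, 0], 0]])

```text
clock: 6.55
tcp_pos: [0.4909, 0.1426, 0.0619]
orientation: [-0.543, 0.547, 0.454, -0.447]
contact_force: [-0.3, 0.1, -1.2]
grip_width: 0.0231
```

Run:
```python
from h import *
p,M=tool();print(p,M.round(3))
H=C-.098*XC+[0,0,.054]
# arc increments from current: bead assumed NB; tcp offset const
off=p-NB; print(off)
wps=[]
for th in np.radians(np.arange(6,97,6)):
    a=th+np.arctan2(26,58);b=H+.0636*(np.cos(a)*XC+np.sin(a)*np.array([0,0,1]))
    wps.append((b+off,None))
plan(wps,0)
```

```text
[0.49090451 0.1425511  0.06194789] [[ 0.189  0.011 -0.982]
 [ 0.982  0.001  0.189]
 [ 0.003 -1.    -0.01 ]]
[ 0.00218451  0.0009911  -0.01805211]
[[[0.0, 0.0, 0.0], [0.0, -0.006, 0.003], 0], [[0.0, 0.0, 0.0], [0.0, -0.006, 0.004], 0], [[0.0, 0.0, 0.0], [0.0, -0.005, 0.004], 0], [[0.0, 0.0, 0.0], [0.0, -0.005, 0.004], 0], [[0.0, 0.0, 0.0], [0.0, -0.004, 0.005], 0]]
[[[0.0, 0.0, 0.0], [0.0, -0.003, 0.006], 0], [[0.0, 0.0, 0.0], [0.0, -0.003, 0.006], 0], [[0.0, 0.0, 0.0], [0.0, -0.003, 0.006], 0], [[0.0, 0.0, 0.0], [0.0, -0.002, 0.007], 0], [[0.0, 0.0, 0.0], [0.0, -0.001, 0.006], 0]]
[[[0.0, 0.0, 0.0], [0.0, 0.0, 0.007], 0], [[0.0, 0.0, 0.0], [0.0, 0.0, 0.006], 0], [[0.0, 0.0, 0.0], [0.0, 0.001, 0.007], 0], [[0.0, 0.0, 0.0], [0.0, 0.002, 0.006], 0], [[0.0, 0.0, 0.0], [0.0, 0.002, 0.007], 0]]
[[[0.0, 0.0, 0.0], [0.0, 0.003, 0.006], 0]]
end [0.402 0.16  0.091] n 16
```

carry_out(motion=[[[0, 0, 0], [0, -0.006, 0.003], 0], [[0, 0, 0], [0, -0.006, 0.004], 0], [[0, 0, 0], [0, -0.005, 0.004], 0], [[0, 0, 0], [0, -0.005, 0.004], 0], [[0, 0, 0], [0, -0.004, 0.005], 0]])

```text
clock: 7.05
tcp_pos: [0.4696, 0.1466, 0.0884]
orientation: [-0.543, 0.547, 0.453, -0.447]
contact_force: [1.3, 0.7, -4.8]
grip_width: 0.0229
```

Run:
```python
from h import *
s=read_state();print(s["contact_force"])
p,M=tool();b=p-[0.00218451,0.0009911,-0.01805211]
H=C-.098*XC+[0,0,.054];d=b-H;print(p,d@XC,d@YC,d[2],np.hypot(d@XC,d[2]),np.degrees(np.arctan2(d[2],d@XC))-24.1)
save(get_image("side"),"side2.png",(220,200,400,350),4)
```

```text
[ 1.3240104   0.65623679 -4.82124302]
[0.46956834 0.14662263 0.08836817] 0.03628097086663958 -3.428920111946208e-05 0.052420278068218674 0.06375103449964807 31.212229117053987
```

View pics/side2.png

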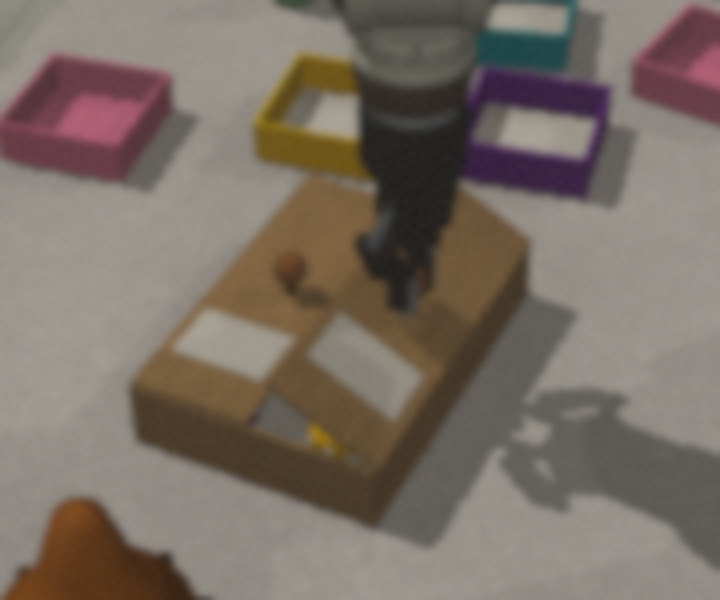

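The side view shows the near flap lifting to about 31°, with the gripper on its bead; the arc fits. I'll continue.

carry_out(motion=[[[0, 0, 0], [0, -0.003, 0.006], 0], [[0, 0, 0], [0, -0.003, 0.006], 0], [[0, 0, 0], [0, -0.003, 0.006], 0], [[0, 0, 0], [0, -0.002, 0.007], 0], [[0, 0, 0], [0, -0.001, 0.006], 0]])

```text
clock: 7.6
tcp_pos: [0.4343, 0.1534, 0.1]
orientation: [-0.544, 0.546, 0.452, -0.449]
contact_force: [0.2, 1.3, -0.9]
grip_width: 0.0105
```

carry_out(motion=[[[0, 0, 0], [0, 0, 0.007], 0], [[0, 0, 0], [0, 0, 0.006], 0], [[0, 0, 0], [0, 0.001, 0.007], 0], [[0, 0, 0], [0, 0.002, 0.006], 0]])

```text
clock: 8.0
tcp_pos: [0.4078, 0.1589, 0.0997]
orientation: [-0.544, 0.547, 0.454, -0.447]
contact_force: [-0.2, 0.6, -0.5]
grip_width: -0.0001
```

```bash
cat >> h.py <<'E'
def arc(far=False,off=np.array([0.00218451,0.0009911,-0.01805211])):
    p,M=tool();b=p-off;s=-1 if far else 1
    H=C-s*.098*XC+[0,0,.054];d=b-H;x=s*(d@XC);print(p,x,d[2],np.hypot(x,d[2]),np.degrees(np.arctan2(d[2],x))-24.1)
E
python3 - <<'E'
from h import *
s=read_state();print(s["contact_force"]);arc()
save(get_image("side"),"side3.png",(220,200,400,350),4)
E
```

```text
[-0.24205981  0.59533795 -0.46472517]
[0.40783294 0.15887267 0.09965289] -0.02665845316771789 0.06370500329280906 0.06905795080823222 88.60770998424954
```

View pics/side3.png

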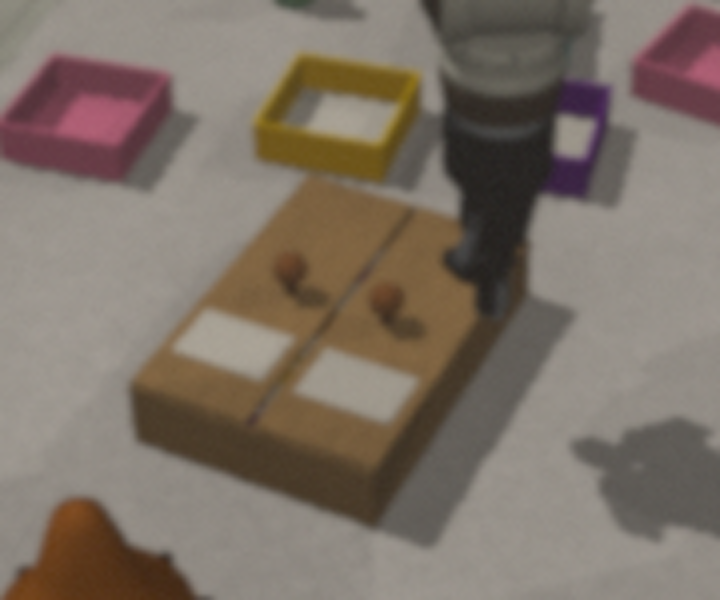

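Run:
```python
from h import *
p,M=tool()
B=np.array([.4875,.142,0])
plan([(np.r_[p[:2]+[.02,-.004],.14],None),(np.r_[B[:2],.12],mat(79.1)),(np.r_[B[:2],.073],mat(79.1))],60,step=.03)
```

```text
[[[0.0, 0.0, 0.0], [0.0, -0.02, -0.01], 60], [[0.0, 0.0, 0.0], [0.0, -0.021, -0.011], 60], [[0.003, 0.0, 0.002], [0.0, 0.007, -0.02], 60], [[0.003, 0.001, 0.001], [-0.001, 0.007, -0.021], 60], [[0.003, 0.0, 0.002], [0.0, 0.007, -0.02], 60]]
[[[0.0, 0.0, 0.0], [0.0, 0.023, 0.0], 60], [[0.0, 0.0, 0.0], [0.0, 0.024, 0.0], 60]]
end [0.487 0.142 0.073] n 7
```

carry_out(motion=[[[0, 0, 0], [0, -0.02, -0.01], 60], [[0, 0, 0], [0, -0.021, -0.011], 60], [[0.003, 0, 0.002], [0, 0.007, -0.02], 60], [[0.003, 0, 0.001], [-0.001, 0.007, -0.02], 60], [[0.003, 0, 0.002], [0, 0.007, -0.02], 60]])

```text
clock: 8.55
tcp_pos: [0.4871, 0.1429, 0.1227]
orientation: [-0.544, 0.545, 0.452, -0.45]
contact_force: [-0.5, -0.2, 0.7]
grip_width: 0.0513
```

carry_out(motion=[[[0, 0, 0], [0, 0, 0], 60]])

```text
clock: 8.65
tcp_pos: [0.4883, 0.1424, 0.1214]
orientation: [-0.544, 0.545, 0.452, -0.45]
contact_force: [-0.5, -0.5, -0.2]
grip_width: 0.0512
```

Run:
```python
from h import *
p,M=tool();print(p)
for c in ["wrist","side","scene"]:
    im=get_image(c)
    P,u,v=cloud(im,np.ones((480,640),bool),c=="wrist")
    d=np.linalg.norm(P-NB,axis=1);b=P[(d<.025)&(P[:,2]>.074)]
    if len(b)>10:
        from scipy.optimize import least_squares
        r=least_squares(lambda c:np.linalg.norm(b-c,axis=1)-.013,NB,loss="soft_l1",f_scale=.002);print(c,r.x.round(4),len(b))
save(get_image("wrist"),"wrist4.png")
B=np.array([.4875,.142,0])
plan([(np.r_[B[:2],.073],mat(79.1))],60,step=.03)
```

```text
[0.48827865 0.1423916  0.12137417]
wrist [0.4888 0.142  0.079 ] 1791
side [0.4862 0.1427 0.0803] 57
scene [0.4911 0.1385 0.0783] 43
[[[0.002, 0.002, 0.001], [0.0, 0.025, 0.0], 60], [[0.001, 0.001, 0.0], [-0.001, 0.025, -0.001], 60]]
end [0.488 0.142 0.073] n 2
```

View pics/wrist4.png

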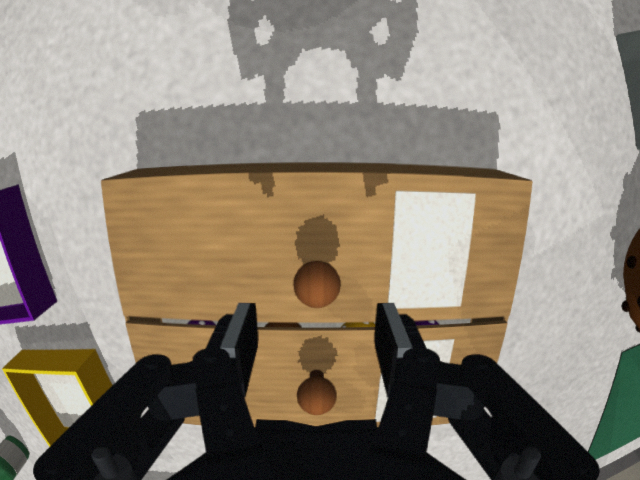

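carry_out(motion=[[[0, 0, 0], [0, 0.025, 0], 60], [[0, 0, 0], [0, 0.022, 0], 60], [[0, 0, 0], [0, 0.003, 0], 60], [[0, 0, 0], [0, 0, 0], 60]])

```text
clock: 9.25
tcp_pos: [0.4857, 0.1441, 0.0746]
orientation: [-0.543, 0.545, 0.454, -0.449]
contact_force: [-0.5, -0.3, -0.1]
grip_width: 0.0508
```

carry_out(motion=[[[0, 0, 0], [0, 0, 0], 0], [[0, 0, 0], [0, 0, 0], 0], [[0, 0, 0], [0, 0, 0], 0], [[0, 0, 0], [0, 0, 0], 0]])

```text
clock: 9.65
tcp_pos: [0.4854, 0.1436, 0.0778]
orientation: [-0.542, 0.546, 0.454, -0.449]
contact_force: [-1.5, 0.1, -1.8]
grip_width: 0.0223
```

```bash
cat >> h.py <<'E'
def arcplan(ths,bead,far=False,k=.5,grip=0,bead_th=0):
    """plan along arc through flap angles (deg); tool offset from bead rotated along with tilt k*theta"""
    p,M=tool();s=-1 if far else 1
    H=C-s*.098*XC+[0,0,.054];off=p-bead;print("off",off.round(4));wps=[]
    for t in ths:
        a=np.radians(t)+np.arctan2(bead[2]-.054,58e-3);b=H+.0636*(s*np.cos(a)*XC+np.sin(a)*np.array([0,0,1]))
        b=b+(YC*((bead-H)@YC))
        Q=R.from_rotvec(-s*YC*np.radians(k*(t-bead_th))).as_matrix()
        wps.append((b+Q@off,Q@M))
    plan(wps,grip)
E
python3 - <<'E'
from h import *
arcplan(range(5,101,5),np.array([.4885,.142,.0795]))
E
```

```text
off [-0.0031  0.0016 -0.0017]
[[[-0.044, 0.0, 0.0], [0.0, -0.005, 0.002], 0], [[-0.043, 0.0, 0.0], [0.0, -0.005, 0.002], 0], [[-0.044, 0.0, 0.001], [0.0, -0.004, 0.003], 0], [[-0.044, 0.0, 0.0], [0.0, -0.005, 0.003], 0], [[-0.043, 0.0, 0.0], [0.0, -0.004, 0.003], 0]]
[[[-0.044, -0.001, 0.0], [0.0, -0.004, 0.004], 0], [[-0.043, 0.0, 0.0], [0.0, -0.004, 0.003], 0], [[-0.044, 0.0, 0.001], [0.0, -0.004, 0.004], 0], [[-0.044, 0.0, 0.0], [0.0, -0.004, 0.004], 0], [[-0.043, 0.0, 0.0], [0.0, -0.004, 0.004], 0]]
[[[-0.044, 0.0, 0.0], [0.0, -0.003, 0.004], 0], [[-0.044, 0.0, 0.001], [0.0, -0.003, 0.004], 0], [[-0.043, 0.0, 0.0], [0.0, -0.003, 0.005], 0], [[-0.044, 0.0, 0.0], [0.0, -0.003, 0.005], 0], [[-0.044, 0.0, 0.0], [0.0, -0.002, 0.004], 0]]
[[[-0.043, 0.0, 0.0], [0.0, -0.003, 0.005], 0], [[-0.044, -0.001, 0.001], [0.0, -0.002, 0.005], 0], [[-0.043, 0.0, 0.0], [0.0, -0.002, 0.005], 0], [[-0.044, 0.0, 0.0], [0.0, -0.002, 0.005], 0], [[-0.044, 0.0, 0.0], [0.001, -0.001, 0.006], 0]]
end [0.396 0.161 0.103] n 20
```

carry_out(motion=[[[0, 0, 0], [0, 0, 0], 55], [[0, 0, 0], [0, 0, 0], 55], [[0, 0, 0], [0, 0.009, 0], 55], [[0, 0, 0], [0, 0, -0.002], 55], [[0, 0, 0], [0, 0, 0], 0]])

```text
clock: 10.15
tcp_pos: [0.4891, 0.1439, 0.0693]
orientation: [-0.542, 0.546, 0.456, -0.448]
contact_force: [0.7, -0.4, 0.3]
grip_width: 0.0334
```

carry_out(motion=[[[0, 0, 0], [0, 0, 0], 0], [[0, 0, 0], [0, 0, 0], 0], [[0, 0, 0], [0, 0, 0], 0], [[0, 0, 0], [0, 0, 0], 0]])

```text
clock: 10.55
tcp_pos: [0.4888, 0.1429, 0.0695]
orientation: [-0.541, 0.547, 0.455, -0.448]
contact_force: [-1.1, -1.2, 0.4]
grip_width: 0.0228
```

Run:
```python
from h import *
arcplan(range(5,101,5),np.array([.4885,.142,.0795]))
```

```text
off [ 0.0003  0.0009 -0.01  ]
[[[-0.044, 0.0, 0.0], [0.0, -0.005, 0.001], 0], [[-0.043, 0.0, 0.0], [0.0, -0.005, 0.003], 0], [[-0.044, 0.0, 0.001], [0.0, -0.005, 0.002], 0], [[-0.044, 0.0, 0.0], [0.0, -0.004, 0.003], 0], [[-0.043, 0.0, 0.0], [0.0, -0.005, 0.002], 0]]
[[[-0.044, -0.001, 0.0], [0.0, -0.004, 0.003], 0], [[-0.043, 0.0, 0.0], [0.0, -0.005, 0.004], 0], [[-0.044, 0.0, 0.001], [0.0, -0.004, 0.003], 0], [[-0.044, 0.0, 0.0], [0.0, -0.004, 0.003], 0], [[-0.043, 0.0, 0.0], [0.0, -0.003, 0.004], 0]]
[[[-0.044, 0.0, 0.0], [0.0, -0.004, 0.004], 0], [[-0.044, 0.0, 0.0], [0.0, -0.003, 0.004], 0], [[-0.043, 0.0, 0.001], [0.0, -0.003, 0.004], 0], [[-0.044, 0.0, 0.0], [0.0, -0.003, 0.004], 0], [[-0.044, 0.0, 0.0], [0.0, -0.003, 0.005], 0]]
[[[-0.043, 0.0, 0.0], [0.0, -0.003, 0.004], 0], [[-0.044, -0.001, 0.0], [0.0, -0.002, 0.005], 0], [[-0.043, 0.0, 0.001], [0.0, -0.002, 0.005], 0], [[-0.044, 0.0, 0.0], [0.0, -0.002, 0.004], 0], [[-0.044, 0.0, 0.0], [0.0, -0.001, 0.005], 0]]
end [0.405 0.159 0.101] n 20
```

carry_out(motion=[[[-0.044, 0, 0], [0, -0.005, 0.001], 0], [[-0.044, 0, 0], [0, -0.005, 0.003], 0], [[-0.044, 0, 0], [0, -0.005, 0.002], 0], [[-0.044, 0, 0], [0, -0.004, 0.003], 0], [[-0.044, 0, 0], [0, -0.005, 0.002], 0]])

```text
clock: 11.05
tcp_pos: [0.4764, 0.1453, 0.0901]
orientation: [-0.477, 0.605, 0.502, -0.394]
contact_force: [-1.7, 2.8, -10.7]
grip_width: 0.0229
```

```bash
cat >> h.py <<'E'
def arcstat(far=False,d=.0095):
    p,M=tool();s=-1 if far else 1
    b=p-M[:,1]*d;H=C-s*.098*XC+[0,0,.054];e=b-H;x=s*(e@XC)
    th=np.degrees(np.arctan2(e[2],x))-24.1
    print("bead",b.round(4),"r",np.hypot(x,e[2]).round(4),"theta",th.round(1),"tilt",np.degrees(np.arccos(-M[2,1])).round(1),read_state()["contact_force"].round(1),read_state()["grip_width"].round(4));return th,b
E
python3 - <<'E'
from h import *
th,b=arcstat()
arcplan(np.arange(th+5,101,5),b,bead_th=th) if 0 else None
E
```

```text
Traceback (most recent call last):
  File "h.py", line 68, in arcstat
    print("bead",b.round(4),"r",np.hypot(x,e[2]).round(4),"theta",th.round(1),"tilt",np.degrees(np.arccos(-M[2,1])).round(1),read_state()["contact_force"].round(1),read_state()["grip_width"].round(4));return th,b
                                                                                                                                                                    ^^^^^^^^^^^^^^^^^^^^^^^^^^^^^^^^
AttributeError: 'float' object has no attribute 'round'
```

```bash
sed -i 's/read_state()\["grip_width"\].round(4)/read_state()["grip_width"]/' h.py
python3 - <<'E'
from h import *
th,b=arcstat()
H=C-.098*XC+[0,0,.054];p,M=tool();wps=[]
Y=YC*((b-H)@YC)
for t in np.arange(th+5,101,5):
    a=np.radians(t+24.1);bb=H+Y+.0636*(np.cos(a)*XC+np.sin(a)*np.array([0,0,1]))
    Q=R.from_rotvec(-YC*np.radians(.5*(t-th))).as_matrix()
    wps.append((bb+Q@(M[:,1]*.0095),Q@M))
plan(wps,0)
save(get_image("side"),"side5.png",(220,200,400,350),4)
E
```

```text
bead [0.4742 0.1457 0.0993] r 0.0624 theta 22.5 tilt 13.6 [ -1.7   2.8 -10.7] 0.02291516379802234
[[[-0.044, 0.0, 0.0], [0.0, -0.005, 0.002], 0], [[-0.043, 0.0, 0.0], [0.0, -0.005, 0.003], 0], [[-0.044, 0.0, 0.0], [0.0, -0.004, 0.003], 0], [[-0.044, 0.0, 0.0], [0.0, -0.004, 0.003], 0], [[-0.043, -0.001, 0.001], [0.0, -0.004, 0.004], 0]]
[[[-0.044, 0.0, 0.0], [0.0, -0.003, 0.004], 0], [[-0.043, 0.0, 0.0], [0.0, -0.004, 0.004], 0], [[-0.044, 0.0, 0.0], [0.0, -0.003, 0.004], 0], [[-0.044, 0.0, 0.0], [0.0, -0.003, 0.004], 0], [[-0.043, 0.0, 0.0], [0.0, -0.003, 0.004], 0]]
[[[-0.044, 0.0, 0.0], [0.0, -0.003, 0.004], 0], [[-0.044, 0.0, 0.001], [0.0, -0.003, 0.005], 0], [[-0.043, 0.0, 0.0], [0.0, -0.002, 0.005], 0], [[-0.044, 0.0, 0.0], [0.0, -0.002, 0.004], 0], [[-0.044, 0.0, 0.0], [0.0, -0.002, 0.005], 0]]
end [0.407 0.158 0.102] n 15
```

View pics/side5.png

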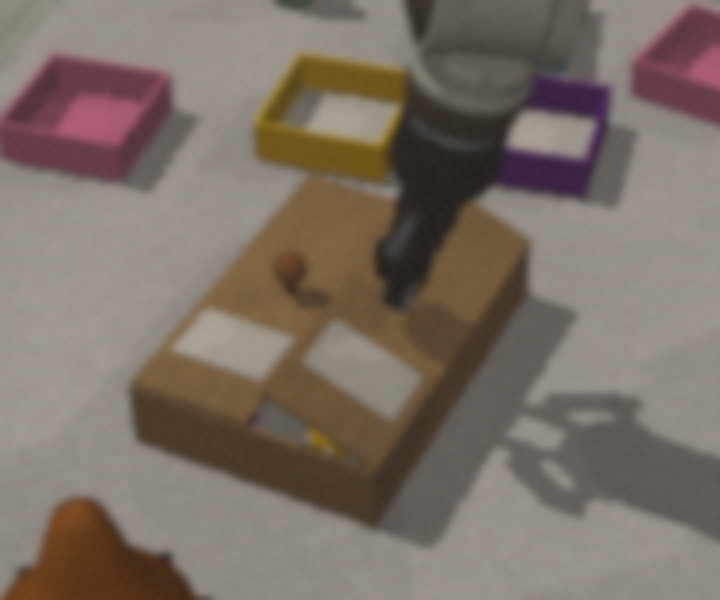

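carry_out(motion=[[[-0.044, 0, 0], [0, -0.004, 0.003], 0], [[-0.044, 0, 0], [0, -0.004, 0.003], 0], [[-0.044, 0, 0], [0, -0.004, 0.003], 0], [[-0.044, 0, 0], [0, -0.004, 0.003], 0], [[-0.044, 0, 0], [0, -0.003, 0.004], 0]])

```text
clock: 11.6
tcp_pos: [0.4567, 0.1491, 0.1043]
orientation: [-0.403, 0.656, 0.544, -0.334]
contact_force: [3.2, -1.8, -3.6]
grip_width: 0.0223
```

```bash
cat >> h.py <<'E'
def arcnext(far=False,end=101,k=.5,d=.0095,st=5):
    th,b=arcstat(far,d);s=-1 if far else 1
    H=C-s*.098*XC+[0,0,.054];p,M=tool();wps=[];Y=YC*((b-H)@YC)
    for t in np.arange(th+st,end,st):
        a=np.radians(t+24.1);bb=H+Y+.0636*(s*np.cos(a)*XC+np.sin(a)*np.array([0,0,1]))
        Q=R.from_rotvec(-s*YC*np.radians(k*(t-th))).as_matrix()
        wps.append((bb+Q@(M[:,1]*d),Q@M))
    plan(wps,0)
E
python3 - <<'E'
from h import *
arcnext()
E
```

```text
bead [0.4525 0.1498 0.1128] r 0.0624 theta 46.4 tilt 26.9 [ 3.2 -1.8 -3.6] 0.022293516850857044
[[[-0.044, 0.0, 0.0], [0.0, -0.005, 0.003], 0], [[-0.043, 0.0, 0.0], [0.0, -0.003, 0.003], 0], [[-0.044, 0.0, 0.0], [0.0, -0.004, 0.004], 0], [[-0.044, -0.001, 0.0], [0.0, -0.003, 0.004], 0], [[-0.043, 0.0, 0.001], [0.0, -0.003, 0.005], 0]]
[[[-0.044, 0.0, 0.0], [0.0, -0.003, 0.004], 0], [[-0.043, 0.0, 0.0], [0.0, -0.003, 0.004], 0], [[-0.044, 0.0, 0.0], [0.0, -0.002, 0.005], 0], [[-0.044, 0.0, 0.0], [0.0, -0.003, 0.005], 0], [[-0.043, 0.0, 0.0], [0.0, -0.002, 0.004], 0]]
end [0.408 0.158 0.103] n 10
```

carry_out(motion=[[[-0.044, 0, 0], [0, -0.003, 0.003], 0], [[-0.044, 0, 0], [0, -0.003, 0.003], 0], [[-0.044, 0, 0], [0, -0.003, 0.004], 0], [[-0.044, 0, 0], [0, -0.003, 0.004], 0], [[-0.044, 0, 0], [0, -0.003, 0.005], 0]])

```text
clock: 12.1
tcp_pos: [0.4333, 0.1535, 0.1076]
orientation: [-0.326, 0.698, 0.579, -0.269]
contact_force: [3.5, 6.7, -15.4]
grip_width: 0.0225
```

Run:
```python
from h import *
arcnext()
```

```text
bead [0.4273 0.1547 0.1149] r 0.0611 theta 70.4 tilt 40.0 [  3.5   6.7 -15.4] 0.022548068382466972
[[[-0.044, 0.0, 0.0], [0.0, -0.005, 0.003], 0], [[-0.043, 0.0, 0.0], [0.0, -0.003, 0.004], 0], [[-0.044, -0.001, 0.0], [0.0, -0.003, 0.005], 0], [[-0.044, 0.0, 0.0], [0.0, -0.002, 0.004], 0], [[-0.043, 0.0, 0.0], [0.0, -0.002, 0.005], 0]]
[[[-0.044, 0.0, 0.0], [0.0, -0.002, 0.005], 0]]
end [0.404 0.159 0.101] n 6
```

carry_out(motion=[[[-0.044, 0, 0], [0, -0.002, 0.005], 0], [[-0.044, 0, 0], [0, -0.002, 0.005], 0], [[-0.044, 0, 0], [0, -0.003, 0.005], 0], [[-0.044, 0, 0], [0, -0.002, 0.005], 0], [[-0.044, 0, 0], [0, -0.002, 0.005], 0]])

```text
clock: 12.6
tcp_pos: [0.4152, 0.1577, 0.1047]
orientation: [-0.234, 0.743, 0.594, -0.2]
contact_force: [-14.7, -45.8, 22.4]
grip_width: 0.0223
```

Run:
```python
from h import *
arcnext(end=110)
save(get_image("side"),"side6.png",(220,200,400,350),4)
```

```text
bead [0.4077 0.1594 0.1103] r 0.0615 theta 89.8 tilt 54.1 [-14.7 -45.8  22.4] 0.022330612730882528
[[[-0.044, 0.001, 0.0], [0.0, -0.004, 0.003], 0], [[-0.043, 0.002, 0.0], [0.0, -0.003, 0.005], 0], [[-0.044, 0.001, 0.0], [0.0, -0.002, 0.005], 0], [[-0.043, 0.002, 0.0], [0.0, -0.002, 0.005], 0]]
end [0.397 0.162 0.095] n 4
```

View pics/side6.png

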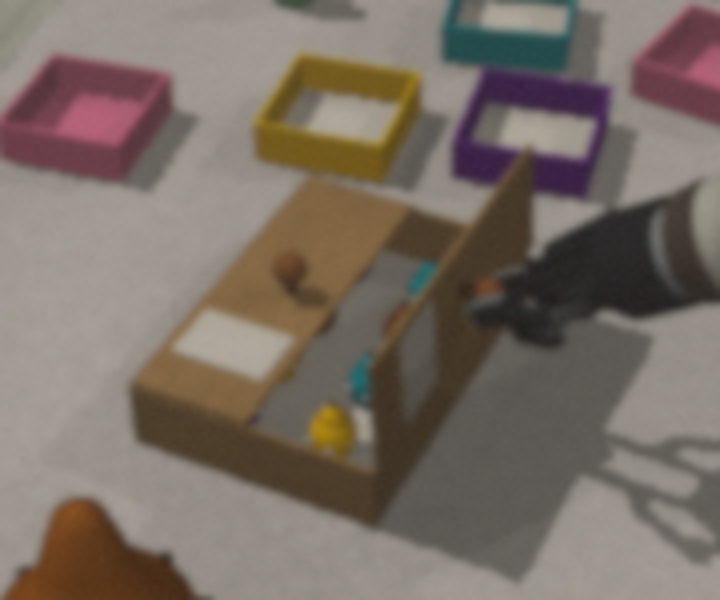

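carry_out(motion=[[[0, 0, 0], [0, 0, 0], 60], [[0, 0, 0], [0, -0.002, 0], 60], [[0, 0, 0], [0, -0.045, 0], 60], [[0, 0, 0], [0, -0.045, -0.01], 60], [[0.05, 0, 0], [0, -0.03, -0.03], 60]])

```text
clock: 13.15
tcp_pos: [0.3388, 0.1746, 0.2051]
orientation: [-0.25, 0.741, 0.584, -0.218]
contact_force: [1.6, 1.3, 0.5]
grip_width: 0.0512
```

Run:
```python
from h import *
p,M=tool();print(p,M.round(2),read_state()["joint_positions"].round(2))
save(get_image("side"),"side7.png",(220,200,400,350),4)
```

```text
[0.33883853 0.17461906 0.20514705] [[ 0.22  0.76 -0.62]
 [ 0.97 -0.19  0.12]
 [-0.03 -0.63 -0.78]] [ 1.08 -0.79 -0.73  1.33 -0.86  1.15]
```

View pics/side7.png

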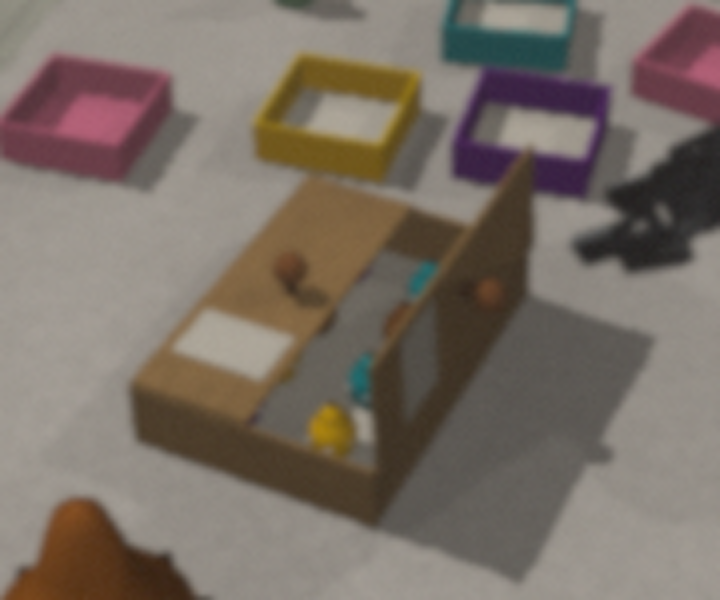

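Run:
```python
from h import *
plan([(np.array([.42,.155,.27]),mat(79.1))],60,step=.04)
```

```text
[[[0.128, -0.004, -0.005], [-0.001, 0.004, -0.014], 60], [[0.128, -0.003, -0.005], [0.0, 0.003, -0.013], 60], [[0.128, -0.003, -0.004], [-0.001, 0.0, -0.015], 60], [[0.127, -0.004, -0.005], [-0.001, -0.001, -0.014], 60], [[0.128, -0.004, -0.005], [-0.001, -0.002, -0.014], 60]]
[[[0.128, -0.003, -0.005], [-0.001, -0.005, -0.013], 60], [[0.128, -0.004, -0.005], [0.0, -0.006, -0.013], 60]]
end [0.42  0.155 0.27 ] n 7
```

carry_out(motion=[[[0.128, -0.003, -0.005], [-0.001, 0.004, -0.014], 60], [[0.128, -0.003, -0.005], [0, 0.003, -0.013], 60], [[0.128, -0.003, -0.004], [-0.001, 0, -0.015], 60], [[0.128, -0.004, -0.005], [-0.001, -0.001, -0.014], 60], [[0.128, -0.004, -0.005], [-0.001, -0.002, -0.014], 60]])

```text
clock: 13.7
tcp_pos: [0.3977, 0.1681, 0.2603]
orientation: [-0.476, 0.602, 0.507, -0.393]
contact_force: [-0.5, 2.3, 0.1]
grip_width: 0.0513
```

carry_out(motion=[[[0.128, -0.003, -0.005], [-0.001, -0.005, -0.013], 60], [[0.128, -0.003, -0.005], [0, -0.006, -0.013], 60], [[0, 0, 0], [0, 0, 0], 60]])

```text
clock: 14.0
tcp_pos: [0.4275, 0.1621, 0.275]
orientation: [0.557, -0.527, -0.453, 0.454]
contact_force: [-0.8, 0.2, -0.8]
grip_width: 0.051
```

Run:
```python
from h import *
p,M=tool();print(p,M.round(2),read_state()["joint_positions"].round(2))
save(get_image("side"),"side8.png",(220,200,400,350),4)
```

```text
[0.42750541 0.16213141 0.27496918] [[ 0.18 -0.03 -0.98]
 [ 0.98  0.03  0.18]
 [ 0.03 -1.    0.03]] [ 0.34 -0.1   0.08  1.76  0.04  0.52]
```

View pics/side8.png

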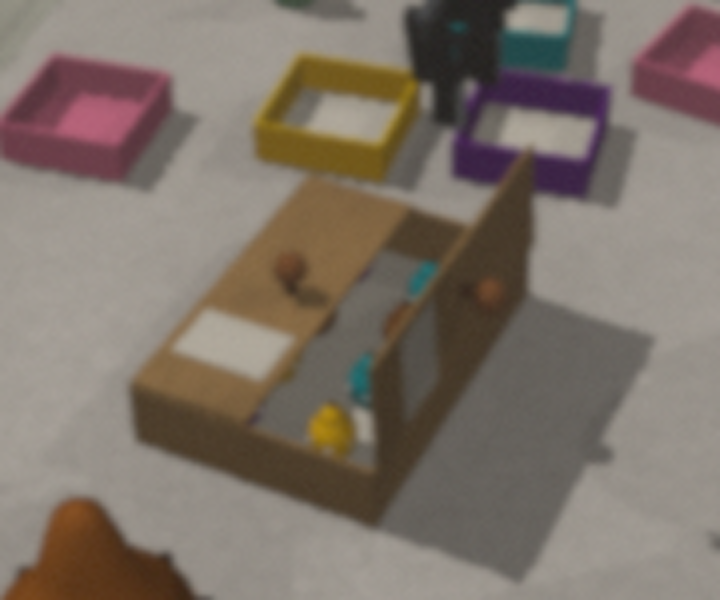

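Run:
```python
from h import *
h=C-.098*XC
plan([(np.r_[(h+.05*XC)[:2],.22],mat(79.1)),(np.r_[(h+.05*XC)[:2],.12],mat(79.1)),(np.r_[(h-.03*XC)[:2],.125],mat(79.1))],0,step=.04)
```

```text
[[[-0.009, 0.005, 0.009], [-0.004, 0.018, -0.02], 0], [[-0.01, 0.004, 0.008], [-0.003, 0.018, -0.019], 0], [[-0.009, 0.005, 0.009], [-0.003, 0.019, -0.019], 0], [[0.0, 0.0, 0.0], [0.0, 0.033, 0.0], 0], [[0.0, 0.0, 0.0], [0.0, 0.034, 0.0], 0]]
[[[0.0, 0.0, 0.0], [0.0, 0.033, 0.0], 0], [[0.0, 0.0, 0.0], [0.0, -0.002, 0.04], 0], [[0.0, 0.0, 0.0], [0.0, -0.003, 0.04], 0]]
end [0.402 0.158 0.125] n 8
```

carry_out(motion=[[[-0.009, 0.005, 0.009], [-0.004, 0.018, -0.02], 0], [[-0.009, 0.005, 0.009], [-0.003, 0.018, -0.02], 0], [[-0.009, 0.005, 0.009], [-0.003, 0.018, -0.02], 0], [[0, 0, 0], [0, 0.033, 0], 0], [[0, 0, 0], [0, 0.033, 0], 0]])

```text
clock: 14.55
tcp_pos: [0.4868, 0.1439, 0.1592]
orientation: [-0.542, 0.549, 0.456, -0.444]
contact_force: [0.4, 0.2, 0.6]
grip_width: -0.0
```

carry_out(motion=[[[0, 0, 0], [0, 0.03, 0], 0], [[0, 0, 0], [0, 0, 0.02], 0], [[0, 0, 0], [0, 0, 0.03], 0], [[0, 0, 0], [0, 0, 0.03], 0], [[0, 0, 0], [0, 0, 0], 0]])

```text
clock: 15.05
tcp_pos: [0.402, 0.1604, 0.1242]
orientation: [-0.54, 0.549, 0.459, -0.442]
contact_force: [0.4, 0.3, -0.0]
grip_width: -0.0001
```

Run:
```python
from h import *
p,M=tool();print(p,read_state()["joint_positions"].round(2))
save(get_image("side"),"side9.png",(220,200,400,350),4)
```

```text
[0.40195252 0.1604043  0.12422061] [ 0.38 -0.24 -0.34  1.45 -0.01  0.57]
```

View pics/side9.png

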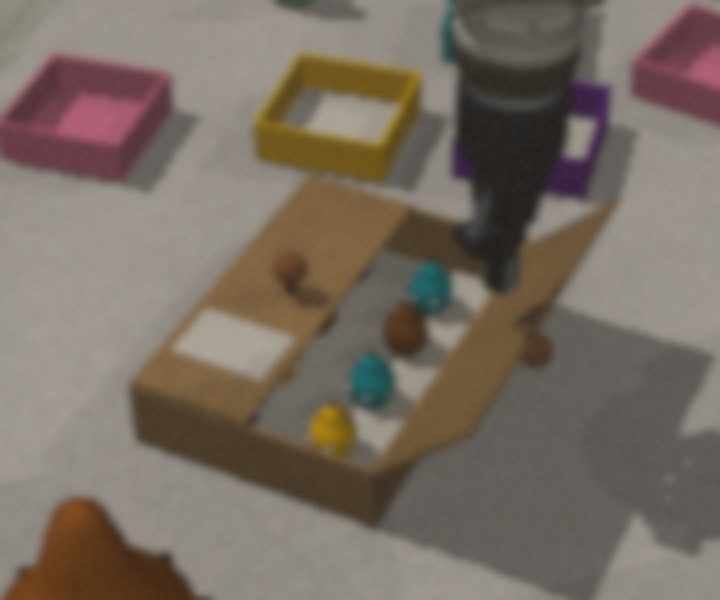

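Run:
```python
from h import *
p,M=tool()
plan([(np.r_[p[:2]+[.01,0],.165],None),(np.r_[FB[:2]+[.01,0],.14],mat(79.1))],60,step=.045)
```

```text
[[[0.0, 0.0, 0.0], [0.002, -0.04, -0.011], 60], [[0.007, 0.0, 0.003], [-0.001, 0.007, -0.042], 60], [[0.006, 0.001, 0.002], [0.0, 0.007, -0.041], 60], [[0.007, 0.0, 0.003], [-0.001, 0.007, -0.042], 60], [[0.007, 0.001, 0.003], [0.0, 0.007, -0.042], 60]]
end [0.578 0.127 0.14 ] n 5
```

carry_out(motion=[[[0, 0, 0], [0.002, -0.04, -0.011], 60], [[0.007, 0, 0.003], [-0.001, 0.007, -0.042], 60], [[0.006, 0, 0.002], [0, 0.007, -0.041], 60], [[0.007, 0, 0.003], [-0.001, 0.007, -0.042], 60], [[0.007, 0, 0.003], [0, 0.003, -0.03], 60]])

```text
clock: 15.6
tcp_pos: [0.5711, 0.1305, 0.1508]
orientation: [-0.541, 0.546, 0.458, -0.447]
contact_force: [-0.6, 0.3, -0.1]
grip_width: 0.0514
```

carry_out(motion=[[[0, 0, 0], [0, 0, 0], 60]])

```text
clock: 15.7
tcp_pos: [0.5743, 0.1296, 0.1496]
orientation: [-0.541, 0.547, 0.458, -0.447]
contact_force: [-1.1, 0.7, -0.2]
grip_width: 0.051
```

```bash
cat >> h.py <<'E'
from scipy.optimize import least_squares
def beadfit(g):
    for c in ["wrist","side","scene"]:
        im=get_image(c);P,u,v=cloud(im,np.ones((480,640),bool),c=="wrist")
        b=P[(np.linalg.norm(P-g,axis=1)<.025)&(P[:,2]>.074)]
        if len(b)>10:
            r=least_squares(lambda c:np.linalg.norm(b-c,axis=1)-.013,g,loss="soft_l1",f_scale=.002);print(c,r.x.round(4),len(b))
E
python3 - <<'E'
from h import *
p,M=tool();print(p)
beadfit(FB)
save(get_image("wrist"),"wrist10.png")
E
```

```text
[0.57427661 0.12962507 0.14957522]
wrist [0.5674 0.1271 0.079 ] 1450
side [0.5657 0.1273 0.0798] 55
scene [0.5683 0.1271 0.0799] 48
```

View pics/wrist10.png

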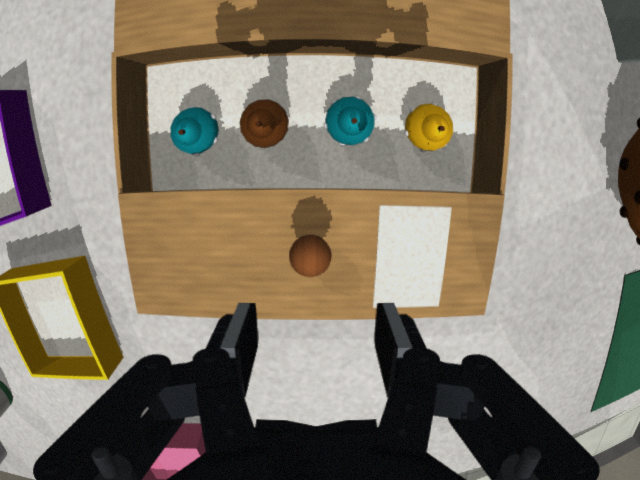

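Run:
```python
from h import *
plan([(np.r_[.5674,.127,.11],mat(79.1)),(np.r_[.5674,.127,.07],mat(79.1))],60,step=.03)
```

```text
[[[0.008, 0.004, 0.004], [-0.002, 0.021, 0.002], 60], [[0.009, 0.005, 0.003], [-0.002, 0.02, 0.001], 60], [[0.0, 0.0, 0.0], [0.0, 0.02, 0.0], 60], [[0.0, 0.0, 0.0], [0.0, 0.02, 0.0], 60]]
end [0.568 0.127 0.07 ] n 4
```

carry_out(motion=[[[0.008, 0.004, 0.004], [-0.002, 0.02, 0.003], 60], [[0.009, 0.005, 0.003], [-0.002, 0.02, 0.003], 60], [[0, 0, 0], [0, 0.02, 0], 60], [[0, 0, 0], [0, 0.016, 0], 60], [[0, 0, 0], [0, 0.002, 0], 60]])

```text
clock: 16.4
tcp_pos: [0.5621, 0.1302, 0.0767]
orientation: [-0.543, 0.546, 0.454, -0.448]
contact_force: [-0.6, 0.1, 0.3]
grip_width: 0.0509
```

Run:
```python
from h import *
p,M=tool();print(p,M.round(3))
plan([(np.r_[.5674,.127,.069],mat(79.1))],60,step=.03)
```

```text
[0.56210811 0.13022694 0.07670888] [[ 0.186  0.009 -0.983]
 [ 0.983  0.003  0.186]
 [ 0.004 -1.    -0.008]]
[[[0.008, 0.004, 0.004], [-0.002, 0.008, -0.006], 60]]
end [0.568 0.127 0.069] n 1
```

carry_out(motion=[[[0.008, 0.004, 0.004], [-0.002, 0.009, -0.006], 60], [[0, 0, 0], [0, 0, 0], 30], [[0, 0, 0], [0, 0, 0], 0], [[0, 0, 0], [0, 0, 0], 0], [[0, 0, 0], [0, 0, 0], 0]])

```text
clock: 16.9
tcp_pos: [0.5685, 0.1277, 0.0714]
orientation: [-0.544, 0.546, 0.452, -0.449]
contact_force: [0.0, -0.1, -2.0]
grip_width: 0.0228
```

Run:
```python
from h import *
arcnext(True,96,.2)
```

```text
bead [0.5684 0.1277 0.0809] r 0.0632 theta 1.1 tilt 0.3 [ 0.  -0.1 -2. ] 0.02280047343037133
[[[0.017, 0.0, 0.0], [0.0, -0.005, -0.002], 0], [[0.018, 0.0, 0.0], [0.0, -0.005, -0.003], 0], [[0.017, 0.0, 0.0], [0.0, -0.004, -0.003], 0], [[0.018, 0.0, 0.0], [0.0, -0.005, -0.003], 0], [[0.017, 0.0, 0.0], [0.0, -0.004, -0.004], 0]]
[[[0.018, 0.0, 0.0], [0.0, -0.003, -0.004], 0], [[0.017, 0.0, 0.0], [0.0, -0.004, -0.004], 0], [[0.018, 0.0, 0.0], [0.0, -0.003, -0.005], 0], [[0.017, 0.0, 0.0], [0.0, -0.003, -0.004], 0], [[0.018, 0.0, 0.0], [0.0, -0.002, -0.005], 0]]
[[[0.017, 0.0, 0.0], [0.0, -0.002, -0.005], 0], [[0.017, 0.0, 0.0], [0.0, -0.002, -0.005], 0], [[0.018, 0.0, 0.0], [0.0, -0.001, -0.005], 0], [[0.017, 0.0, 0.0], [0.0, -0.001, -0.006], 0], [[0.018, 0.0, 0.0], [0.0, -0.001, -0.005], 0]]
[[[0.017, 0.001, 0.0], [0.0, 0.0, -0.005], 0], [[0.018, 0.0, 0.0], [0.0, 0.0, -0.006], 0], [[0.017, 0.0, 0.0], [0.0, 0.001, -0.005], 0]]
end [0.648 0.112 0.102] n 18
```

carry_out(motion=[[[0.018, 0, 0], [0, -0.005, -0.002], 0], [[0.018, 0, 0], [0, -0.005, -0.003], 0], [[0.018, 0, 0], [0, -0.004, -0.003], 0], [[0.018, 0, 0], [0, -0.005, -0.003], 0], [[0.018, 0, 0], [0, -0.004, -0.004], 0]])

```text
clock: 17.4
tcp_pos: [0.5839, 0.1247, 0.0918]
orientation: [0.57, -0.52, -0.43, 0.47]
contact_force: [-16.1, 2.8, 11.1]
grip_width: 0.0227
```

Run:
```python
from h import *
arcnext(True,96,.2)
```

```text
bead [0.5848 0.1245 0.1013] r 0.0622 theta 25.4 tilt 5.2 [-16.1   2.8  11.1] 0.02268339591710296
[[[0.017, 0.0, 0.0], [0.0, -0.005, -0.003], 0], [[0.018, 0.0, 0.0], [0.0, -0.003, -0.004], 0], [[0.017, 0.0, 0.0], [0.0, -0.003, -0.004], 0], [[0.018, 0.0, 0.0], [0.0, -0.003, -0.005], 0], [[0.017, 0.0, 0.0], [0.0, -0.003, -0.005], 0]]
[[[0.018, 0.0, 0.0], [0.0, -0.002, -0.005], 0], [[0.017, 0.0, 0.0], [0.0, -0.002, -0.005], 0], [[0.018, 0.0, 0.0], [0.0, -0.001, -0.005], 0], [[0.017, 0.0, 0.0], [0.0, -0.001, -0.005], 0], [[0.018, 0.0, 0.0], [0.0, -0.001, -0.006], 0]]
[[[0.017, 0.0, 0.0], [0.0, 0.0, -0.005], 0], [[0.017, 0.0, 0.0], [0.0, 0.0, -0.005], 0], [[0.018, 0.0, 0.0], [0.0, 0.0, -0.006], 0], [[0.017, 0.0, 0.0], [0.0, 0.001, -0.005], 0]]
end [0.652 0.111 0.1  ] n 14
```

carry_out(motion=[[[0.018, 0, 0], [0, -0.005, -0.002], 0], [[0.018, 0, 0], [0, -0.004, -0.003], 0], [[0.018, 0, 0], [0, -0.004, -0.004], 0], [[0.018, 0, 0], [0, -0.003, -0.004], 0], [[0.018, 0, 0], [0, -0.003, -0.005], 0]])

```text
clock: 17.9
tcp_pos: [0.6026, 0.1212, 0.107]
orientation: [0.595, -0.491, -0.406, 0.491]
contact_force: [1.2, 1.2, -10.0]
grip_width: 0.0225
```

Run:
```python
from h import *
arcnext(True,96,.2)
```

```text
bead [0.6043 0.1208 0.1163] r 0.0656 theta 47.6 tilt 10.9 [  1.2   1.2 -10. ] 0.02248732373829419
[[[0.017, 0.0, 0.0], [0.0, -0.001, -0.006], 0], [[0.018, 0.0, 0.0], [0.0, -0.002, -0.005], 0], [[0.017, 0.0, 0.0], [0.0, -0.002, -0.005], 0], [[0.018, 0.0, 0.0], [0.0, -0.001, -0.005], 0], [[0.017, 0.0, 0.0], [0.0, -0.001, -0.005], 0]]
[[[0.018, 0.0, 0.0], [0.0, -0.001, -0.006], 0], [[0.017, 0.0, 0.0], [0.0, 0.0, -0.005], 0], [[0.018, 0.0, 0.0], [0.0, 0.0, -0.005], 0], [[0.017, 0.0, 0.0], [0.0, 0.001, -0.006], 0]]
end [0.65  0.112 0.101] n 9
```

carry_out(motion=[[[0.018, 0, 0], [0, -0.001, -0.006], 0], [[0.018, 0, 0], [0, -0.001, -0.005], 0], [[0.018, 0, 0], [0, -0.001, -0.005], 0], [[0.018, 0, 0], [0, -0.001, -0.005], 0], [[0.018, 0, 0], [0, -0.001, -0.005], 0]])

```text
clock: 18.4
tcp_pos: [0.6309, 0.116, 0.1054]
orientation: [0.616, -0.463, -0.383, 0.509]
contact_force: [-0.2, 0.2, -0.2]
grip_width: 0.0
```

Run:
```python
from h import *
arcnext(True,96,.2)
```

```text
bead [0.6335 0.1155 0.1145] r 0.0612 theta 74.4 tilt 16.1 [-0.2  0.2 -0.2] 1.331389830296931e-05
[[[0.017, 0.0, 0.0], [0.0, -0.003, -0.005], 0], [[0.018, 0.0, 0.0], [0.0, 0.0, -0.005], 0], [[0.017, 0.0, 0.0], [0.0, 0.0, -0.006], 0], [[0.018, 0.0, 0.0], [0.0, 0.001, -0.005], 0]]
end [0.651 0.112 0.101] n 4
```

Run:
```python
from h import *
print(read_state()["joint_positions"].round(2))
save(get_image("side"),"side11.png",(220,200,400,350),4)
p,M=tool()
plan([(np.r_[p[:2],.15],None),(np.r_[.5678,.127,.115],mat(79.1)),(np.r_[.5678,.127,.069],mat(79.1))],60,step=.03)
```

```text
[0.14 0.59 0.54 1.79 0.09 0.32]
[[[0.0, 0.0, 0.0], [0.0, -0.022, 0.006], 60], [[0.0, 0.0, 0.0], [0.0, -0.022, 0.007], 60], [[-0.094, 0.0, 0.0], [0.0, 0.017, 0.017], 60], [[-0.095, 0.001, 0.0], [-0.001, 0.016, 0.019], 60], [[-0.094, 0.0, 0.0], [0.0, 0.014, 0.02], 60]]
[[[0.0, 0.0, 0.0], [0.0, 0.023, 0.0], 60], [[0.0, 0.0, 0.0], [0.0, 0.023, 0.0], 60]]
end [0.568 0.127 0.069] n 7
```

View pics/side11.png

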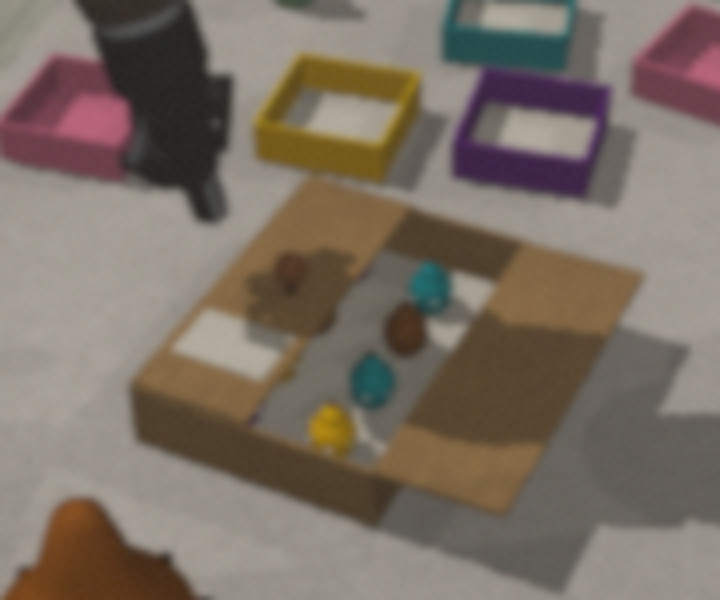

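carry_out(motion=[[[0, 0, 0], [0, -0.022, 0.006], 60], [[0, 0, 0], [0, -0.022, 0.007], 60], [[-0.094, 0, 0], [0, 0.017, 0.017], 60], [[-0.094, 0, 0], [-0.001, 0.016, 0.018], 60], [[-0.094, 0, 0], [0, 0.014, 0.018], 60]])

```text
clock: 18.95
tcp_pos: [0.5852, 0.1252, 0.1164]
orientation: [0.552, -0.539, -0.444, 0.455]
contact_force: [-0.9, 1.2, 1.6]
grip_width: 0.0513
```

carry_out(motion=[[[0, 0, 0], [0, 0, 0], 60]])

```text
clock: 19.05
tcp_pos: [0.5776, 0.1248, 0.112]
orientation: [0.553, -0.538, -0.442, 0.458]
contact_force: [1.3, 0.4, 0.3]
grip_width: 0.0509
```

Run:
```python
from h import *
p,M=tool();print(p,M.round(3));beadfit(FB)
plan([(np.r_[.5678,.127,.1],mat(79.1)),(np.r_[.5678,.127,.068],mat(79.1))],60,step=.03)
```

```text
[0.57760959 0.12484811 0.1120143 ] [[ 0.19  -0.031 -0.981]
 [ 0.982  0.003  0.19 ]
 [-0.003 -1.     0.031]]
wrist [0.5674 0.1271 0.079 ] 2009
side [0.5654 0.1275 0.0803] 55
scene [0.5684 0.1247 0.0796] 44
[[[-0.023, -0.002, 0.001], [-0.002, 0.018, 0.017], 60], [[0.0, 0.0, 0.0], [0.0, 0.016, 0.0], 60], [[0.0, 0.0, 0.0], [0.0, 0.016, 0.0], 60]]
end [0.568 0.127 0.068] n 3
```

Run:
```python
from h import *
p,M=tool();print(p,M.round(3))
plan([(np.r_[.5678,.127,.1],mat(79.1)),(np.r_[.5678,.127,.068],mat(79.1))],60,step=.03)
```

```text
[0.58565865 0.12548786 0.11783058] [[ 0.191 -0.022 -0.981]
 [ 0.982  0.006  0.191]
 [ 0.001 -1.     0.023]]
[[[-0.023, -0.002, 0.001], [-0.002, 0.018, 0.017], 60], [[0.0, 0.0, 0.0], [0.0, 0.016, 0.0], 60], [[0.0, 0.0, 0.0], [0.0, 0.016, 0.0], 60]]
end [0.568 0.127 0.068] n 3
```

carry_out(motion=[[[-0.022, 0, 0], [-0.001, 0.015, 0.017], 60], [[0, 0, 0], [0, 0.016, 0], 60], [[0, 0, 0], [0, 0.014, 0], 60], [[0, 0, 0], [0, 0.002, 0], 60]])

```text
clock: 19.6
tcp_pos: [0.5769, 0.1286, 0.0751]
orientation: [-0.545, 0.547, 0.453, -0.446]
contact_force: [0.0, 0.4, 0.7]
grip_width: 0.0513
```

Run:
```python
from h import *
get_image("scene");p,M=tool();print(p,M.round(3))
plan([(np.r_[.5678,.127,.068],mat(79.1))],60,step=.03)
```

```text
[0.57717105 0.12866036 0.07571978] [[ 0.192  0.01  -0.981]
 [ 0.981  0.004  0.193]
 [ 0.006 -1.    -0.009]]
[[[0.009, -0.003, 0.006], [-0.003, 0.008, 0.009], 60]]
end [0.568 0.127 0.068] n 1
```

carry_out(motion=[[[0.009, 0, 0.006], [-0.002, 0.009, 0.009], 60], [[0, 0, 0], [0, 0, 0], 60]])

```text
clock: 19.85
tcp_pos: [0.569, 0.1284, 0.0668]
orientation: [0.546, -0.546, -0.449, 0.449]
contact_force: [0.4, -0.0, -0.1]
grip_width: 0.0513
```

Run:
```python
from h import *
get_image("scene");p,M=tool();print(p)
```

```text
[0.56981028 0.12851436 0.06779026]
```

carry_out(motion=[[[0, 0, 0], [-0.001, 0, 0.002], 0], [[0, 0, 0], [0, 0, 0], 0], [[0, 0, 0], [0, 0, 0], 0], [[0, 0, 0], [0, 0, 0], 0], [[0, 0, 0], [0, 0, 0], 0]])

```text
clock: 20.4
tcp_pos: [0.5681, 0.1278, 0.0693]
orientation: [-0.546, 0.547, 0.45, -0.448]
contact_force: [0.4, -0.7, -0.6]
grip_width: 0.0223
```

Run:
```python
from h import *
p,M=tool();d=(.0795-p[2]);print(d)
arcnext(True,90,.4,d=d)
```

```text
0.010179350275225901
bead [0.568  0.1278 0.0795] r 0.0629 theta -0.2 tilt 0.2 [ 0.4 -0.7 -0.6] 0.02234461226630638
[[[0.035, 0.0, 0.0], [0.0, -0.005, -0.002], 0], [[0.035, 0.0, 0.0], [0.0, -0.005, -0.002], 0], [[0.035, 0.0, 0.0], [0.0, -0.005, -0.003], 0], [[0.035, 0.0, 0.001], [0.0, -0.004, -0.002], 0], [[0.035, 0.0, 0.0], [0.0, -0.005, -0.003], 0]]
[[[0.034, 0.0, 0.0], [0.0, -0.004, -0.004], 0], [[0.035, 0.0, 0.0], [0.0, -0.004, -0.003], 0], [[0.035, 0.0, 0.0], [0.0, -0.003, -0.004], 0], [[0.035, 0.0, 0.0], [0.0, -0.004, -0.004], 0], [[0.035, 0.0, 0.0], [0.0, -0.003, -0.004], 0]]
[[[0.035, 0.0, 0.001], [0.0, -0.003, -0.004], 0], [[0.035, 0.0, 0.0], [0.0, -0.003, -0.005], 0], [[0.035, 0.0, 0.0], [0.0, -0.003, -0.004], 0], [[0.035, 0.0, 0.0], [0.0, -0.002, -0.005], 0], [[0.035, 0.001, 0.0], [0.0, -0.002, -0.005], 0]]
[[[0.035, 0.0, 0.0], [0.0, -0.002, -0.005], 0], [[0.034, 0.0, 0.001], [0.0, -0.001, -0.005], 0], [[0.035, 0.0, 0.0], [0.0, -0.002, -0.005], 0]]
end [0.644 0.113 0.104] n 18
```

carry_out(motion=[[[0.04, 0, 0], [0, -0.005, -0.002], 0], [[0.04, 0, 0], [0, -0.005, -0.002], 0], [[0.04, 0, 0], [0, -0.005, -0.002], 0], [[0.04, 0, 0], [0, -0.005, -0.002], 0], [[0.04, 0, 0], [0, -0.005, -0.003], 0]])

```text
clock: 20.9
tcp_pos: [0.5808, 0.1253, 0.0905]
orientation: [0.599, -0.488, -0.401, 0.492]
contact_force: [-1.6, -0.0, -4.7]
grip_width: 0.0227
```

Run:
```python
from h import *
arcnext(True,90,.45,d=.0102)
```

```text
bead [0.5828 0.1249 0.1005] r 0.063 theta 23.5 tilt 11.7 [-1.6 -0.  -4.7] 0.022720586425367964
[[[0.039, 0.0, 0.0], [0.0, -0.005, -0.003], 0], [[0.04, 0.0, 0.0], [0.0, -0.004, -0.003], 0], [[0.039, 0.0, 0.0], [0.0, -0.004, -0.003], 0], [[0.039, 0.0, 0.001], [0.0, -0.004, -0.004], 0], [[0.039, 0.0, 0.0], [0.0, -0.003, -0.004], 0]]
[[[0.04, 0.0, 0.0], [0.0, -0.004, -0.004], 0], [[0.039, 0.0, 0.0], [0.0, -0.003, -0.004], 0], [[0.039, 0.0, 0.0], [0.0, -0.003, -0.004], 0], [[0.039, 0.0, 0.0], [0.0, -0.003, -0.005], 0], [[0.04, 0.0, 0.0], [0.0, -0.002, -0.004], 0]]
[[[0.039, 0.001, 0.001], [0.0, -0.002, -0.005], 0], [[0.039, 0.0, 0.0], [0.0, -0.002, -0.005], 0], [[0.04, 0.0, 0.0], [0.0, -0.002, -0.004], 0]]
end [0.642 0.113 0.105] n 13
```

carry_out(motion=[[[0.04, 0, 0], [0, -0.004, -0.003], 0], [[0.04, 0, 0], [0, -0.004, -0.003], 0], [[0.04, 0, 0], [0, -0.004, -0.003], 0]])

```text
clock: 21.2
tcp_pos: [0.593, 0.1231, 0.0971]
orientation: [0.629, -0.449, -0.369, 0.516]
contact_force: [2.6, 4.2, 1.1]
grip_width: 0.0225
```

Run:
```python
from h import *
arcnext(True,90,.45,d=.0102)
```

```text
bead [0.5963 0.1224 0.1067] r 0.0601 theta 37.3 tilt 18.9 [2.6 4.2 1.1] 0.022493797432707525
[[[0.039, 0.0, 0.0], [0.0, -0.006, -0.001], 0], [[0.04, 0.0, 0.0], [0.0, -0.004, -0.004], 0], [[0.039, 0.0, 0.001], [0.0, -0.004, -0.003], 0], [[0.039, 0.0, 0.0], [0.0, -0.003, -0.005], 0], [[0.039, 0.0, 0.0], [0.0, -0.003, -0.004], 0]]
[[[0.04, 0.0, 0.0], [0.0, -0.003, -0.004], 0], [[0.039, 0.0, 0.0], [0.0, -0.003, -0.005], 0], [[0.039, 0.001, 0.001], [0.0, -0.002, -0.004], 0], [[0.039, 0.0, 0.0], [0.0, -0.002, -0.005], 0], [[0.04, 0.0, 0.0], [0.0, -0.002, -0.005], 0]]
end [0.641 0.114 0.105] n 10
```

carry_out(motion=[[[0.04, 0, 0], [0, -0.005, -0.001], 0], [[0.04, 0, 0], [0, -0.004, -0.003], 0], [[0.04, 0, 0], [0, -0.004, -0.003], 0]])

```text
clock: 21.5
tcp_pos: [0.6031, 0.1212, 0.1063]
orientation: [0.657, -0.408, -0.335, 0.539]
contact_force: [-4.9, 0.6, -1.5]
grip_width: 0.0227
```

Run:
```python
from h import *
arcnext(True,90,.45,d=.0102)
```

```text
bead [0.6075 0.1203 0.1154] r 0.0638 theta 50.1 tilt 26.3 [-4.9  0.6 -1.5] 0.022717531514503925
[[[0.039, 0.0, 0.0], [0.0, -0.003, -0.004], 0], [[0.04, 0.0, 0.0], [0.0, -0.004, -0.004], 0], [[0.039, 0.0, 0.001], [0.0, -0.003, -0.004], 0], [[0.039, 0.0, 0.0], [0.0, -0.003, -0.005], 0], [[0.039, 0.0, 0.0], [0.0, -0.002, -0.004], 0]]
[[[0.04, 0.001, 0.0], [0.0, -0.003, -0.005], 0], [[0.039, 0.0, 0.0], [0.0, -0.002, -0.004], 0]]
end [0.638 0.114 0.107] n 7
```

carry_out(motion=[[[0.035, 0, 0], [0, -0.003, -0.004], 0], [[0.035, 0, 0], [0, -0.003, -0.004], 0], [[0.035, 0, 0], [0, -0.003, -0.004], 0]])

```text
clock: 21.8
tcp_pos: [0.6174, 0.1183, 0.1066]
orientation: [0.679, -0.371, -0.303, 0.557]
contact_force: [1.6, 1.3, -5.7]
grip_width: 0.0221
```

Run:
```python
from h import *
arcnext(True,93,.2,d=.0102);print(read_state()["joint_positions"].round(2))
```

```text
bead [0.6228 0.1172 0.1152] r 0.0612 theta 64.3 tilt 32.8 [ 1.6  1.3 -5.7] 0.022128413172515515
[[[0.017, 0.0, 0.0], [0.0, -0.005, -0.003], 0], [[0.018, 0.0, 0.0], [0.0, -0.003, -0.005], 0], [[0.017, 0.0, 0.0], [0.0, -0.002, -0.005], 0], [[0.018, 0.0, 0.0], [0.0, -0.002, -0.005], 0], [[0.017, 0.0, 0.001], [0.0, -0.001, -0.005], 0]]
end [0.643 0.113 0.104] n 5
[0.11 0.91 0.94 2.15 0.17 0.27]
```

carry_out(motion=[[[0.012, 0, 0], [0, -0.003, -0.004], 0], [[0.012, 0, 0], [0, -0.003, -0.005], 0], [[0.01, 0, 0], [0, -0.002, -0.005], 0]])

```text
clock: 22.1
tcp_pos: [0.6328, 0.1153, 0.1039]
orientation: [0.686, -0.357, -0.291, 0.563]
contact_force: [-1.7, 0.4, 4.0]
grip_width: 0.0225
```

Run:
```python
from h import *
arcnext(True,97,.0,d=.0102);print(read_state()["joint_positions"].round(2))
save(get_image("side"),"side12.png",(220,200,400,350),4)
```

```text
bead [0.6386 0.1142 0.1122] r 0.0599 theta 79.7 tilt 35.2 [-1.7  0.4  4. ] 0.022528222283036782
[[[0.0, 0.0, 0.0], [0.0, -0.005, -0.004], 0], [[0.0, 0.0, 0.0], [0.0, -0.002, -0.005], 0], [[0.0, 0.0, 0.0], [0.0, 0.0, -0.006], 0]]
end [0.649 0.112 0.101] n 3
[0.1  1.06 1.17 2.27 0.17 0.25]
```

View pics/side12.png

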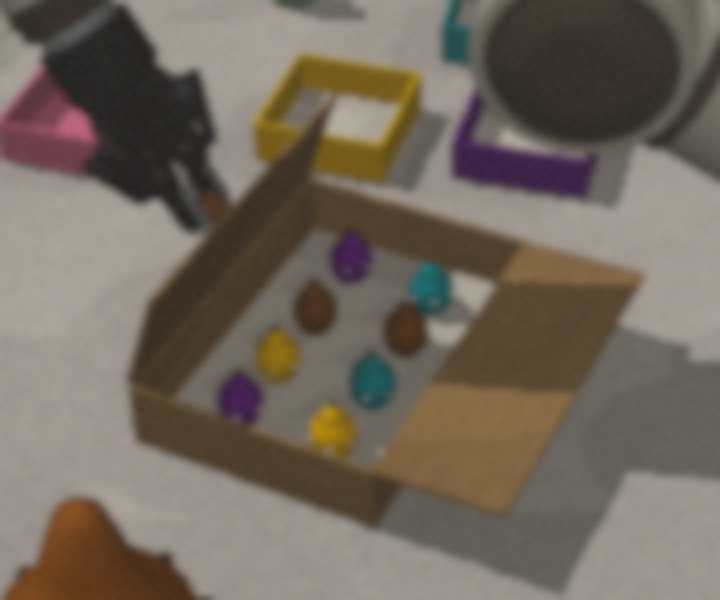

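Run:
```python
from h import *
arcnext(True,100,-1.0,d=.0102,st=4);print(read_state()["joint_positions"].round(3))
```

```text
bead [0.6385 0.1142 0.1119] r 0.0596 theta 79.7 tilt 35.3 [-3.   1.4  2.4] 0.022335819018476345
[[[-0.07, 0.0, -0.001], [0.0, -0.005, -0.003], 0], [[-0.07, 0.0, 0.0], [0.0, -0.001, -0.006], 0], [[-0.069, -0.001, -0.001], [0.0, 0.0, -0.005], 0], [[-0.07, 0.0, -0.001], [0.0, 0.0, -0.005], 0], [[-0.07, 0.0, 0.0], [0.0, 0.001, -0.005], 0]]
end [0.657 0.11  0.097] n 5
[0.105 1.067 1.176 2.276 0.172 0.253]
```

carry_out(motion=[[[-0.08, 0, 0], [0, -0.004, -0.001], 0], [[-0.08, 0, 0], [0, -0.002, -0.003], 0], [[-0.07, 0, 0], [0, -0.001, -0.005], 0]])

```text
clock: 22.45
tcp_pos: [0.6464, 0.1126, 0.0932]
orientation: [0.643, -0.433, -0.35, 0.527]
contact_force: [0.3, 1.4, -0.7]
grip_width: 0.0001
```

Run:
```python
from h import *
arcnext(True,100,-1.0,d=.0102,st=4);print(read_state()["joint_positions"].round(3))
```

```text
bead [0.6502 0.1119 0.1026] r 0.0552 theta 94.2 tilt 22.4 [ 0.3  1.4 -0.7] 0.00010105406409351724
[[[-0.07, 0.0, -0.001], [0.0, -0.008, -0.006], 0]]
end [0.655 0.111 0.098] n 1
[0.122 0.77  0.756 1.932 0.116 0.303]
```

Run:
```python
from h import *
save(get_image("side"),"side13.png",(220,200,400,350),4)
```

```text
(no output)
```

View pics/side13.png

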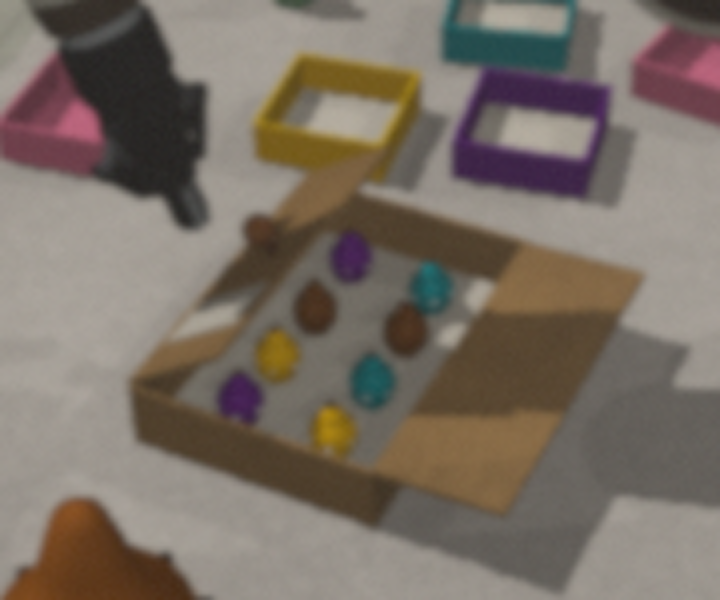

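Run:
```python
from h import *
p,M=tool()
plan([(np.r_[(C-.06*XC)[:2],.26],mat(79.1))],60,step=.045)
```

```text
[[[-0.064, -0.002, -0.001], [-0.001, -0.014, 0.038], 60], [[-0.065, -0.002, 0.0], [0.0, -0.017, 0.037], 60], [[-0.064, -0.002, -0.001], [-0.001, -0.019, 0.036], 60], [[-0.065, -0.002, -0.001], [0.0, -0.021, 0.035], 60], [[-0.064, -0.002, 0.0], [-0.001, -0.024, 0.033], 60]]
[[[-0.064, -0.002, -0.001], [0.0, -0.026, 0.032], 60]]
end [0.469 0.146 0.26 ] n 6
```

carry_out(motion=[[[-0.06, 0, 0], [0, -0.04, 0.005], 0], [[-0.065, 0, 0], [0, -0.03, 0.035], 0], [[-0.065, 0, 0], [0, -0.02, 0.04], 0], [[-0.065, 0, 0], [0, -0.02, 0.04], 0], [[-0.065, 0, 0], [0, -0.02, 0.035], 0]])

```text
clock: 23.0
tcp_pos: [0.5343, 0.1362, 0.2511]
orientation: [0.565, -0.53, -0.428, 0.465]
contact_force: [-0.1, 0.9, 1.8]
grip_width: 0.0
```

carry_out(motion=[[[-0.06, 0, 0], [0, -0.015, 0.03], 0], [[0, 0, 0], [0, 0, 0], 0]])

```text
clock: 23.2
tcp_pos: [0.5017, 0.1432, 0.2765]
orientation: [-0.547, 0.548, 0.446, -0.448]
contact_force: [0.7, 0.5, 1.3]
grip_width: 0.0002
```

Run:
```python
from h import *
p,M=tool();print(p,M.round(2),read_state()["joint_positions"].round(2))
im=get_image("wrist");save(im,"wrist14.png")
for l in ["turquoise_a","purple_a","yellow_a","plain_a"]:
  for r in cut_out("wrist",l)[:5]:
    P,u,v=cloud(im,r["mask"],True);P=P[P[:,2]>.01]
    if len(P)>20:
        c=np.r_[np.median(P[:,:2],0),0]
        q=P-C;print(l,round(r["p"],2),np.round(r["rect"]),"carton xy",(np.median(q@XC)*1e3).round(1),(np.median(q@YC)*1e3).round(1),"z",P[:,2].max().round(3))
```

```text
[0.50169214 0.14323101 0.27653919] [[ 0.2  -0.   -0.98]
 [ 0.98 -0.    0.2 ]
 [-0.   -1.   -0.  ]] [ 0.28  0.04  0.22  1.75 -0.    0.48]
turquoise_a 0.97 [324. 173. 358. 205.] carton xy -44.5 27.1 z 0.053
turquoise_a 0.96 [219. 180. 253. 212.] carton xy -39.5 -82.6 z 0.052
yellow_a 0.64 [378. 176. 408. 206.] carton xy -42.6 83.8 z 0.052
plain_a 0.82 [270. 176. 300. 206.] carton xy -42.5 -31.6 z 0.053
plain_a 0.21 [532.  23. 640. 132.] carton xy -196.5 313.9 z 0.072
```

View pics/wrist14.png

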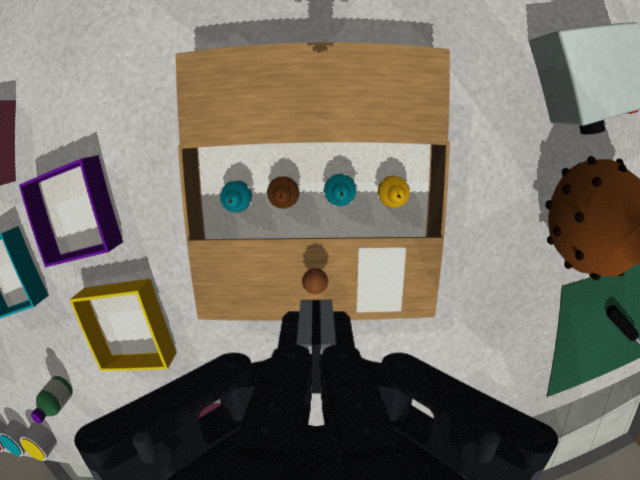

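```bash
cat >> h.py <<'E'
def W(x,y,z): return C+XC*x*1e-3+YC*y*1e-3+np.array([0,0,z*1e-3])
TL=mat(79.1,-45,YC)
E
python3 - <<'E'
from h import *
plan([(W(-20,55,130),TL)],0,step=.045)
E
```

```text
[[[-0.133, -0.002, -0.002], [0.009, 0.023, -0.001], 0], [[-0.132, -0.001, -0.002], [0.008, 0.023, 0.003], 0], [[-0.133, -0.002, -0.003], [0.009, 0.023, 0.005], 0], [[-0.132, -0.001, -0.002], [0.009, 0.022, 0.008], 0], [[-0.133, -0.002, -0.002], [0.008, 0.02, 0.011], 0]]
[[[-0.133, -0.001, -0.002], [0.009, 0.019, 0.014], 0]]
end [0.519 0.192 0.13 ] n 6
```

carry_out(motion=[[[-0.133, -0.002, -0.002], [0.009, 0.023, -0.001], 0], [[-0.133, -0.002, -0.002], [0.008, 0.023, 0.003], 0], [[-0.133, -0.002, -0.002], [0.009, 0.023, 0.005], 0], [[-0.133, -0.002, -0.002], [0.009, 0.022, 0.008], 0], [[-0.133, -0.002, -0.002], [0.008, 0.02, 0.01], 0]])

```text
clock: 23.95
tcp_pos: [0.5269, 0.1817, 0.1442]
orientation: [-0.337, 0.697, 0.567, -0.28]
contact_force: [0.4, 0.8, 0.2]
grip_width: -0.0001
```

carry_out(motion=[[[-0.12, 0, 0], [0.008, 0.015, 0.01], 0], [[0, 0, 0], [0, 0, 0], 0]])

```text
clock: 24.15
tcp_pos: [0.5249, 0.1868, 0.1126]
orientation: [-0.293, 0.717, 0.58, -0.252]
contact_force: [-1.0, 0.1, -1.2]
grip_width: 0.0001
```

Run:
```python
from h import *
get_image("scene");s=read_state();p,M=tool();e=p-C;print((e@XC).round(4),(e@YC).round(4),e[2],M.round(2),s["joint_positions"].round(2))
plan([(W(-18,55,75),TL),(W(-14,55,38),TL)],0,step=.03)
```

```text
-0.0112 0.0527 0.11751681761813221 [[ 0.2   0.69 -0.7 ]
 [ 0.98 -0.15  0.13]
 [-0.02 -0.71 -0.7 ]] [ 0.61 -0.46 -0.72  0.73 -0.54  0.63]
[[[-0.004, 0.002, -0.01], [0.001, 0.013, 0.017], 0], [[-0.004, 0.003, -0.009], [0.002, 0.012, 0.018], 0], [[0.0, 0.0, 0.0], [0.0, 0.015, 0.012], 0], [[0.0, 0.0, 0.0], [0.0, 0.014, 0.011], 0]]
end [0.524 0.191 0.038] n 4
```

carry_out(motion=[[[-0.004, 0, -0.01], [0.001, 0.013, 0.017], 0], [[-0.004, 0, -0.009], [0.002, 0.012, 0.017], 0], [[0, 0, 0], [0, 0, 0], 0], [[0, 0, 0], [0, 0, 0], 0]])

```text
clock: 24.6
tcp_pos: [0.5287, 0.1941, 0.0864]
orientation: [-0.297, 0.711, 0.589, -0.243]
contact_force: [0.5, -0.2, 0.3]
grip_width: -0.0002
```

Run:
```python
from h import *
im=get_image("side");s=read_state();p,M=tool();e=p-C;print((e@XC).round(4),(e@YC).round(4),e[2],M.round(2),s["contact_force"])
plan([(W(-14,55,38),TL)],0,step=.02)
save(im,"side15.png",(220,200,400,350),4)
```

```text
-0.0106 0.0592 0.08666540101438663 [[ 0.19  0.69 -0.7 ]
 [ 0.98 -0.13  0.14]
 [ 0.   -0.71 -0.71]] [-0.42338831 -0.04392329  0.36300109]
[[[-0.001, -0.001, 0.001], [-0.001, 0.011, 0.012], 0], [[-0.001, -0.001, 0.001], [-0.002, 0.01, 0.012], 0], [[0.0, 0.0, 0.001], [-0.001, 0.011, 0.013], 0]]
end [0.524 0.191 0.038] n 3
```

View pics/side15.png

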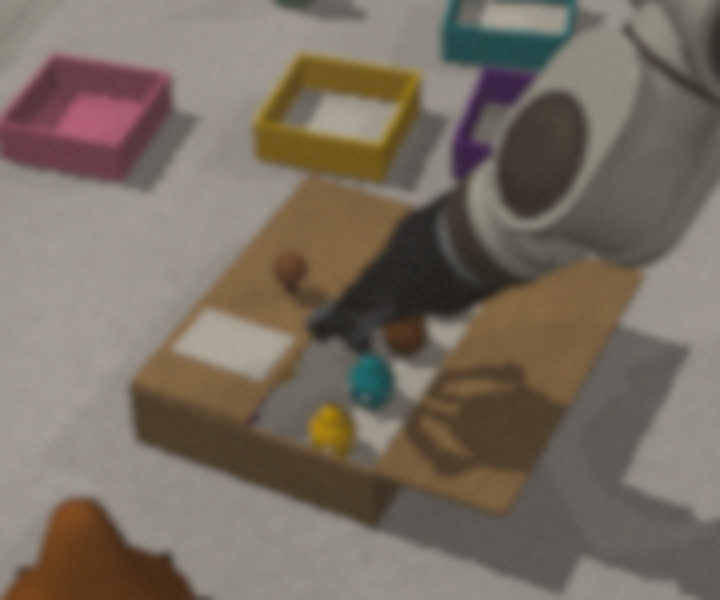

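carry_out(motion=[[[0, 0, 0], [-0.002, 0.012, 0.014], 0], [[0, 0, 0], [-0.002, 0.01, 0.014], 0], [[0, 0, 0], [0, 0.008, 0.01], 0], [[0, 0, 0], [0, 0, 0], 0]])

```text
clock: 25.05
tcp_pos: [0.5282, 0.1933, 0.047]
orientation: [-0.298, 0.712, 0.589, -0.239]
contact_force: [0.2, 0.6, -0.2]
grip_width: 0.0001
```

```bash
cat >> h.py <<'E'
def pc():
    s=read_state();p,M=tool();e=p-C;print("carton mm",(1e3*np.array([e@XC,e@YC,e[2]])).round(1),"tilt",np.degrees(np.arccos(-M[2,1])).round(1),s["contact_force"].round(1),"q",s["joint_positions"].round(2),"t",s["clock"],"w",round(s["grip_width"],4))
E
python3 - <<'E'
from h import *
im=get_image("side");pc()
plan([(W(-14,57,38),TL)],0,step=.02)
plan([(W(-14,57,38),TL),(W(4,57,38),TL)],0,step=.01)
save(im,"side16.png",(260,240,360,315),7)
E
```

```text
carton mm [-10.5  58.7  48.3] tilt 45.2 [-1.  -0.3 -0.5] q [ 0.61 -0.42 -0.83  0.54 -0.53  0.64] t 25.1 w 0.0002
[[[0.003, -0.01, 0.006], [-0.002, 0.005, 0.01], 0]]
end [0.525 0.192 0.038] n 1
[[[0.002, -0.005, 0.003], [-0.001, 0.002, 0.005], 0], [[0.001, -0.005, 0.004], [-0.001, 0.003, 0.005], 0], [[0.0, 0.0, 0.0], [0.0, 0.006, -0.006], 0], [[0.0, 0.0, 0.0], [0.0, 0.007, -0.007], 0]]
end [0.543 0.189 0.038] n 4
```

View pics/side16.png

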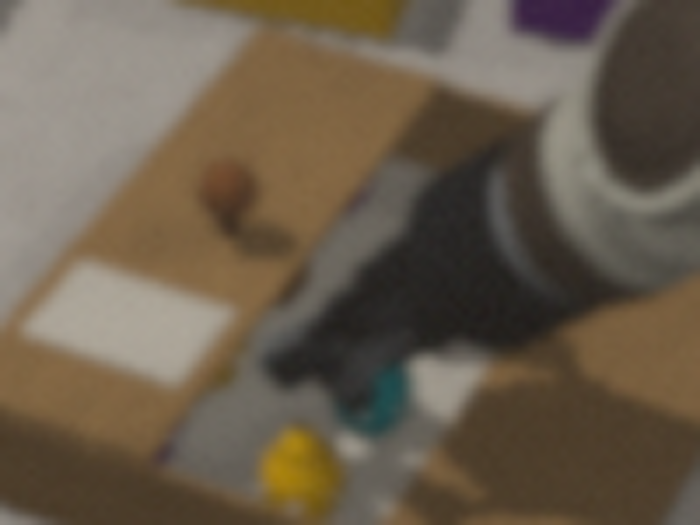

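carry_out(motion=[[[0, 0, 0], [-0.002, 0.007, 0.011], 0], [[0, 0, 0], [0, 0, 0], 0], [[0, 0, 0], [0, 0.006, -0.006], 0], [[0, 0, 0], [0, 0.006, -0.006], 0], [[0, 0, 0], [0, 0, 0], 0]])

```text
clock: 25.6
tcp_pos: [0.5451, 0.19, 0.0382]
orientation: [-0.298, 0.712, 0.59, -0.236]
contact_force: [-0.9, 1.1, -1.7]
grip_width: -0.0001
```

Run:
```python
from h import *
im=get_image("side");pc()
save(im,"side17.png",(260,240,360,315),7)
```

```text
carton mm [ 5.9 58.1 38.1] tilt 45.3 [ 0.1 -0.2  0.4] q [ 0.58 -0.38 -0.83  0.48 -0.51  0.61] t 25.65 w 0.0002
```

View pics/side17.png

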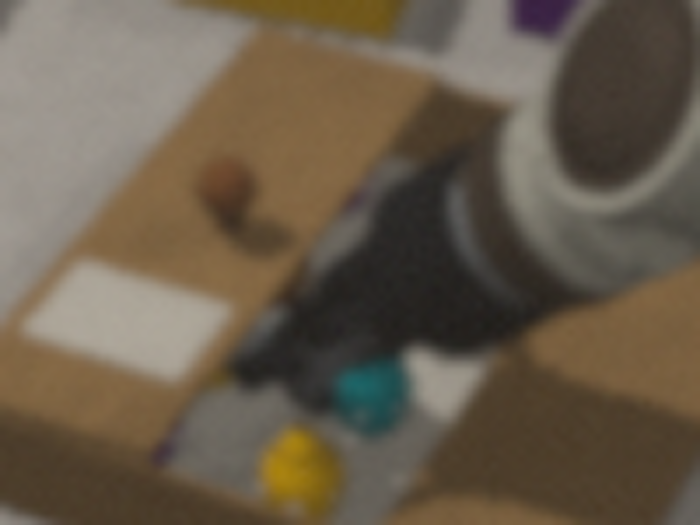

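carry_out(motion=[[[0, 0, 0], [0, 0.002, -0.003], 0], [[0, 0, 0], [0, -0.006, -0.006], 0], [[0, 0, 0], [0, -0.006, -0.007], 0], [[0, 0, 0], [0, -0.006, -0.007], 0]])

```text
clock: 26.05
tcp_pos: [0.5491, 0.1879, 0.0662]
orientation: [-0.298, 0.712, 0.59, -0.238]
contact_force: [0.1, 0.3, 0.3]
grip_width: 0.0003
```

Run:
```python
from h import *
im=get_image("side");pc()
save(im,"side18.png",(220,200,400,350),4)
```

```text
carton mm [11.4 57.6 68.6] tilt 45.4 [-0.1  0.6  1.8] q [ 0.57 -0.4  -0.79  0.55 -0.5   0.6 ] t 26.1 w 0.0001
```

View pics/side18.png

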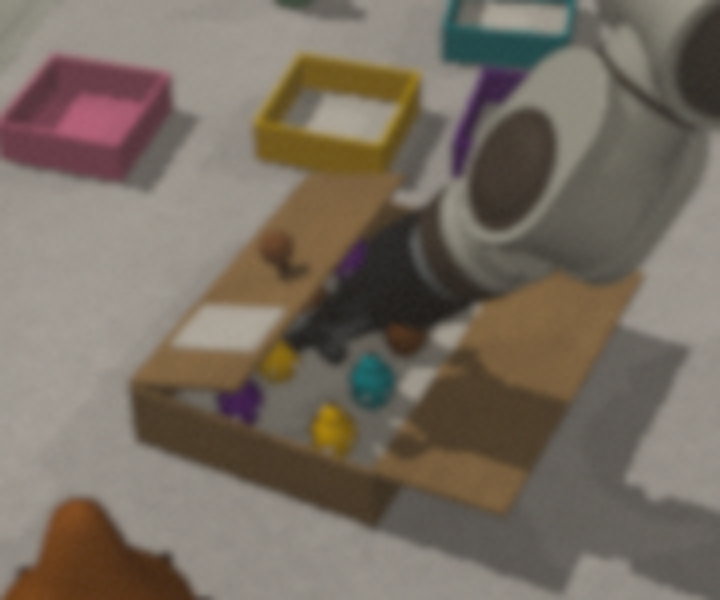

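Run:
```python
from h import *
plan([(W(*a[:1],57,a[1]),TL) for a in [(21,86),(33.6,103),(51,114),(70,120),(90,121),(112,121),(128,118)]],0,step=.014)
```

```text
[[[0.003, -0.006, 0.004], [0.0, -0.003, -0.01], 0], [[0.003, -0.006, 0.004], [0.0, -0.002, -0.009], 0], [[0.0, 0.0, 0.0], [0.0, -0.002, -0.011], 0], [[0.0, 0.0, 0.0], [0.0, -0.002, -0.01], 0], [[0.0, 0.0, 0.0], [0.0, 0.003, -0.01], 0]]
[[[0.0, 0.0, 0.0], [0.0, 0.002, -0.01], 0], [[0.0, 0.0, 0.0], [0.0, 0.005, -0.009], 0], [[0.0, 0.0, 0.0], [0.0, 0.004, -0.009], 0], [[0.0, 0.0, 0.0], [0.0, 0.007, -0.007], 0], [[0.0, 0.0, 0.0], [0.0, 0.007, -0.008], 0]]
[[[0.0, 0.0, 0.0], [0.0, 0.008, -0.008], 0], [[0.0, 0.0, 0.0], [0.0, 0.007, -0.007], 0], [[0.0, 0.0, 0.0], [0.0, 0.007, -0.005], 0], [[0.0, 0.0, 0.0], [0.0, 0.007, -0.004], 0]]
end [0.664 0.166 0.117] n 14
```

carry_out(motion=[[[0, 0, 0], [0, -0.003, -0.01], 0], [[0, 0, 0], [0, -0.002, -0.009], 0], [[0, 0, 0], [0, -0.002, -0.011], 0], [[0, 0, 0], [0, -0.002, -0.01], 0], [[0, 0, 0], [0, 0.003, -0.01], 0]])

```text
clock: 26.6
tcp_pos: [0.5826, 0.182, 0.1137]
orientation: [-0.297, 0.712, 0.591, -0.235]
contact_force: [0.0, -0.3, 0.3]
grip_width: -0.0
```

Run:
```python
from h import *
pc()
plan([(W(*a[:1],57,a[1]),TL) for a in [(51,114),(70,120),(90,121),(112,121),(128,118)]],0,step=.014)
```

```text
carton mm [ 44.5  57.5 113.7] tilt 45.5 [ 0.  -0.3  0.3] q [ 0.52 -0.38 -0.68  0.6  -0.47  0.55] t 26.6 w -0.0
[[[0.008, -0.013, 0.01], [0.0, 0.004, -0.005], 0], [[0.0, 0.0, 0.0], [0.0, 0.005, -0.009], 0], [[0.0, 0.0, 0.0], [0.0, 0.005, -0.008], 0], [[0.0, 0.0, 0.0], [0.0, 0.007, -0.008], 0], [[0.0, 0.0, 0.0], [0.0, 0.006, -0.007], 0]]
[[[0.0, 0.0, 0.0], [0.0, 0.008, -0.008], 0], [[0.0, 0.0, 0.0], [0.0, 0.008, -0.008], 0], [[0.0, 0.0, 0.0], [0.0, 0.007, -0.005], 0], [[0.0, 0.0, 0.0], [0.0, 0.006, -0.004], 0]]
end [0.664 0.166 0.118] n 9
```

carry_out(motion=[[[0, 0, 0], [0, 0.005, -0.006], 0], [[0, 0, 0], [0, 0.006, -0.008], 0], [[0, 0, 0], [0, 0.006, -0.008], 0], [[0, 0, 0], [0, 0.007, -0.008], 0], [[0, 0, 0], [0, 0.007, -0.007], 0]])

```text
clock: 27.1
tcp_pos: [0.6344, 0.1715, 0.1188]
orientation: [-0.297, 0.712, 0.591, -0.235]
contact_force: [0.6, 0.4, 0.3]
grip_width: -0.0001
```

carry_out(motion=[[[0, 0, 0], [0, 0.008, -0.008], 0], [[0, 0, 0], [0, 0.008, -0.008], 0], [[0, 0, 0], [0, 0.007, -0.006], 0], [[0, 0, 0], [0, 0, 0], 0]])

```text
clock: 27.5
tcp_pos: [0.6695, 0.1642, 0.1171]
orientation: [-0.297, 0.713, 0.59, -0.235]
contact_force: [-0.4, -0.4, -0.4]
grip_width: 0.0001
```

Run:
```python
from h import *
im=get_image("side");pc()
save(im,"side19.png",(220,200,400,350),4)
```

```text
carton mm [132.8  56.3 117. ] tilt 45.4 [-0.6 -0.2 -0.6] q [ 0.4  -0.2  -0.55  0.52 -0.4   0.45] t 27.55 w -0.0002
```

View pics/side19.png

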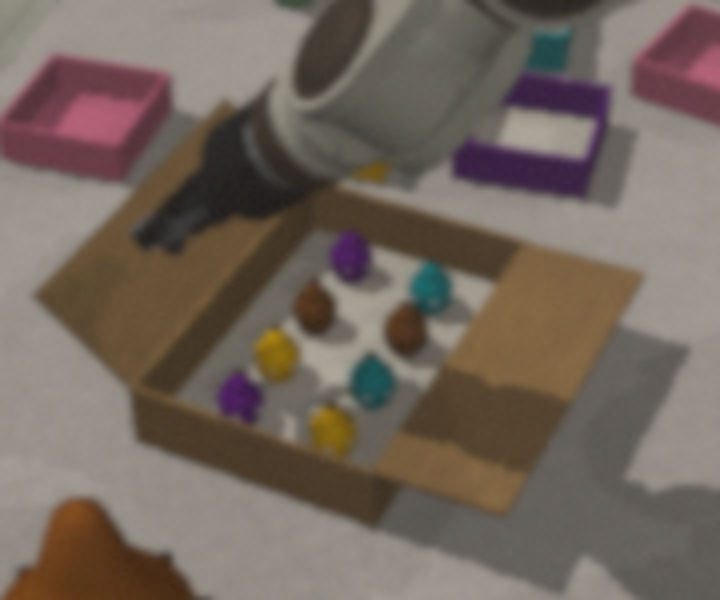

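Run:
```python
from h import *
p,M=tool()
plan([(W(-20,0,250),mat(-10.9))],60,step=.045)
```

```text
[[[0.051, 0.123, 0.052], [-0.005, -0.017, 0.001], 60], [[0.05, 0.122, 0.053], [-0.005, -0.016, 0.001], 60], [[0.051, 0.123, 0.052], [-0.007, -0.017, 0.002], 60], [[0.051, 0.123, 0.053], [-0.007, -0.015, 0.001], 60], [[0.05, 0.122, 0.052], [-0.009, -0.016, 0.001], 60]]
[[[0.051, 0.123, 0.052], [-0.009, -0.014, 0.001], 60], [[0.051, 0.122, 0.053], [-0.01, -0.015, 0.0], 60], [[0.05, 0.123, 0.052], [-0.011, -0.013, -0.001], 60], [[0.051, 0.123, 0.053], [-0.012, -0.013, -0.001], 60], [[0.051, 0.122, 0.052], [-0.012, -0.013, -0.002], 60]]
[[[0.05, 0.123, 0.052], [-0.013, -0.012, -0.002], 60], [[0.051, 0.123, 0.053], [-0.012, -0.012, -0.004], 60]]
end [0.508 0.138 0.25 ] n 12
```

carry_out(motion=[[[0.05, 0.123, 0.052], [-0.005, -0.03, 0.001], 60], [[0.05, 0.123, 0.052], [-0.005, -0.025, 0.001], 60], [[0.05, 0.123, 0.052], [-0.007, -0.017, 0.002], 60], [[0.05, 0.123, 0.052], [-0.007, -0.015, 0.001], 60], [[0.05, 0.123, 0.052], [-0.009, -0.016, 0.001], 60]])

```text
clock: 28.05
tcp_pos: [0.5797, 0.1554, 0.1865]
orientation: [-0.519, 0.779, 0.333, -0.115]
contact_force: [0.8, 0.4, -0.1]
grip_width: 0.0516
```

carry_out(motion=[[[0.05, 0.123, 0.052], [-0.009, -0.01, 0.001], 60], [[0.05, 0.123, 0.052], [-0.01, -0.01, 0], 60], [[0.05, 0.123, 0.052], [-0.011, -0.01, -0.001], 60], [[0.05, 0.123, 0.052], [-0.012, -0.01, -0.001], 60], [[0.05, 0.123, 0.052], [-0.012, -0.01, -0.002], 60]])

```text
clock: 28.55
tcp_pos: [0.5145, 0.1441, 0.2296]
orientation: [-0.671, 0.74, 0.031, 0.025]
contact_force: [0.7, -0.4, -1.1]
grip_width: 0.0512
```

Run:
```python
from h import *
pc()
plan([(W(-20,0,250),mat(-10.9))],60,step=.045)
```

```text
carton mm [-15.2   7.3 229.6] tilt 7.2 [ 0.7 -0.4 -1.1] q [ 0.34 -0.    0.08  1.6  -0.12  1.9 ] t 28.55 w 0.0512
[[[0.045, 0.099, 0.045], [-0.002, -0.01, -0.004], 60], [[0.045, 0.1, 0.044], [-0.003, -0.01, -0.004], 60]]
end [0.508 0.138 0.25 ] n 2
```

carry_out(motion=[[[0.045, 0.1, 0.045], [-0.002, -0.01, -0.004], 60], [[0.045, 0.1, 0.045], [-0.003, -0.01, -0.004], 60], [[0, 0, 0], [0, 0, 0], 60]])

```text
clock: 28.85
tcp_pos: [0.507, 0.1377, 0.2525]
orientation: [0.705, -0.701, 0.073, -0.07]
contact_force: [-0.1, -0.7, 0.4]
grip_width: 0.0514
```

```bash
cat >> h.py <<'E'
def gourds(cam="wrist",pr=True):
    """all gourd-height blobs in carton, with colour, by neck/top symmetric fit"""
    im=get_image(cam);out=[]
    for l in ["turquoise_a","purple_a","yellow_a","plain_a"]:
        for r in cut_out(cam,l):
            if r["p"]<.3: continue
            P,u,v=cloud(im,r["mask"],cam=="wrist")
            P=P[(P[:,2]>.012)&(P[:,2]<.07)]
            if len(P)<25: continue
            # fit axis: surface of revolution profile (radius vs height above foot .004)
            def rad(z): return np.interp(z-.004,[0,.006,.012,.018,.024,.030,.036,.043],[.012,.0158,.0175,.018,.0172,.0145,.0115,.008])
            f=least_squares(lambda c:np.hypot(P[:,0]-c[0],P[:,1]-c[1])-rad(P[:,2]),np.median(P[:,:2],0),loss="soft_l1",f_scale=.002)
            e=np.r_[f.x,0]-C;hs=cv2.cvtColor(im["frame"],cv2.COLOR_RGB2HSV)[r["mask"]];
            out.append((l,f.x))
            if pr:print(l,round(r["p"],2),np.round(r["rect"]).astype(int),"hue",np.median(hs[:,0]),"xy",f.x.round(4),"carton",(e@XC*1e3).round(1),(e@YC*1e3).round(1),"ztop",P[:,2].max().round(3),"rms",np.sqrt(np.mean(f.fun**2)).round(4),len(P))
    return im,out
E
python3 - <<'E'
from h import *
pc();im,o=gourds();save(im,"wrist20.png");pc()
E
```

```text
carton mm [-21.4  -0.3 252.5] tilt 0.4 [-0.1 -0.7  0.4] q [0.26 0.04 0.17 1.7  0.01 2.04] t 28.85 w 0.0514
turquoise_a 0.76 [290 266 323 300] hue 92.0 xy [0.4757 0.0544] carton -36.3 -88.1 ztop 0.052 rms 0.0023 846
turquoise_a 0.64 [280 161 318 198] hue 92.0 xy [0.492  0.1684] carton -41.9 27.0 ztop 0.052 rms 0.0028 972
purple_a 0.92 [361 100 395 140] hue 139.0 xy [0.5825 0.213 ] carton 38.5 87.9 ztop 0.053 rms 0.0028 960
purple_a 0.81 [355 270 389 303] hue 139.0 xy [0.5482 0.0333] carton 38.8 -95.1 ztop 0.052 rms 0.0023 837
yellow_a 0.79 [355 157 392 190] hue 22.0 xy [0.5704 0.1596] carton 36.8 33.1 ztop 0.052 rms 0.0028 957
yellow_a 0.73 [425  74 534 332] hue 17.0 xy [0.671  0.1207] carton 142.9 13.9 ztop 0.06 rms 0.0743 21247
yellow_a 0.69 [280 104 315 138] hue 22.0 xy [0.505  0.2276] carton -40.3 87.5 ztop 0.053 rms 0.0028 1028
plain_a 0.84 [286 223 320 252] hue 13.0 xy [0.4823 0.1066] carton -39.7 -35.5 ztop 0.053 rms 0.0026 885
plain_a 0.62 [426  73 533 333] hue 17.0 xy [0.6711 0.1207] carton 143.0 14.0 ztop 0.06 rms 0.0744 21294
plain_a 0.59 [354 211 388 247] hue 13.0 xy [0.558  0.1001] carton 35.9 -27.6 ztop 0.052 rms 0.0026 883
plain_a 0.48 [278 104 314 139] hue 22.0 xy [0.505  0.2275] carton -40.3 87.5 ztop 0.053 rms 0.0028 1017
carton mm [-22.3   0.6 250.6] tilt 0.3 [-0.1 -1.   0.7] q [0.27 0.04 0.16 1.7  0.   2.03] t 29.1 w 0.0514
```

View pics/wrist20.png

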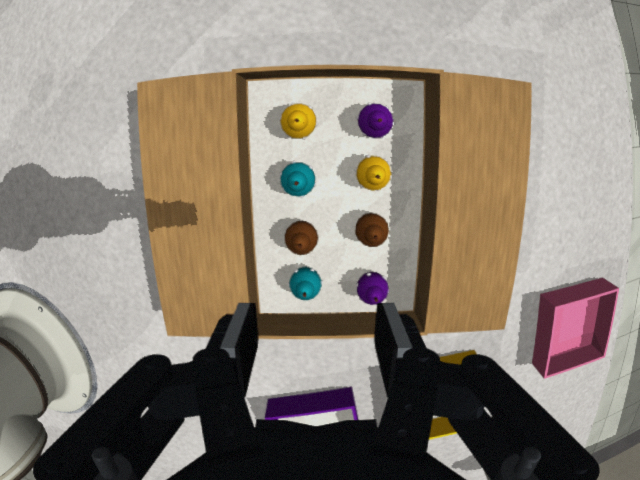

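```bash
cat >> h.py <<'E'
def tops(cam="wrist"):
    im=get_image(cam);P,u,v=cloud(im,np.ones((480,640),bool),cam=="wrist")
    e=P-C;x=e@XC;y=e@YC
    k=(abs(x)<.092)&(abs(y)<.132)&(P[:,2]>.036)&(P[:,2]<.062)
    hs=cv2.cvtColor(im["frame"],cv2.COLOR_RGB2HSV)[v,u]
    m=np.zeros((480,640),np.uint8);m[v[k],u[k]]=255
    n,lab=cv2.connectedComponents(m);L=lab[v,u]
    for i in range(1,n):
        s=k&(L==i)
        if s.sum()<15: continue
        Q=P[s];t=Q[Q[:,2]>Q[:,2].max()-.008]
        c=t.mean(0)-C;a=Q.mean(0)-C
        mid=(Q.min(0)+Q.max(0))/2
        print("px",int(u[s].mean()),int(v[s].mean()),"hue",np.median(hs[s][:,0]),"top carton",(c@XC*1e3).round(1),(c@YC*1e3).round(1),"neck mean",(a@XC*1e3).round(1),(a@YC*1e3).round(1),"world",a[:2].round(4)+C[:2],s.sum())
E
python3 - <<'E'
from h import *
tops();print();tops("side")
E
```

```text
px 298 120 hue 23.0 top carton -39.8 87.7 neck mean -39.3 87.0 world [0.5058 0.2268] 363
px 379 120 hue 139.0 top carton 36.6 87.2 neck mean 35.7 87.3 world [0.5796 0.213 ] 344
px 376 175 hue 23.0 top carton 35.1 34.4 neck mean 34.3 35.0 world [0.5683 0.1619] 325
px 297 181 hue 92.0 top carton -41.3 28.6 neck mean -41.2 29.2 world [0.4931 0.1704] 334
px 374 234 hue 13.0 top carton 34.7 -25.3 neck mean 34.0 -23.8 world [0.5569 0.1042] 297
px 300 242 hue 13.0 top carton -39.3 -33.0 neck mean -39.0 -31.6 world [0.4837 0.1103] 308
px 304 290 hue 92.0 top carton -36.0 -85.1 neck mean -35.9 -83.3 world [0.477 0.059] 272
px 374 295 hue 139.0 top carton 38.3 -91.9 neck mean 37.1 -90.1 world [0.5474 0.0385] 249

px 294 251 hue 16.0 top carton 91.2 -99.2 neck mean 90.8 -107.4 world [0.5969 0.0114] 22
px 287 258 hue 16.0 top carton 90.9 -57.1 neck mean 91.1 -61.2 world [0.6059 0.0567] 15
px 307 260 hue 143.0 top carton 34.0 -88.6 neck mean 33.5 -86.9 world [0.5444 0.0423] 32
px 327 267 hue 90.0 top carton -39.8 -84.1 neck mean -39.9 -81.8 world [0.4733 0.0612] 33
px 277 271 hue 16.0 top carton 91.0 6.5 neck mean 90.8 5.9 world [0.6183 0.1226] 40
px 298 272 hue 13.0 top carton 31.9 -22.0 neck mean 30.1 -21.4 world [0.5536 0.1073] 36
px 321 278 hue 13.0 top carton -42.0 -30.4 neck mean -43.3 -29.4 world [0.4799 0.1133] 32
px 269 281 hue 16.0 top carton 91.3 52.2 neck mean 90.9 53.7 world [0.6274 0.1696] 16
px 289 284 hue 22.0 top carton 29.6 36.1 neck mean 30.6 38.0 world [0.5652 0.1655] 31
px 262 288 hue 16.0 top carton 91.3 95.4 neck mean 91.3 92.5 world [0.6351 0.2076] 22
px 312 291 hue 90.0 top carton -44.6 31.0 neck mean -45.3 32.7 world [0.4897 0.1747] 41
px 279 295 hue 142.0 top carton 32.4 90.5 neck mean 32.1 92.0 world [0.5769 0.2183] 41
px 303 303 hue 22.0 top carton -43.3 89.3 neck mean -44.3 91.8 world [0.5019 0.2325] 40
```

Run:
```python
from h import *
pc()
plan([(W(-38,-84.5,120),mat(-10.9))],60,step=.045)
```

```text
carton mm [-22.3   0.7 250.8] tilt 0.3 [-0.4  0.1  0.4] q [0.26 0.04 0.16 1.7  0.01 2.03] t 29.2 w 0.0514
[[[-0.001, -0.002, -0.001], [-0.004, 0.033, -0.021], 60], [[-0.001, -0.002, -0.001], [-0.003, 0.032, -0.022], 60], [[-0.001, -0.002, -0.002], [-0.004, 0.033, -0.021], 60], [[0.0, -0.002, -0.001], [-0.004, 0.033, -0.021], 60]]
end [0.475 0.059 0.12 ] n 4
```

carry_out(motion=[[[0, -0.002, 0], [-0.004, 0.033, -0.021], 60], [[0, -0.002, 0], [-0.004, 0.033, -0.021], 60], [[0, -0.002, 0], [-0.004, 0.033, -0.021], 60], [[0, -0.002, 0], [-0.004, 0.025, -0.015], 60], [[0, 0, 0], [0, 0, 0], 60]])

```text
clock: 29.7
tcp_pos: [0.4735, 0.0659, 0.1214]
orientation: [0.705, -0.703, 0.064, -0.063]
contact_force: [0.9, 0.9, 1.0]
grip_width: 0.0511
```

Run:
```python
from h import *
tops();pc()
plan([(W(-38,-84.5,60),mat(-10.9)),(W(-38,-84.5,10),mat(-10.9))],60,step=.025)
```

```text
px 321 3 hue 22.0 top carton -39.6 79.9 neck mean -39.4 79.8 world [0.5044 0.2198] 224
px 444 7 hue 139.0 top carton 36.7 84.6 neck mean 35.2 82.9 world [0.5782 0.2088] 474
px 441 83 hue 22.0 top carton 34.7 33.9 neck mean 33.1 33.2 world [0.5668 0.1603] 729
px 317 85 hue 92.0 top carton -41.1 27.8 neck mean -41.4 27.5 world [0.4926 0.1689] 843
px 437 176 hue 13.0 top carton 34.2 -25.4 neck mean 32.8 -24.9 world [0.5555 0.1034] 730
px 320 185 hue 13.0 top carton -39.3 -33.2 neck mean -39.3 -32.4 world [0.4833 0.1096] 812
px 324 265 hue 92.0 top carton -36.1 -85.3 neck mean -36.2 -83.5 world [0.4767 0.0588] 699
px 432 275 hue 139.0 top carton 37.5 -92.1 neck mean 36.2 -90.6 world [0.5464 0.0382] 621
carton mm [-39.7 -76.2 123.4] tilt 0.2 [0.5 0.9 0.7] q [ 0.14 -0.1  -0.22  1.45  0.    1.89] t 29.75 w 0.0514
[[[-0.001, 0.003, 0.0], [0.001, 0.021, -0.003], 60], [[-0.001, 0.003, 0.0], [0.0, 0.021, -0.003], 60], [[-0.002, 0.004, 0.0], [0.001, 0.021, -0.002], 60], [[0.0, 0.0, 0.0], [0.0, 0.017, 0.0], 60], [[0.0, 0.0, 0.0], [0.0, 0.017, 0.0], 60]]
[[[0.0, 0.0, 0.0], [0.0, 0.016, 0.0], 60]]
end [0.475 0.059 0.01 ] n 6
```

carry_out(motion=[[[0, 0.004, 0], [0.001, 0.02, -0.004], 60], [[0, 0.004, 0], [0.001, 0.02, -0.003], 60], [[0, 0, 0], [0.001, 0.02, -0.002], 60], [[0, 0, 0], [0, 0.015, 0], 60], [[0, 0, 0], [0, 0.006, 0], 60]])

```text
clock: 30.25
tcp_pos: [0.4831, 0.0618, 0.0496]
orientation: [0.706, -0.702, 0.06, -0.07]
contact_force: [-0.6, 0.4, 0.3]
grip_width: 0.051
```

Run:
```python
from h import *
im=get_image("wrist");save(im,"wrist21.png");pc()
plan([(W(-36.5,-85,10),mat(-10.9))],60,step=.02)
```

```text
carton mm [-30.5 -79.4  49.2] tilt 0.9 [-0.1  0.6 -1.4] q [ 0.13 -0.07 -0.34  1.29  0.    1.88] t 30.3 w 0.0512
[[[-0.003, 0.002, 0.004], [-0.002, 0.013, -0.002], 60], [[-0.002, 0.002, 0.005], [-0.002, 0.013, -0.002], 60], [[-0.003, 0.002, 0.004], [-0.002, 0.013, -0.002], 60]]
end [0.476 0.057 0.01 ] n 3
```

View pics/wrist21.png

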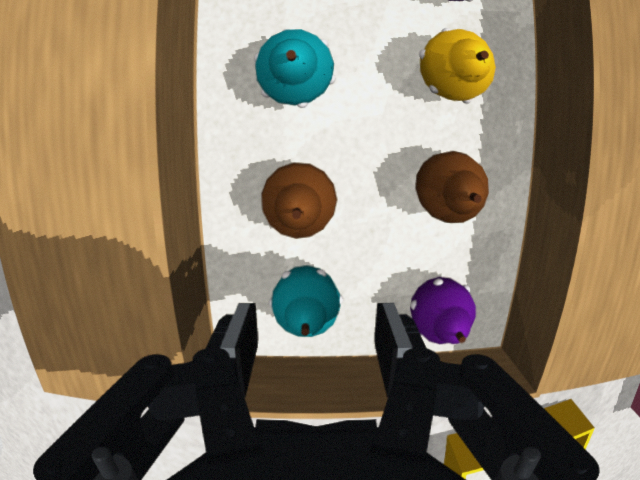

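carry_out(motion=[[[-0.006, 0.004, 0.01], [-0.006, 0, -0.006], 60], [[0, 0, 0], [0, 0.012, 0], 60], [[0, 0, 0], [0, 0.012, 0], 60], [[0, 0, 0], [0, 0.006, 0], 60], [[0, 0, 0], [0, 0, 0], 60]])

```text
clock: 30.8
tcp_pos: [0.4778, 0.0579, 0.0202]
orientation: [0.705, -0.703, 0.063, -0.069]
contact_force: [-0.7, 0.3, 0.2]
grip_width: 0.0513
```

Run:
```python
from h import *
im=get_image("wrist");save(im,"wrist22.png",(200,200,440,420),2.5);pc()
plan([(W(-36.5,-85,10),mat(-10.9))],60,step=.02)
```

```text
carton mm [-34.8 -84.2  20.6] tilt 0.4 [-0.1  0.6  0.5] q [ 0.12 -0.06 -0.38  1.24  0.    1.88] t 30.85 w 0.0513
[[[-0.003, 0.003, 0.007], [-0.002, 0.011, -0.001], 60]]
end [0.476 0.057 0.01 ] n 1
```

View pics/wrist22.png

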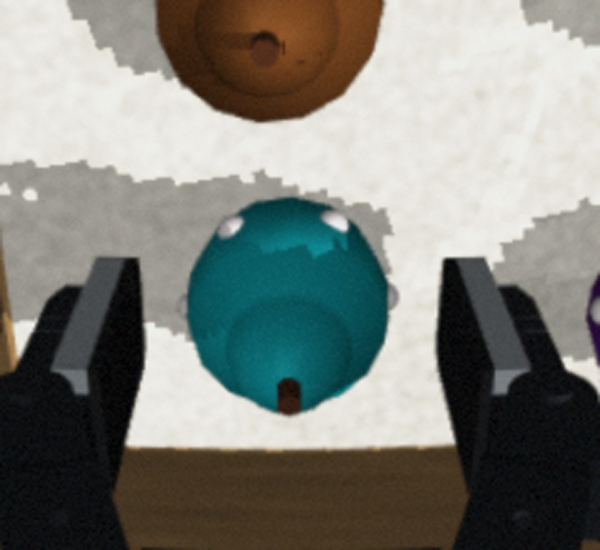

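Turquoise gourd with white dots sits between the jaws. Down the last bit, close and lift.

carry_out(motion=[[[0, 0, 0.006], [-0.001, 0.01, 0], 60], [[0, 0, 0], [0, 0, 0], 30], [[0, 0, 0], [0, 0, 0], 20], [[0, 0, 0], [0, 0, 0], 20], [[0, 0, 0], [0, 0, 0], 20]])

```text
clock: 31.35
tcp_pos: [0.4778, 0.0581, 0.0114]
orientation: [0.705, -0.703, 0.065, -0.067]
contact_force: [0.4, -0.1, -0.6]
grip_width: 0.0323
```

carry_out(motion=[[[0, 0, 0], [0, -0.02, 0], 20], [[0, 0, 0], [0, -0.04, 0], 20], [[0, 0, 0], [0, -0.045, 0], 20], [[0, 0, 0], [0, -0.03, 0], 20]])

```text
clock: 31.75
tcp_pos: [0.4743, 0.0573, 0.1455]
orientation: [0.704, -0.704, 0.068, -0.064]
contact_force: [1.0, -0.2, 0.1]
grip_width: 0.0325
```

Run:
```python
from h import *
im=get_image("wrist");save(im,"wrist23.png");pc()
TT=np.array([.501,-.355])
u=np.radians(5.5);v=np.array([-np.sin(u),np.cos(u)])
print(TT+.025*v,TT-.025*v)
plan([(np.r_[TT+.025*v,.14],mat(5.5))],20,step=.045)
```

```text
carton mm [-36.8 -85.  149.9] tilt 0.1 [-0.8 -0.9  3.8] q [ 0.12 -0.1  -0.16  1.5   0.    1.88] t 31.8 w 0.0326
[ 0.49860386 -0.3301151 ] [ 0.50339614 -0.3798849 ]
[[[0.0, -0.031, 0.0], [0.011, 0.001, -0.042], 20], [[-0.001, -0.032, 0.0], [0.009, 0.001, -0.042], 20], [[0.0, -0.031, 0.0], [0.008, 0.001, -0.042], 20], [[0.0, -0.032, -0.001], [0.006, 0.001, -0.043], 20], [[0.0, -0.031, 0.0], [0.005, 0.001, -0.043], 20]]
[[[-0.001, -0.032, 0.0], [0.004, 0.001, -0.043], 20], [[0.0, -0.031, 0.0], [0.003, 0.001, -0.043], 20], [[0.0, -0.032, 0.0], [0.001, 0.001, -0.043], 20], [[0.0, -0.031, 0.0], [-0.001, 0.001, -0.043], 20]]
end [ 0.498 -0.33   0.14 ] n 9
```

View pics/wrist23.png

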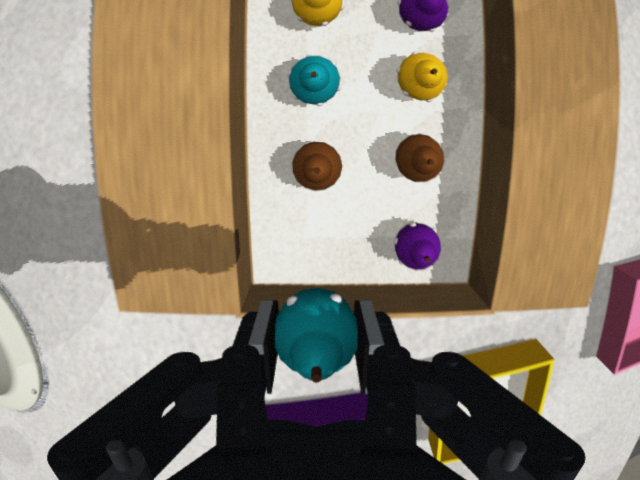

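carry_out(motion=[[[0, -0.031, 0], [0.011, 0.001, -0.042], 20], [[0, -0.031, 0], [0.009, 0.001, -0.042], 20], [[0, -0.031, 0], [0.008, 0.001, -0.042], 20], [[0, -0.031, 0], [0.006, 0.001, -0.043], 20], [[0, -0.031, 0], [0.005, 0.001, -0.043], 20]])

```text
clock: 32.3
tcp_pos: [0.4916, -0.1601, 0.1472]
orientation: [0.708, -0.706, 0.003, -0.008]
contact_force: [1.0, 0.8, -0.6]
grip_width: 0.0324
```

carry_out(motion=[[[0, -0.031, 0], [0.004, 0.001, -0.043], 20], [[0, -0.031, 0], [0.003, 0.001, -0.043], 20], [[0, -0.031, 0], [0.001, 0.001, -0.035], 20], [[0, -0.031, 0], [0, 0.001, -0.02], 20], [[0, 0, 0], [0, 0, 0], 20]])

```text
clock: 32.8
tcp_pos: [0.5015, -0.3123, 0.1401]
orientation: [0.707, -0.705, -0.04, 0.036]
contact_force: [0.4, -0.2, -0.4]
grip_width: 0.0326
```

Run:
```python
from h import *
im=get_image("wrist");save(im,"wrist24.png");p,M=tool();print(p);pc()
def tray(im,fish,x,y,name,lo,hi):
    P,u,v=cloud(im,np.ones((480,640),bool),fish)
    hs=cv2.cvtColor(im["frame"],cv2.COLOR_RGB2HSV)[v,u]
    q=P[(np.hypot(P[:,0]-x,P[:,1]-y)<.1)&(P[:,2]>.036)&(P[:,2]<.044)&(hs[:,0]>lo)&(hs[:,0]<hi)&(hs[:,1]>90)]
    if len(q)>30: print(name,cv2.minAreaRect(q[:,:2].astype(np.float32)),len(q))
tray(im,True,.501,-.355,"tur",80,105);tray(im,True,.443,-.175,"pur",120,160);tray(im,True,.613,-.155,"yel",15,35)
plan([(np.array([.4986,-.330,.013]),mat(5.5))],20,step=.03)
```

```text
[ 0.50147102 -0.31114969  0.14020596]
carton mm [  58.1 -442.2  140.2] tilt 0.4 [-1.   0.6 -0.8] q [-0.56  0.16  0.09  1.49  0.01  0.91] t 32.85 w 0.0324
tur ((0.5011914372444153, -0.35534507036209106), (0.1185716763138771, 0.11916270107030869), 5.456612586975098) 2457
pur ((0.44244855642318726, -0.18887370824813843), (0.08896557986736298, 0.11888252943754196), 89.9673080444336) 2552
yel ((0.6144025921821594, -0.15474480390548706), (0.11864891648292542, 0.11977222561836243), 87.655517578125) 2539
[[[-0.001, 0.002, 0.001], [-0.001, 0.025, -0.004], 20], [[0.0, 0.003, 0.001], [-0.001, 0.026, -0.003], 20], [[-0.001, 0.002, 0.002], [-0.001, 0.025, -0.004], 20], [[0.0, 0.002, 0.001], [-0.001, 0.026, -0.004], 20], [[-0.001, 0.003, 0.001], [-0.001, 0.025, -0.004], 20]]
end [ 0.499 -0.33   0.013] n 5
```

View pics/wrist24.png

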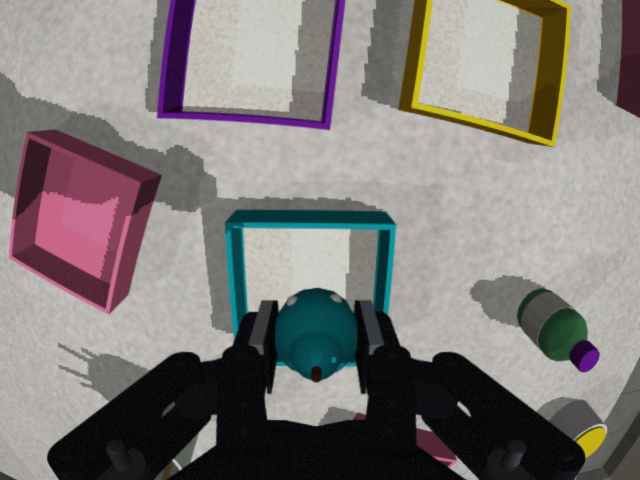

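carry_out(motion=[[[0, 0.006, 0], [-0.004, 0.015, -0.018], 20], [[0, 0.006, 0], [0, 0.03, 0], 20], [[0, 0, 0], [0, 0.03, 0], 20], [[0, 0, 0], [0, 0.02, 0], 20], [[0, 0, 0], [0, 0, 0], 20]])

```text
clock: 33.35
tcp_pos: [0.4999, -0.3278, 0.04]
orientation: [0.707, -0.705, -0.036, 0.031]
contact_force: [0.3, 0.8, 0.5]
grip_width: 0.0325
```

Run:
```python
from h import *
get_image("wrist");p,M=tool();print(p,M.round(3))
plan([(np.array([.4986,-.330,.013]),mat(5.5))],20,step=.02)
```

```text
[ 0.50039079 -0.32805193  0.04155781] [[ 0.995  0.008 -0.095]
 [ 0.095  0.002  0.995]
 [ 0.008 -1.     0.002]]
[[[-0.001, 0.0, 0.004], [-0.001, 0.014, -0.001], 20], [[-0.001, -0.001, 0.004], [-0.001, 0.015, -0.001], 20]]
end [ 0.499 -0.33   0.013] n 2
```

carry_out(motion=[[[0, 0, 0.004], [-0.001, 0.014, -0.001], 20], [[0, 0, 0.004], [-0.001, 0.014, -0.001], 20], [[0, 0, 0], [0, 0.001, 0], 20], [[0, 0, 0], [0, 0, 0], 20]])

```text
clock: 33.8
tcp_pos: [0.5002, -0.3307, 0.0132]
orientation: [-0.706, 0.707, 0.035, -0.033]
contact_force: [0.1, -0.1, 0.3]
grip_width: 0.0326
```

Run:
```python
from h import *
get_image("wrist");p,M=tool();print(p,read_state()["contact_force"])
```

```text
[ 0.50014353 -0.33062964  0.01320456] [-0.79306851 -0.20360408 -0.17448072]
```

carry_out(motion=[[[0, 0, 0], [0, 0.001, 0], 55], [[0, 0, 0], [0, 0, 0], 55], [[0, 0, 0], [0, -0.02, 0], 55], [[0, 0, 0], [0, -0.045, 0], 55], [[0, 0, 0], [0, -0.045, 0], 60]])

```text
clock: 34.35
tcp_pos: [0.4975, -0.329, 0.12]
orientation: [0.708, -0.705, -0.032, 0.036]
contact_force: [0.9, -0.9, 0.8]
grip_width: 0.0511
```

Run:
```python
from h import *
im=get_image("wrist");save(im,"wrist25.png");pc()
plan([(W(-43,29,150),mat(-10.9))],60,step=.048)
```

```text
carton mm [  59.9 -461.4  128.5] tilt 0.2 [-0.7  0.1  6.7] q [-0.58  0.19  0.09  1.47  0.    0.89] t 34.4 w 0.051
[[[0.0, 0.026, 0.0], [0.004, -0.002, 0.045], 60], [[0.0, 0.026, 0.001], [0.002, -0.002, 0.046], 60], [[0.0, 0.026, 0.0], [0.001, -0.002, 0.045], 60], [[0.0, 0.026, 0.0], [0.0, -0.002, 0.046], 60], [[0.0, 0.026, 0.0], [-0.001, -0.002, 0.046], 60]]
[[[0.001, 0.026, 0.001], [-0.002, -0.002, 0.045], 60], [[0.0, 0.026, 0.0], [-0.004, -0.002, 0.045], 60], [[0.0, 0.026, 0.0], [-0.004, -0.002, 0.046], 60], [[0.0, 0.026, 0.0], [-0.006, -0.002, 0.045], 60], [[0.0, 0.026, 0.001], [-0.007, -0.002, 0.045], 60]]
[[[0.0, 0.026, 0.0], [-0.008, -0.002, 0.045], 60]]
end [0.492 0.171 0.15 ] n 11
```

View pics/wrist25.png

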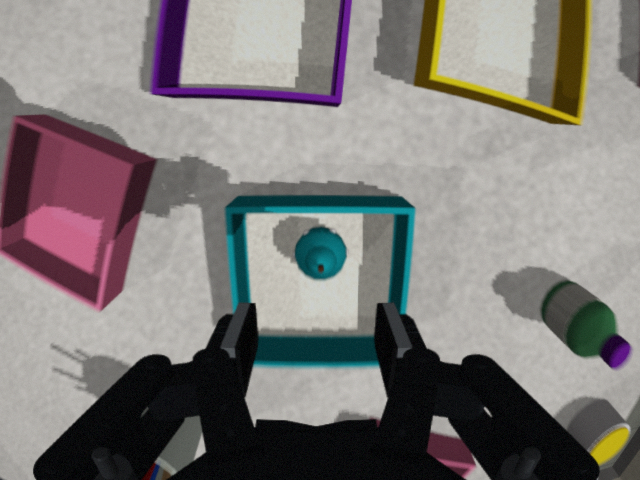

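carry_out(motion=[[[0, 0.026, 0], [0.004, -0.004, 0.045], 60], [[0, 0.026, 0], [0.002, -0.002, 0.046], 60], [[0, 0.026, 0], [0.001, -0.002, 0.045], 60], [[0, 0.026, 0], [0, -0.002, 0.046], 60], [[0, 0.026, 0], [-0.001, -0.002, 0.046], 60]])

```text
clock: 34.9
tcp_pos: [0.4984, -0.1015, 0.1452]
orientation: [-0.705, 0.709, -0.012, 0.022]
contact_force: [0.4, -0.2, 0.1]
grip_width: 0.0516
```

carry_out(motion=[[[0, 0.026, 0], [-0.002, -0.002, 0.045], 60], [[0, 0.026, 0], [-0.004, -0.002, 0.045], 60], [[0, 0.026, 0], [-0.004, -0.002, 0.046], 60], [[0, 0.026, 0], [-0.006, 0, 0.045], 60], [[0, 0.026, 0], [-0.007, 0, 0.045], 60]])

```text
clock: 35.4
tcp_pos: [0.4982, 0.1351, 0.1532]
orientation: [-0.703, 0.705, -0.057, 0.073]
contact_force: [1.2, -0.5, 0.3]
grip_width: 0.0515
```

carry_out(motion=[[[0, 0.026, 0], [-0.008, 0, 0.03], 60], [[0, 0, 0], [0, 0, 0], 60]])

```text
clock: 35.6
tcp_pos: [0.4954, 0.1723, 0.1536]
orientation: [-0.703, 0.704, -0.064, 0.082]
contact_force: [-0.1, 0.1, -0.1]
grip_width: 0.0513
```

Run:
```python
from h import *
tops();pc()
plan([(W(-41.5,28.5,60),mat(-10.9))],60,step=.04)
```

```text
px 310 160 hue 23.0 top carton -39.7 87.4 neck mean -39.7 88.0 world [0.5056 0.228 ] 644
px 417 160 hue 139.0 top carton 36.3 87.9 neck mean 34.9 88.1 world [0.5789 0.214 ] 580
px 412 232 hue 23.0 top carton 34.8 34.8 neck mean 33.4 36.1 world [0.5676 0.1631] 534
px 310 241 hue 92.0 top carton -41.3 29.0 neck mean -41.3 30.5 world [0.4932 0.1718] 569
px 407 303 hue 13.0 top carton 34.5 -24.4 neck mean 33.5 -22.3 world [0.5567 0.1057] 424
px 314 316 hue 13.0 top carton -39.2 -32.2 neck mean -39.3 -30.4 world [0.4837 0.1116] 461
carton mm [-38.9  30.1 153.6] tilt 1.4 [-0.1 -1.5 -0.6] q [ 0.34 -0.01 -0.08  1.48 -0.01  2.12] t 35.65 w 0.0514
[[[0.0, -0.006, 0.008], [-0.002, 0.031, -0.001], 60], [[0.0, -0.005, 0.009], [-0.001, 0.031, 0.0], 60], [[0.0, -0.006, 0.008], [-0.001, 0.032, -0.001], 60]]
end [0.493 0.169 0.06 ] n 3
```

carry_out(motion=[[[0, -0.006, 0.008], [-0.002, 0.03, -0.001], 60], [[0, -0.005, 0.009], [-0.001, 0.03, 0], 60], [[0, -0.005, 0.008], [-0.001, 0.025, 0], 60], [[0, 0, 0], [0, 0, 0], 60]])

```text
clock: 36.05
tcp_pos: [0.4944, 0.1679, 0.0682]
orientation: [0.704, -0.703, 0.066, -0.069]
contact_force: [-0.8, 0.3, -0.3]
grip_width: 0.0511
```

Run:
```python
from h import *
im=get_image("wrist");save(im,"wrist26.png",(180,150,460,360),2.5);pc()
plan([(W(-41.5,28.5,10),mat(-10.9))],60,step=.02)
```

```text
carton mm [-38.6  27.3  70.3] tilt 0.4 [-0.3  0.9  0.1] q [ 0.33  0.01 -0.21  1.34 -0.    2.09] t 36.1 w 0.0512
[[[-0.001, 0.0, 0.002], [-0.001, 0.015, 0.0], 60], [[-0.001, 0.0, 0.001], [-0.001, 0.015, 0.001], 60], [[0.0, 0.0, 0.002], [0.0, 0.015, 0.0], 60], [[-0.001, 0.0, 0.001], [-0.001, 0.015, 0.0], 60]]
end [0.493 0.17  0.01 ] n 4
```

View pics/wrist26.png

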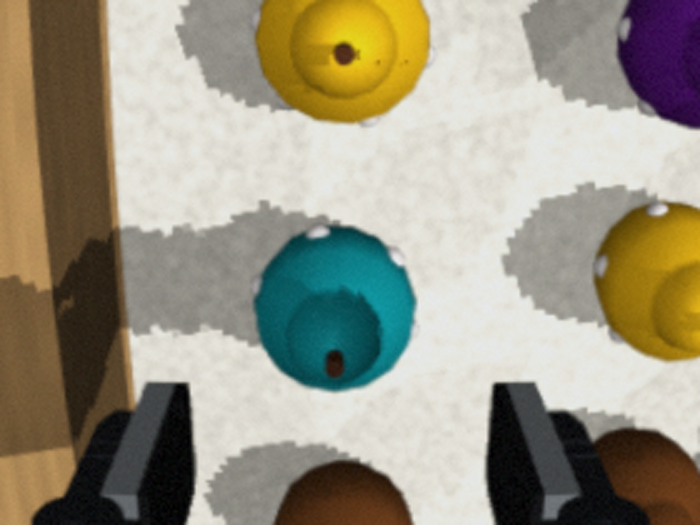

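carry_out(motion=[[[0, 0, 0], [-0.001, 0.015, 0.001], 60], [[0, 0, 0], [-0.001, 0.015, 0.001], 60], [[0, 0, 0], [-0.001, 0.015, 0], 60], [[0, 0, 0], [0, 0.012, 0], 60], [[0, 0, 0], [0, 0, 0], 60]])

```text
clock: 36.6
tcp_pos: [0.4958, 0.1703, 0.0136]
orientation: [0.706, -0.702, 0.063, -0.073]
contact_force: [-0.2, -0.0, -0.3]
grip_width: 0.0509
```

Run:
```python
from h import *
im=get_image("wrist");save(im,"wrist27.png",(180,200,460,410),2.5);pc()
```

```text
carton mm [-38.2  29.7  14.5] tilt 0.9 [-0.  -0.2  0.3] q [ 0.33  0.04 -0.3   1.22 -0.    2.09] t 36.65 w 0.0514
```

View pics/wrist27.png

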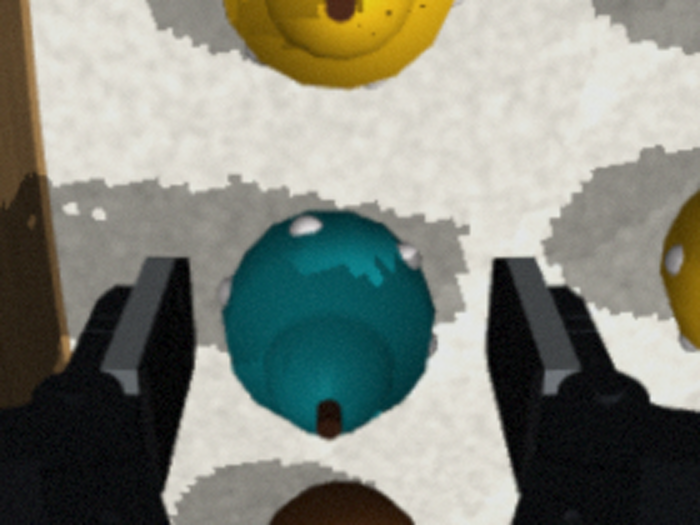

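Good alignment; close and lift, then go to the turquoise tray's other half.

carry_out(motion=[[[0, 0, 0], [-0.001, 0.004, 0], 60], [[0, 0, 0], [0, 0, 0], 20], [[0, 0, 0], [0, 0, 0], 20], [[0, 0, 0], [0, 0, 0], 20], [[0, 0, 0], [0, 0, 0], 20]])

```text
clock: 37.15
tcp_pos: [0.4966, 0.1712, 0.0126]
orientation: [0.706, -0.701, 0.062, -0.074]
contact_force: [0.2, -0.1, 0.6]
grip_width: 0.0328
```

carry_out(motion=[[[0, 0, 0], [0, -0.02, 0], 20], [[0, 0, 0], [0, -0.04, 0], 20], [[0, 0, 0], [0, -0.045, 0], 20], [[0, 0, 0], [0, -0.035, 0], 20]])

```text
clock: 37.55
tcp_pos: [0.491, 0.1694, 0.1512]
orientation: [0.705, -0.703, 0.065, -0.071]
contact_force: [0.2, 0.0, 0.2]
grip_width: 0.0327
```

Run:
```python
from h import *
pc()
plan([(np.array([.5034,-.380,.14]),mat(5.5))],20,step=.049)
```

```text
carton mm [-43.1  27.8 151.2] tilt 0.5 [0.2 0.  0.2] q [ 0.33 -0.01 -0.08  1.49 -0.    2.1 ] t 37.55 w 0.0327
[[[0.0, -0.024, 0.001], [0.01, 0.001, -0.045], 20], [[0.0, -0.024, 0.0], [0.008, 0.001, -0.045], 20], [[-0.001, -0.024, 0.001], [0.008, 0.001, -0.045], 20], [[0.0, -0.024, 0.001], [0.007, 0.0, -0.045], 20], [[0.0, -0.024, 0.0], [0.005, 0.001, -0.046], 20]]
[[[0.0, -0.024, 0.001], [0.004, 0.001, -0.045], 20], [[0.0, -0.024, 0.001], [0.004, 0.001, -0.046], 20], [[0.0, -0.024, 0.001], [0.002, 0.001, -0.046], 20], [[-0.001, -0.024, 0.0], [0.001, 0.001, -0.045], 20], [[0.0, -0.024, 0.001], [0.0, 0.001, -0.046], 20]]
[[[0.0, -0.024, 0.001], [-0.001, 0.001, -0.046], 20], [[0.0, -0.024, 0.0], [-0.003, 0.001, -0.046], 20]]
end [ 0.503 -0.38   0.14 ] n 12
```

carry_out(motion=[[[0, -0.024, 0], [0.01, 0, -0.045], 20], [[0, -0.024, 0], [0.008, 0, -0.045], 20], [[0, -0.024, 0], [0.008, 0, -0.045], 20], [[0, -0.024, 0], [0.007, 0, -0.045], 20], [[0, -0.024, 0], [0.005, 0, -0.046], 20]])

```text
clock: 38.05
tcp_pos: [0.5003, -0.0612, 0.1585]
orientation: [0.709, -0.705, 0.013, -0.028]
contact_force: [1.2, -0.2, 0.1]
grip_width: 0.0321
```

carry_out(motion=[[[0, -0.024, 0], [0.004, 0, -0.045], 20], [[0, -0.024, 0], [0.004, 0, -0.046], 20], [[0, -0.024, 0], [0.002, 0, -0.046], 20], [[0, -0.024, 0], [0.001, 0, -0.045], 20], [[0, -0.024, 0], [0, 0, -0.046], 20]])

```text
clock: 38.55
tcp_pos: [0.5084, -0.2996, 0.1591]
orientation: [0.708, -0.706, -0.033, 0.015]
contact_force: [1.5, 0.6, -0.9]
grip_width: 0.0327
```

carry_out(motion=[[[0, -0.024, 0], [-0.001, 0, -0.046], 20], [[0, -0.024, 0], [-0.003, 0, -0.03], 20], [[0, 0, 0], [0, 0, 0], 20]])

```text
clock: 38.85
tcp_pos: [0.5089, -0.3844, 0.1575]
orientation: [0.707, -0.705, -0.049, 0.031]
contact_force: [-0.1, 0.5, -0.1]
grip_width: 0.0325
```

Run:
```python
from h import *
im=get_image("wrist");save(im,"wrist28.png");p,M=tool();print(p);pc()
plan([(np.array([.5034,-.380,.09]),mat(5.5)),(np.array([.5034,-.380,.035]),mat(5.5))],20,step=.03)
```

```text
[ 0.5089669  -0.38297167  0.15758466]
carton mm [  79.  -511.3  157.6] tilt 1.4 [-0.1  0.2 -0.1] q [-0.65  0.26  0.24  1.52  0.02  0.8 ] t 38.9 w 0.0328
[[[0.0, 0.006, 0.008], [-0.002, 0.022, 0.001], 20], [[-0.001, 0.005, 0.009], [-0.002, 0.023, 0.001], 20], [[0.0, 0.006, 0.008], [-0.002, 0.022, 0.002], 20], [[0.0, 0.0, 0.0], [0.0, 0.028, 0.0], 20], [[0.0, 0.0, 0.0], [0.0, 0.027, -0.001], 20]]
end [ 0.504 -0.38   0.035] n 5
```

View pics/wrist28.png

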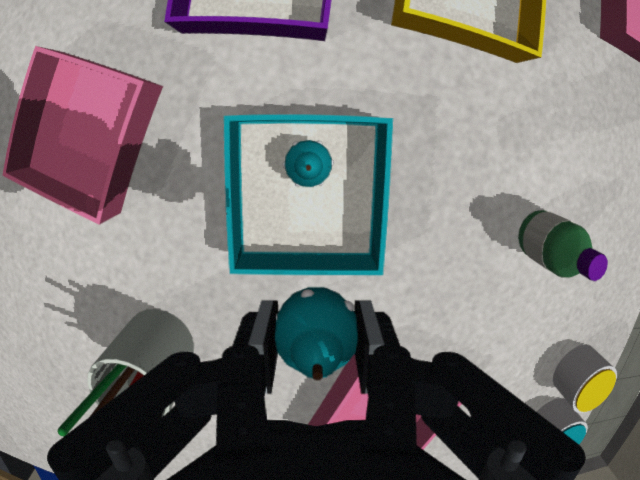

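carry_out(motion=[[[0, 0.006, 0.008], [-0.002, 0.022, 0.002], 20], [[0, 0.005, 0.008], [-0.002, 0.022, 0.002], 20], [[0, 0.006, 0.008], [-0.002, 0.022, 0.002], 20], [[0, 0, 0], [0, 0.028, 0], 20], [[0, 0, 0], [0, 0.02, 0], 20]])

```text
clock: 39.4
tcp_pos: [0.5058, -0.3745, 0.0444]
orientation: [-0.705, 0.707, 0.036, -0.032]
contact_force: [0.6, 0.0, -0.6]
grip_width: 0.0323
```

Run:
```python
from h import *
im=get_image("wrist");p,M=tool();print(p)
plan([(np.array([.5034,-.379,.014]),mat(5.5))],20,step=.02)
```

```text
[ 0.50471735 -0.37352664  0.04109903]
[[[0.0, 0.0, 0.001], [-0.001, 0.014, -0.003], 20], [[0.0, 0.0, 0.002], [-0.001, 0.013, -0.002], 20]]
end [ 0.503 -0.379  0.014] n 2
```

carry_out(motion=[[[0, 0, 0], [-0.001, 0.012, -0.005], 20], [[0, 0, 0], [-0.001, 0.013, -0.002], 20], [[0, 0, 0], [0, 0.002, 0], 20], [[0, 0, 0], [0, 0, 0], 20]])

```text
clock: 39.85
tcp_pos: [0.5042, -0.3796, 0.0138]
orientation: [-0.706, 0.706, 0.036, -0.033]
contact_force: [-0.2, 0.3, -0.3]
grip_width: 0.0326
```

Run:
```python
from h import *
im=get_image("wrist");p,M=tool();print(p,read_state()["contact_force"])
```

```text
[ 0.50422893 -0.37967812  0.01400258] [-0.31600634 -0.38567547 -0.93175258]
```

carry_out(motion=[[[0, 0, 0], [0, 0.001, 0], 55], [[0, 0, 0], [0, 0, 0], 55], [[0, 0, 0], [0, -0.02, 0], 55], [[0, 0, 0], [0, -0.045, 0], 55], [[0, 0, 0], [0, -0.045, 0], 60]])

```text
clock: 40.4
tcp_pos: [0.5018, -0.3782, 0.1214]
orientation: [0.708, -0.704, -0.034, 0.035]
contact_force: [0.6, -0.2, 0.4]
grip_width: 0.0513
```

Run:
```python
from h import *
im=get_image("wrist");save(im,"wrist29.png",(180,100,460,310),2.5);pc()
plan([(W(36,-90.5,140),mat(-10.9))],60,step=.048)
```

```text
carton mm [  73.3 -509.   130.2] tilt 0.3 [-2.  -0.2  6.1] q [-0.65  0.26  0.18  1.48  0.    0.83] t 40.45 w 0.0511
[[[0.0, 0.032, 0.001], [0.009, -0.001, 0.046], 60], [[0.0, 0.032, 0.0], [0.008, -0.001, 0.046], 60], [[0.0, 0.032, 0.001], [0.006, -0.001, 0.046], 60], [[0.0, 0.032, 0.0], [0.005, -0.002, 0.047], 60], [[0.0, 0.032, 0.001], [0.003, -0.001, 0.046], 60]]
[[[0.001, 0.032, 0.0], [0.002, -0.001, 0.047], 60], [[0.0, 0.032, 0.001], [0.001, -0.001, 0.046], 60], [[0.0, 0.032, 0.001], [-0.002, -0.001, 0.047], 60], [[0.0, 0.032, 0.0], [-0.002, -0.001, 0.047], 60]]
end [0.547 0.039 0.14 ] n 9
```

View pics/wrist29.png

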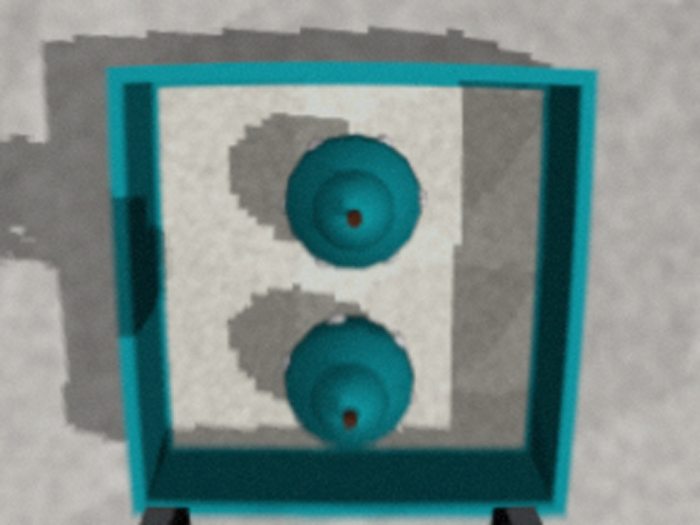

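Both turquoise gourds stand in the turquoise tray. Next: the purple one at the low‑y end.

carry_out(motion=[[[0, 0.032, 0], [0.009, -0.001, 0.046], 60], [[0, 0.032, 0], [0.008, -0.001, 0.046], 60], [[0, 0.032, 0], [0.006, -0.001, 0.046], 60], [[0, 0.032, 0], [0.005, -0.001, 0.046], 60], [[0, 0.032, 0], [0.003, -0.001, 0.046], 60]])

```text
clock: 40.95
tcp_pos: [0.5303, -0.1484, 0.1407]
orientation: [-0.704, 0.709, -0.021, 0.033]
contact_force: [1.4, -0.9, 1.0]
grip_width: 0.0514
```

carry_out(motion=[[[0, 0.032, 0], [0.002, -0.001, 0.046], 60], [[0, 0.032, 0], [0.001, -0.001, 0.046], 60], [[0, 0.032, 0], [-0.002, 0, 0.04], 60], [[0, 0.032, 0], [-0.002, 0, 0.025], 60], [[0, 0, 0], [0, 0, 0], 60]])

```text
clock: 41.45
tcp_pos: [0.5492, 0.0192, 0.1452]
orientation: [-0.702, 0.705, -0.064, 0.082]
contact_force: [-0.6, -0.7, 0.2]
grip_width: 0.0511
```

Run:
```python
from h import *
tops();pc()
plan([(W(36.5,-91,65),mat(-10.9))],60,step=.035)
```

```text
px 298 34 hue 23.0 top carton 35.4 33.8 neck mean 35.5 32.5 world [0.569  0.1592] 664
px 299 121 hue 13.0 top carton 35.1 -25.7 neck mean 35.2 -25.8 world [0.5577 0.102 ] 720
px 191 139 hue 13.0 top carton -38.5 -33.4 neck mean -37.0 -33.4 world [0.4853 0.1082] 630
px 306 219 hue 139.0 top carton 38.1 -92.6 neck mean 38.4 -91.2 world [0.5485 0.0372] 625
carton mm [  42.7 -109.9  145.3] tilt 1.5 [ 0.4 -0.6 -0. ] q [ 0.04  0.05 -0.03  1.47 -0.01  1.81] t 41.5 w 0.0513
[[[0.001, -0.005, 0.009], [-0.003, 0.027, 0.006], 60], [[0.001, -0.006, 0.008], [-0.002, 0.026, 0.007], 60], [[0.001, -0.005, 0.009], [-0.003, 0.027, 0.006], 60]]
end [0.546 0.038 0.065] n 3
```

carry_out(motion=[[[0, -0.005, 0.009], [-0.003, 0.01, 0.018], 60], [[0, -0.006, 0.008], [-0.001, 0.03, 0], 60], [[0, -0.005, 0.009], [0, 0.03, 0], 60], [[0, 0, 0], [0, 0.02, 0], 60], [[0, 0, 0], [0, 0, 0], 60]])

```text
clock: 42.0
tcp_pos: [0.5517, 0.0323, 0.055]
orientation: [-0.703, 0.705, -0.066, 0.069]
contact_force: [-0.4, 1.0, 0.2]
grip_width: 0.0513
```

Run:
```python
from h import *
im=get_image("wrist");save(im,"wrist30.png",(180,200,460,410),2.5);pc()
plan([(W(37.5,-91.5,11),mat(-10.9))],60,step=.015)
```

```text
carton mm [ 43.1 -95.3  56.6] tilt 0.4 [-1.3 -0.1 -0.4] q [ 0.06  0.09 -0.16  1.32 -0.    1.82] t 42.05 w 0.0511
[[[0.0, 0.0, 0.002], [-0.001, 0.011, 0.001], 60], [[0.001, 0.0, 0.001], [-0.002, 0.012, 0.001], 60], [[0.0, 0.0, 0.002], [-0.001, 0.011, 0.001], 60], [[0.001, 0.0, 0.001], [-0.002, 0.012, 0.001], 60]]
end [0.547 0.037 0.011] n 4
```

View pics/wrist30.png

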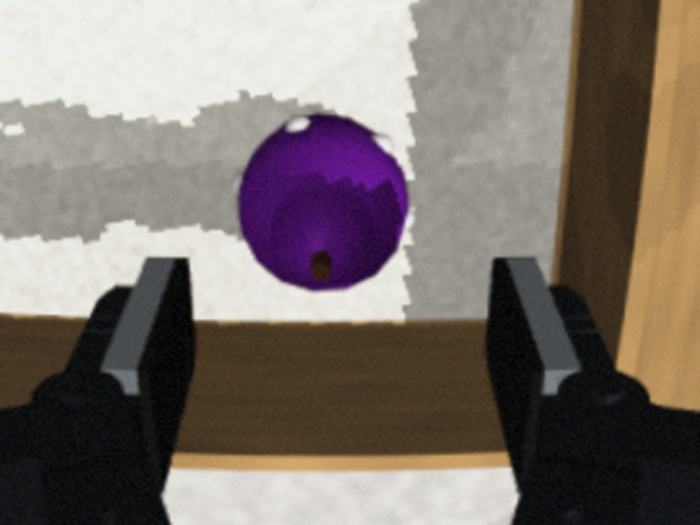

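carry_out(motion=[[[0, 0, 0], [-0.005, 0.008, 0.003], 60], [[0, 0, 0], [-0.001, 0.015, 0], 60], [[0, 0, 0], [0, 0.014, 0], 60], [[0, 0, 0], [0, 0.008, 0], 60], [[0, 0, 0], [0, 0, 0], 60]])

```text
clock: 42.55
tcp_pos: [0.5488, 0.0353, 0.0118]
orientation: [-0.703, 0.704, -0.063, 0.072]
contact_force: [-0.5, 0.7, -0.0]
grip_width: 0.0513
```

Run:
```python
from h import *
im=get_image("wrist");save(im,"wrist31.png",(180,200,460,410),2.5);pc()
plan([(W(37.5,-91.5,11),mat(-10.9))],60,step=.015)
```

```text
carton mm [ 39.3 -92.9  12.3] tilt 0.7 [ 0.   0.3 -0.6] q [ 0.07  0.1  -0.23  1.22 -0.    1.83] t 42.6 w 0.0513
[[[0.0, -0.001, 0.012], [-0.002, 0.001, 0.001], 60]]
end [0.547 0.037 0.011] n 1
```

View pics/wrist31.png

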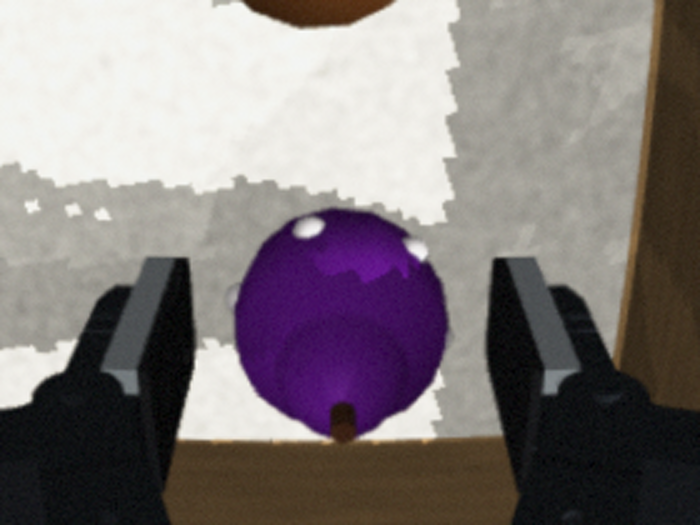

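carry_out(motion=[[[0, 0, 0], [0, 0, 0], 20], [[0, 0, 0], [0, 0, 0], 20], [[0, 0, 0], [0, 0, 0], 20], [[0, 0, 0], [0, 0, 0], 20], [[0, 0, 0], [0, -0.015, 0], 20]])

```text
clock: 43.1
tcp_pos: [0.5487, 0.0355, 0.0278]
orientation: [-0.703, 0.704, -0.063, 0.072]
contact_force: [0.2, -0.2, -1.2]
grip_width: 0.0327
```

carry_out(motion=[[[0, 0, 0], [0, -0.04, 0], 20], [[0, 0, 0], [0, -0.045, 0], 20], [[0, 0, 0], [0, -0.03, 0], 20]])

```text
clock: 43.4
tcp_pos: [0.5453, 0.0357, 0.1464]
orientation: [-0.703, 0.705, -0.065, 0.07]
contact_force: [0.8, 0.1, -0.2]
grip_width: 0.0328
```

Run:
```python
from h import *
pc()
plan([(np.array([.4425,-.150,.14]),mat(0))],20,step=.049)
```

```text
carton mm [ 35.6 -93.3 146.4] tilt 0.4 [ 0.8  0.1 -0.2] q [ 0.07  0.06 -0.02  1.49 -0.    1.83] t 43.4 w 0.0328
[[[0.001, -0.038, 0.001], [-0.013, 0.001, -0.04], 20], [[0.0, -0.039, 0.002], [-0.015, 0.001, -0.04], 20], [[0.001, -0.038, 0.001], [-0.016, 0.002, -0.039], 20], [[0.0, -0.038, 0.002], [-0.018, 0.001, -0.039], 20], [[0.001, -0.038, 0.001], [-0.019, 0.001, -0.038], 20]]
end [ 0.442 -0.15   0.14 ] n 5
```

carry_out(motion=[[[0, -0.038, 0], [-0.013, 0.001, -0.04], 20], [[0, -0.038, 0], [-0.015, 0.001, -0.04], 20], [[0, -0.038, 0], [-0.016, 0.001, -0.04], 20], [[0, -0.038, 0], [-0.017, 0.001, -0.036], 20], [[0, -0.038, 0], [-0.015, 0.001, -0.025], 20]])

```text
clock: 43.9
tcp_pos: [0.45, -0.1379, 0.1534]
orientation: [-0.705, 0.709, 0.013, 0.004]
contact_force: [0.3, -0.1, -0.2]
grip_width: 0.0325
```

carry_out(motion=[[[0, 0, 0], [0, 0, 0], 20], [[0, 0, 0], [0, 0, 0], 20]])

```text
clock: 44.1
tcp_pos: [0.4485, -0.1407, 0.1561]
orientation: [-0.705, 0.709, 0.012, 0.006]
contact_force: [-0.2, -0.2, -0.5]
grip_width: 0.0326
```

Run:
```python
from h import *
im=get_image("wrist");save(im,"wrist32.png");p,M=tool();print(p)
plan([(np.array([.4425,-.150,.11]),mat(0)),(np.array([.4425,-.150,.04]),mat(0))],20,step=.03)
```

```text
[ 0.44865873 -0.14045603  0.15612985]
[[[0.003, 0.005, 0.013], [-0.004, 0.023, -0.005], 20], [[0.003, 0.004, 0.013], [-0.003, 0.023, -0.004], 20], [[0.0, 0.0, 0.0], [0.0, 0.023, 0.0], 20], [[0.0, 0.0, 0.0], [0.0, 0.024, 0.0], 20], [[0.0, 0.0, 0.0], [0.0, 0.023, 0.0], 20]]
end [ 0.443 -0.15   0.04 ] n 5
```

View pics/wrist32.png

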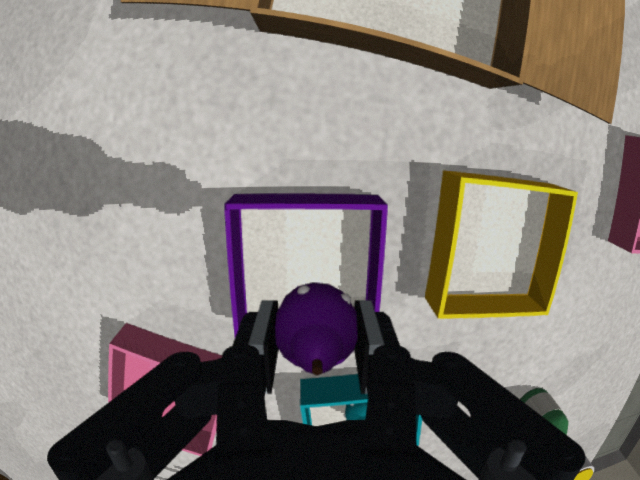

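carry_out(motion=[[[0.003, 0.005, 0.013], [-0.006, 0.022, -0.008], 20], [[0.003, 0.004, 0.013], [-0.002, 0.022, -0.003], 20], [[0, 0, 0], [0, 0.024, 0], 20], [[0, 0, 0], [0, 0.024, 0], 20], [[0, 0, 0], [0, 0.015, 0], 20]])

```text
clock: 44.65
tcp_pos: [0.4466, -0.1485, 0.0503]
orientation: [-0.707, 0.708, 0.004, 0.001]
contact_force: [-0.6, 0.4, -0.8]
grip_width: 0.0328
```

Run:
```python
from h import *
im=get_image("wrist");p,M=tool();print(p)
plan([(np.array([.4425,-.150,.014]),mat(0))],20,step=.02)
```

```text
[ 0.4456854  -0.14814392  0.04819793]
[[[0.0, 0.002, 0.002], [-0.002, 0.017, -0.001], 20], [[0.0, 0.002, 0.002], [-0.001, 0.017, -0.001], 20]]
end [ 0.443 -0.15   0.014] n 2
```

carry_out(motion=[[[0, 0, 0], [-0.002, 0.017, -0.001], 20], [[0, 0, 0], [-0.001, 0.015, -0.001], 20], [[0, 0, 0], [0, 0.003, 0], 20], [[0, 0, 0], [0, 0, 0], 20]])

```text
clock: 45.1
tcp_pos: [0.4447, -0.1479, 0.0133]
orientation: [-0.707, 0.707, 0.004, -0.001]
contact_force: [0.0, -0.2, -0.5]
grip_width: 0.0328
```

Run:
```python
from h import *
im=get_image("wrist");p,M=tool();print(p,read_state()["contact_force"])
```

```text
[ 0.44482648 -0.14788647  0.01350524] [-0.27145731  0.73192638 -0.99507048]
```

carry_out(motion=[[[0, 0, 0], [0, 0.001, 0], 55], [[0, 0, 0], [0, 0, 0], 55], [[0, 0, 0], [0, -0.02, 0], 55], [[0, 0, 0], [0, -0.045, 0], 55], [[0, 0, 0], [0, -0.045, 0], 60]])

```text
clock: 45.65
tcp_pos: [0.4423, -0.147, 0.1223]
orientation: [0.708, -0.706, -0.002, 0.003]
contact_force: [0.6, -0.3, 0.8]
grip_width: 0.0513
```

Run:
```python
from h import *
im=get_image("wrist");save(im,"wrist33.png",(180,100,460,310),2.5);pc()
plan([(W(36,88,140),mat(-10.9))],60,step=.048)
```

```text
carton mm [ -28.5 -292.5  130.1] tilt 0.4 [-0.1 -0.3  7.1] q [-0.32 -0.13 -0.23  1.46  0.    1.24] t 45.7 w 0.0514
[[[0.0, 0.022, 0.001], [0.015, -0.001, 0.04], 60], [[0.0, 0.022, 0.001], [0.015, -0.001, 0.04], 60], [[0.0, 0.022, 0.0], [0.013, -0.001, 0.041], 60], [[0.0, 0.022, 0.001], [0.013, -0.001, 0.041], 60], [[0.0, 0.022, 0.001], [0.012, -0.001, 0.041], 60]]
[[[0.0, 0.022, 0.001], [0.011, -0.001, 0.042], 60], [[0.0, 0.022, 0.0], [0.01, -0.001, 0.042], 60], [[0.0, 0.022, 0.001], [0.009, -0.002, 0.041], 60], [[0.0, 0.022, 0.001], [0.008, -0.001, 0.043], 60]]
end [0.58  0.214 0.14 ] n 9
```

View pics/wrist33.png

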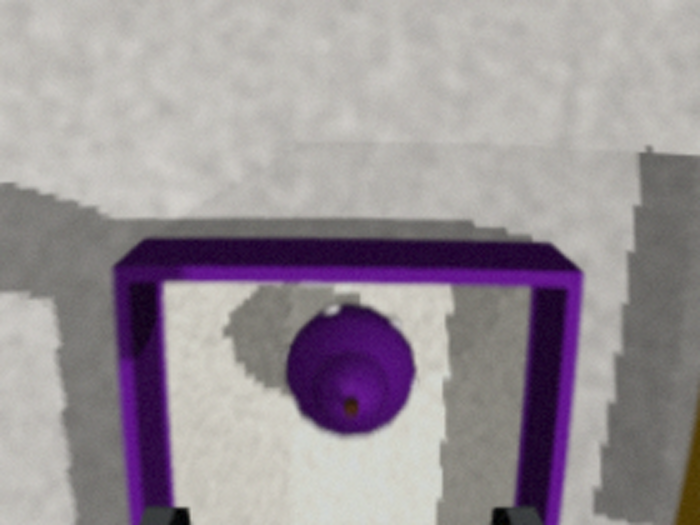

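Purple gourd stands in the purple tray. On to the second purple one.

carry_out(motion=[[[0, 0.022, 0], [0.015, -0.001, 0.04], 60], [[0, 0.022, 0], [0.015, -0.001, 0.04], 60], [[0, 0.022, 0], [0.013, -0.001, 0.041], 60], [[0, 0.022, 0], [0.013, -0.001, 0.041], 60], [[0, 0.022, 0], [0.012, -0.001, 0.041], 60]])

```text
clock: 46.2
tcp_pos: [0.5256, 0.0537, 0.144]
orientation: [-0.705, 0.707, -0.034, 0.049]
contact_force: [1.0, -0.9, -1.1]
grip_width: 0.0513
```

carry_out(motion=[[[0, 0.022, 0], [0.011, 0, 0.042], 60], [[0, 0.022, 0], [0.01, 0, 0.042], 60], [[0, 0.022, 0], [0.009, 0, 0.041], 60], [[0, 0.022, 0], [0.005, 0, 0.03], 60], [[0, 0, 0], [0, 0, 0], 60]])

```text
clock: 46.7
tcp_pos: [0.5868, 0.2137, 0.1471]
orientation: [0.704, -0.703, 0.063, -0.082]
contact_force: [-1.5, -0.6, -1.0]
grip_width: 0.0513
```

Run:
```python
from h import *
tops();pc()
plan([(W(36.5,88,120),mat(-10.9)),(W(36.5,88,60),mat(-10.9))],60,step=.035)
```

```text
px 304 243 hue 139.0 top carton 36.9 88.4 neck mean 37.0 89.7 world [0.5813 0.2151] 592
px 200 246 hue 22.0 top carton -38.7 88.2 neck mean -37.4 89.4 world [0.5081 0.2288] 529
px 304 310 hue 22.0 top carton 35.5 35.4 neck mean 35.6 37.3 world [0.57   0.1639] 493
px 306 372 hue 13.0 top carton 35.2 -24.5 neck mean 35.1 -21.9 world [0.5583 0.1058] 403
carton mm [ 42.6  88.  147.2] tilt 1.5 [-0.2 -1.  -0. ] q [ 0.35  0.22  0.17  1.49 -0.01  2.13] t 46.75 w 0.0512
[[[-0.004, -0.016, 0.026], [-0.007, 0.027, 0.0], 60], [[0.0, 0.0, 0.0], [0.0, 0.03, 0.0], 60], [[0.001, 0.0, 0.0], [0.0, 0.03, 0.0], 60]]
end [0.58  0.214 0.06 ] n 3
```

carry_out(motion=[[[0, -0.016, 0.026], [-0.007, 0.02, 0], 60], [[0, 0, 0], [0, 0.03, 0], 60], [[0, 0, 0], [0, 0.03, 0], 60], [[0, 0, 0], [0, 0.015, 0], 60], [[0, 0, 0], [0, 0, 0], 60]])

```text
clock: 47.25
tcp_pos: [0.5779, 0.2097, 0.0473]
orientation: [0.705, -0.703, 0.068, -0.066]
contact_force: [-0.5, -0.6, -0.2]
grip_width: 0.0512
```

Run:
```python
from h import *
im=get_image("wrist");save(im,"wrist34.png",(180,200,460,410),2.5);pc()
plan([(W(36.7,88.5,12),mat(-10.9))],60,step=.015)
```

```text
carton mm [35.1 84.  48.4] tilt 0.3 [ 0.3 -0.1 -0.7] q [0.35 0.25 0.01 1.33 0.   2.11] t 47.3 w 0.051
[[[-0.001, 0.0, -0.001], [0.001, 0.012, 0.001], 60], [[-0.002, 0.0, -0.001], [0.0, 0.012, 0.002], 60], [[-0.001, 0.001, -0.001], [0.001, 0.012, 0.001], 60]]
end [0.581 0.213 0.012] n 3
```

View pics/wrist34.png

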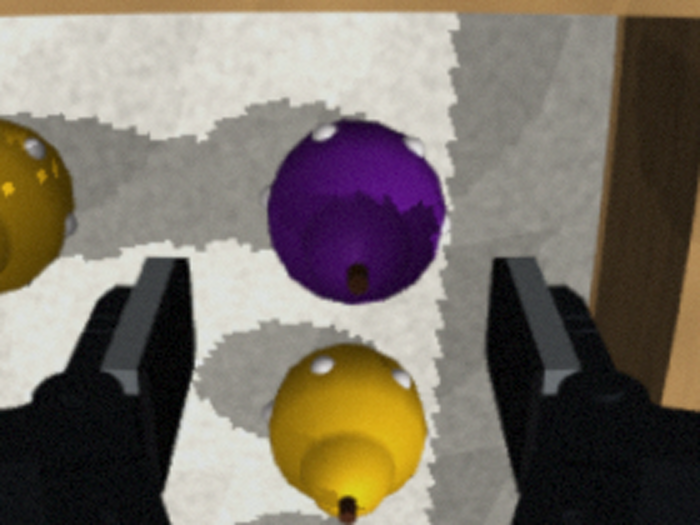

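carry_out(motion=[[[0, 0, 0], [0.002, 0.008, 0.004], 60], [[0, 0, 0], [0, 0.012, 0.001], 60], [[0, 0, 0], [0, 0.01, 0], 60], [[0, 0, 0], [0, 0.005, 0], 60], [[0, 0, 0], [0, 0, 0], 60]])

```text
clock: 47.8
tcp_pos: [0.5826, 0.2142, 0.0134]
orientation: [0.706, -0.702, 0.067, -0.067]
contact_force: [-0.2, -0.5, -0.2]
grip_width: 0.0512
```

Run:
```python
from h import *
im=get_image("wrist");save(im,"wrist35.png",(180,200,460,410),2.5);pc()
```

```text
carton mm [38.6 89.2 13.7] tilt 0.4 [-0.3 -0.2 -0.1] q [ 0.35  0.27 -0.03  1.26  0.01  2.11] t 47.85 w 0.051
```

View pics/wrist35.png

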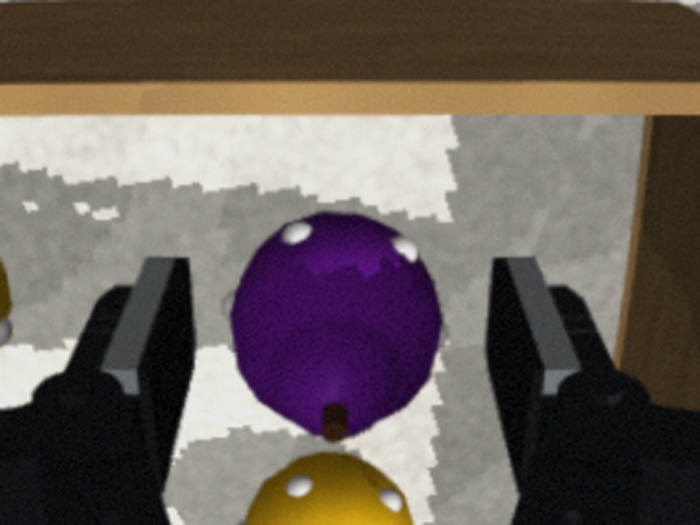

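carry_out(motion=[[[0, 0, 0], [0, 0.002, 0], 20], [[0, 0, 0], [0, 0, 0], 20], [[0, 0, 0], [0, 0, 0], 20], [[0, 0, 0], [0, 0, 0], 20], [[0, 0, 0], [0, -0.015, 0], 20]])

```text
clock: 48.35
tcp_pos: [0.5823, 0.2141, 0.0268]
orientation: [0.706, -0.702, 0.067, -0.067]
contact_force: [-0.2, -0.3, -0.4]
grip_width: 0.0328
```

carry_out(motion=[[[0, 0, 0], [0, -0.04, 0], 20], [[0, 0, 0], [0, -0.045, 0], 20], [[0, 0, 0], [0, -0.03, 0], 20]])

```text
clock: 48.65
tcp_pos: [0.5802, 0.2127, 0.1448]
orientation: [0.705, -0.703, 0.069, -0.065]
contact_force: [1.0, 0.7, -0.7]
grip_width: 0.0327
```

Run:
```python
from h import *
pc()
plan([(np.array([.4425,-.199,.14]),mat(0))],20,step=.049)
```

```text
carton mm [ 36.4  87.2 144.8] tilt 0.4 [ 1.   0.7 -0.7] q [0.35 0.24 0.18 1.52 0.01 2.11] t 48.65 w 0.0327
[[[0.0, -0.021, -0.001], [-0.006, 0.0, -0.048], 20], [[-0.001, -0.021, 0.0], [-0.008, 0.001, -0.047], 20], [[0.0, -0.021, -0.001], [-0.008, 0.0, -0.048], 20], [[-0.001, -0.022, 0.0], [-0.01, 0.001, -0.047], 20], [[0.0, -0.021, -0.001], [-0.01, 0.0, -0.047], 20]]
[[[0.0, -0.021, -0.001], [-0.011, 0.001, -0.047], 20], [[-0.001, -0.021, 0.0], [-0.013, 0.0, -0.047], 20], [[0.0, -0.021, -0.001], [-0.013, 0.001, -0.046], 20], [[0.0, -0.021, 0.0], [-0.014, 0.0, -0.046], 20]]
end [ 0.443 -0.199  0.14 ] n 9
```

carry_out(motion=[[[0, -0.021, 0], [-0.006, 0, -0.047], 20], [[0, -0.021, 0], [-0.008, 0, -0.047], 20], [[0, -0.021, 0], [-0.008, 0, -0.047], 20], [[0, -0.021, 0], [-0.01, 0, -0.047], 20], [[0, -0.021, 0], [-0.01, 0, -0.047], 20]])

```text
clock: 49.15
tcp_pos: [0.5066, -0.0148, 0.1556]
orientation: [0.709, -0.704, 0.022, -0.03]
contact_force: [1.3, 0.0, -1.0]
grip_width: 0.0325
```

carry_out(motion=[[[0, -0.021, 0], [-0.011, 0, -0.047], 20], [[0, -0.021, 0], [-0.013, 0, -0.047], 20], [[0, -0.021, 0], [-0.013, 0, -0.04], 20], [[0, -0.021, 0], [-0.01, 0, -0.025], 20], [[0, 0, 0], [0, 0, 0], 20]])

```text
clock: 49.65
tcp_pos: [0.4478, -0.1815, 0.1611]
orientation: [0.709, -0.706, -0.011, -0.003]
contact_force: [-0.2, -0.6, -0.2]
grip_width: 0.0326
```

Run:
```python
from h import *
im=get_image("wrist");save(im,"wrist36.png");p,M=tool();print(p,read_state()["grip_width"])
plan([(np.array([.4425,-.199,.11]),mat(0)),(np.array([.4425,-.199,.045]),mat(0))],20,step=.03)
```

```text
[ 0.44836816 -0.18050845  0.16123132] 0.0323994008889757
[[[-0.002, 0.005, 0.01], [-0.004, 0.026, -0.009], 20], [[-0.002, 0.006, 0.01], [-0.003, 0.025, -0.01], 20], [[0.0, 0.0, 0.0], [0.0, 0.022, 0.0], 20], [[0.0, 0.0, 0.0], [0.0, 0.021, 0.0], 20], [[0.0, 0.0, 0.0], [0.0, 0.022, 0.0], 20]]
end [ 0.442 -0.199  0.045] n 5
```

View pics/wrist36.png

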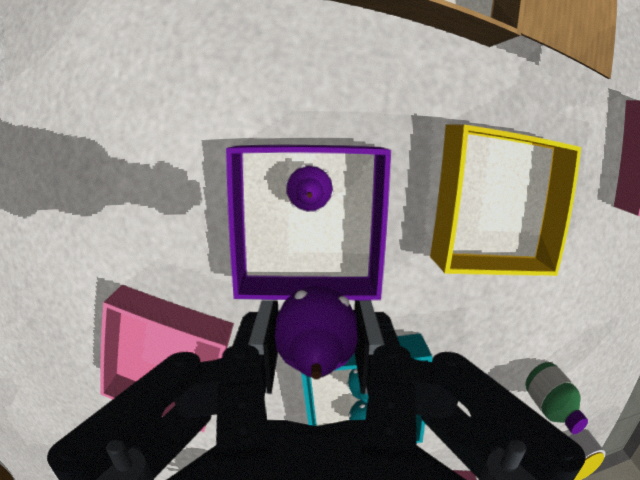

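carry_out(motion=[[[0, 0.005, 0.01], [-0.005, 0.02, -0.012], 20], [[0, 0.006, 0.01], [-0.003, 0.022, -0.01], 20], [[0, 0, 0], [0, 0.024, 0], 20], [[0, 0, 0], [0, 0.024, 0], 20], [[0, 0, 0], [0, 0.015, 0], 20]])

```text
clock: 50.2
tcp_pos: [0.4431, -0.2015, 0.0538]
orientation: [0.708, -0.706, -0.002, -0.0]
contact_force: [-0.0, 0.4, 0.5]
grip_width: 0.0325
```

Run:
```python
from h import *
im=get_image("wrist");p,M=tool();print(p)
plan([(np.array([.4425,-.199,.014]),mat(0))],20,step=.02)
```

```text
[ 0.44211698 -0.20096664  0.05159944]
[[[-0.002, 0.001, 0.0], [0.0, 0.019, 0.001], 20], [[-0.002, 0.001, 0.0], [0.0, 0.019, 0.001], 20]]
end [ 0.442 -0.199  0.014] n 2
```

carry_out(motion=[[[0, 0, 0], [0, 0.018, 0.001], 20], [[0, 0, 0], [0, 0.016, 0], 20], [[0, 0, 0], [0, 0.004, 0], 20], [[0, 0, 0], [0, 0, 0], 20]])

```text
clock: 50.65
tcp_pos: [0.4424, -0.1977, 0.0124]
orientation: [0.708, -0.706, -0.001, 0.003]
contact_force: [-0.3, 0.0, 0.9]
grip_width: 0.0325
```

Run:
```python
from h import *
im=get_image("wrist");p,M=tool();print(p,read_state()["contact_force"])
```

```text
[ 0.44246883 -0.19778692  0.0124547 ] [-0.2292505  -0.5095686  -0.45366885]
```

carry_out(motion=[[[0, 0, 0], [0, 0, 0], 55], [[0, 0, 0], [0, 0, 0], 55], [[0, 0, 0], [0, -0.02, 0], 55], [[0, 0, 0], [0, -0.045, 0], 55], [[0, 0, 0], [0, -0.045, 0], 60]])

```text
clock: 51.2
tcp_pos: [0.4403, -0.1963, 0.121]
orientation: [0.71, -0.704, 0.001, 0.006]
contact_force: [0.1, 1.6, -0.4]
grip_width: 0.0513
```

Run:
```python
from h import *
im=get_image("wrist");save(im,"wrist37.png",(180,100,460,310),2.5);pc()
plan([(W(35.5,35,145),mat(-10.9))],60,step=.048)
```

```text
carton mm [ -21.1 -341.6  128.9] tilt 0.3 [-0.9  0.2  7.1] q [-0.42 -0.08 -0.19  1.46  0.    1.14] t 51.25 w 0.0514
[[[0.0, 0.025, 0.0], [0.016, -0.002, 0.045], 60], [[-0.001, 0.024, -0.001], [0.015, -0.002, 0.045], 60], [[0.0, 0.025, 0.0], [0.014, -0.002, 0.045], 60], [[-0.001, 0.024, 0.0], [0.013, -0.001, 0.046], 60], [[0.0, 0.025, 0.0], [0.011, -0.002, 0.047], 60]]
[[[-0.001, 0.024, -0.001], [0.011, -0.002, 0.046], 60], [[0.0, 0.025, 0.0], [0.009, -0.002, 0.047], 60], [[-0.001, 0.025, 0.0], [0.009, -0.002, 0.046], 60]]
end [0.57  0.161 0.145] n 8
```

View pics/wrist37.png

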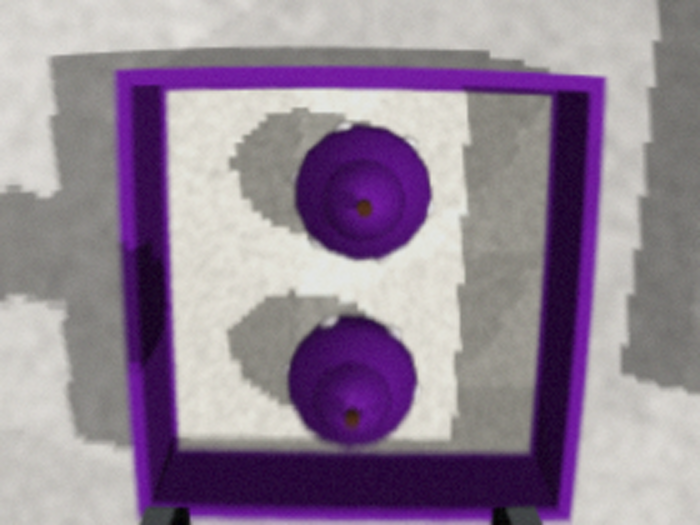

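Both purple are standing in the purple tray. Now the yellow ones.

carry_out(motion=[[[0, 0.025, 0], [0.016, -0.003, 0.045], 60], [[0, 0.025, 0], [0.015, -0.002, 0.045], 60], [[0, 0.025, 0], [0.014, -0.002, 0.045], 60], [[0, 0.025, 0], [0.013, -0.001, 0.045], 60], [[0, 0.025, 0], [0.011, -0.001, 0.045], 60]])

```text
clock: 51.75
tcp_pos: [0.5266, 0.0257, 0.1458]
orientation: [0.706, -0.705, 0.044, -0.051]
contact_force: [0.8, -0.8, -0.1]
grip_width: 0.051
```

carry_out(motion=[[[0, 0.025, 0], [0.011, -0.001, 0.046], 60], [[0, 0.025, 0], [0.009, 0, 0.04], 60], [[0, 0.025, 0], [0.006, 0, 0.03], 60], [[0, 0, 0], [0, 0, 0], 60]])

```text
clock: 52.15
tcp_pos: [0.5729, 0.147, 0.1485]
orientation: [0.705, -0.702, 0.069, -0.078]
contact_force: [-1.3, -0.3, -0.3]
grip_width: 0.0512
```

Run:
```python
from h import *
tops();pc()
plan([(W(35.5,35,120),mat(-10.9)),(W(35.5,35,60),mat(-10.9))],60,step=.035)
```

```text
px 197 153 hue 23.0 top carton -38.9 87.4 neck mean -37.4 87.6 world [0.5079 0.2271] 600
px 305 223 hue 23.0 top carton 35.5 34.5 neck mean 35.7 35.8 world [0.5699 0.1624] 615
px 307 299 hue 13.0 top carton 34.9 -24.6 neck mean 35.3 -22.6 world [0.5584 0.1051] 511
px 213 309 hue 13.0 top carton -38.6 -32.4 neck mean -37.5 -30.3 world [0.4855 0.1113] 440
carton mm [ 41.5  19.9 148.6] tilt 0.7 [-1.4  0.8  0.3] q [ 0.25  0.16  0.09  1.49 -0.    2.03] t 52.2 w 0.0513
[[[-0.005, -0.018, 0.012], [-0.007, 0.029, 0.015], 60], [[0.0, 0.0, 0.0], [0.0, 0.03, 0.0], 60], [[0.0, 0.0, 0.0], [0.0, 0.03, 0.0], 60]]
end [0.569 0.162 0.06 ] n 3
```

carry_out(motion=[[[-0.005, -0.018, 0.012], [-0.007, 0.01, 0.016], 60], [[0, 0, 0], [0, 0.03, 0], 60], [[0, 0, 0], [0, 0.03, 0], 60], [[0, 0, 0], [0, 0.02, 0], 60], [[0, 0, 0], [0, 0, 0], 60]])

```text
clock: 52.7
tcp_pos: [0.5691, 0.1601, 0.0581]
orientation: [-0.704, 0.704, -0.066, 0.068]
contact_force: [-0.4, 0.4, -0.5]
grip_width: 0.0513
```

Run:
```python
from h import *
im=get_image("wrist");save(im,"wrist38.png",(180,200,460,410),2.5);pc()
plan([(W(35.7,35,12),mat(-10.9))],60,step=.015)
```

```text
carton mm [36.1 33.6 59.8] tilt 0.3 [1.  0.4 0.4] q [ 0.27  0.18 -0.05  1.34 -0.    2.04] t 52.75 w 0.0512
[[[0.0, 0.0, 0.001], [0.0, 0.012, 0.0], 60], [[0.0, 0.0, 0.001], [0.0, 0.012, 0.001], 60], [[-0.001, 0.0, 0.001], [0.0, 0.012, 0.0], 60], [[0.0, 0.0, 0.001], [0.0, 0.012, 0.0], 60]]
end [0.57  0.161 0.012] n 4
```

View pics/wrist38.png

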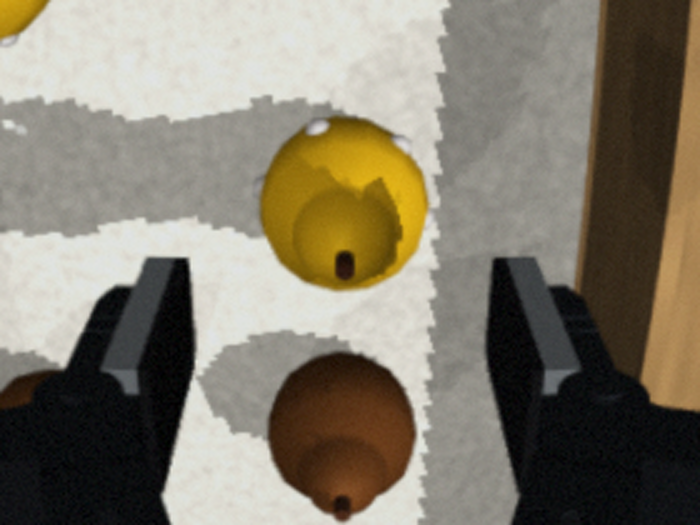

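carry_out(motion=[[[0, 0, 0], [0, 0.013, 0.001], 60], [[0, 0, 0], [0, 0.013, 0.001], 60], [[0, 0, 0], [0, 0.012, 0], 60], [[0, 0, 0], [0, 0.009, 0], 60], [[0, 0, 0], [0, 0, 0], 60]])

```text
clock: 53.25
tcp_pos: [0.5724, 0.1616, 0.013]
orientation: [0.705, -0.703, 0.064, -0.071]
contact_force: [-0.5, -1.4, 0.6]
grip_width: 0.0511
```

Run:
```python
from h import *
im=get_image("wrist");save(im,"wrist39.png",(180,200,460,410),2.5);pc()
```

```text
carton mm [38.6 35.6 13.7] tilt 0.6 [-0.1  0.9 -0.5] q [ 0.28  0.21 -0.11  1.24 -0.    2.04] t 53.3 w 0.0515
```

View pics/wrist39.png

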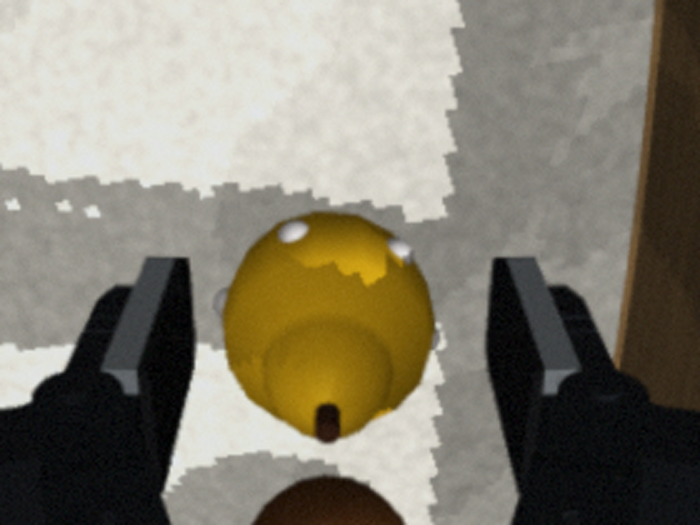

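carry_out(motion=[[[0, 0, 0], [0, 0.002, 0], 20], [[0, 0, 0], [0, 0, 0], 20], [[0, 0, 0], [0, 0, 0], 20], [[0, 0, 0], [0, 0, 0], 20], [[0, 0, 0], [0, -0.015, 0], 20]])

```text
clock: 53.8
tcp_pos: [0.5723, 0.1617, 0.027]
orientation: [0.705, -0.703, 0.064, -0.071]
contact_force: [0.2, 0.1, -1.6]
grip_width: 0.0326
```

carry_out(motion=[[[0, 0, 0], [0, -0.04, 0], 20], [[0, 0, 0], [0, -0.045, 0], 20], [[0, 0, 0], [0, -0.03, 0], 20]])

```text
clock: 54.1
tcp_pos: [0.5691, 0.161, 0.1453]
orientation: [0.704, -0.704, 0.066, -0.069]
contact_force: [1.7, 0.3, -0.3]
grip_width: 0.0329
```

Run:
```python
from h import *
pc()
u=np.radians(-2.5);v=np.array([-np.sin(u),np.cos(u)]);T=np.array([.6145,-.1547]);print(T+.025*v,T-.025*v)
plan([(np.r_[T+.025*v,.14],mat(-2.5))],20,step=.049)
```

```text
carton mm [ 35.3  34.3 145.3] tilt 0.3 [ 1.7  0.3 -0.3] q [ 0.28  0.17  0.1   1.5  -0.    2.04] t 54.1 w 0.0329
[ 0.61559048 -0.12972379] [ 0.61340952 -0.17967621]
[[[0.0, -0.021, 0.001], [0.014, 0.001, -0.04], 20], [[0.0, -0.021, 0.0], [0.014, 0.001, -0.039], 20], [[0.0, -0.021, 0.001], [0.013, 0.0, -0.04], 20], [[0.0, -0.021, 0.001], [0.012, 0.001, -0.041], 20], [[0.0, -0.021, 0.0], [0.011, 0.001, -0.04], 20]]
[[[0.0, -0.021, 0.001], [0.01, 0.001, -0.041], 20], [[0.0, -0.021, 0.001], [0.009, 0.0, -0.041], 20]]
end [ 0.615 -0.13   0.14 ] n 7
```

carry_out(motion=[[[0, -0.021, 0], [0.014, 0.001, -0.04], 20], [[0, -0.021, 0], [0.014, 0.001, -0.04], 20], [[0, -0.021, 0], [0.013, 0.001, -0.04], 20], [[0, -0.021, 0], [0.012, 0.001, -0.04], 20], [[0, -0.021, 0], [0.011, 0.001, -0.04], 20]])

```text
clock: 54.6
tcp_pos: [0.6071, -0.0471, 0.155]
orientation: [0.708, -0.705, 0.018, -0.033]
contact_force: [0.2, -0.3, 0.1]
grip_width: 0.0323
```

carry_out(motion=[[[0, -0.021, 0], [0.01, 0.001, -0.035], 20], [[0, -0.021, 0], [0.006, 0.001, -0.025], 20], [[0, 0, 0], [0, 0, 0], 20], [[0, 0, 0], [0, 0, 0], 20]])

```text
clock: 55.0
tcp_pos: [0.6196, -0.1162, 0.1576]
orientation: [0.708, -0.706, 0.004, -0.021]
contact_force: [-0.2, 0.7, -0.3]
grip_width: 0.0326
```

Run:
```python
from h import *
im=get_image("wrist");save(im,"wrist40.png");p,M=tool();print(p,read_state()["grip_width"])
plan([(np.array([.6155,-.130,.12]),mat(-2.5)),(np.array([.6155,-.130,.045]),mat(-2.5))],20,step=.03)
```

```text
[ 0.61959577 -0.1159006   0.15767556] 0.032734921857769245
[[[-0.001, 0.004, 0.013], [-0.002, 0.019, -0.007], 20], [[-0.001, 0.005, 0.012], [-0.002, 0.019, -0.007], 20], [[0.0, 0.0, 0.0], [0.0, 0.025, 0.0], 20], [[0.0, 0.0, 0.0], [0.0, 0.025, 0.0], 20], [[0.0, 0.0, 0.0], [0.0, 0.025, 0.0], 20]]
end [ 0.616 -0.13   0.045] n 5
```

View pics/wrist40.png

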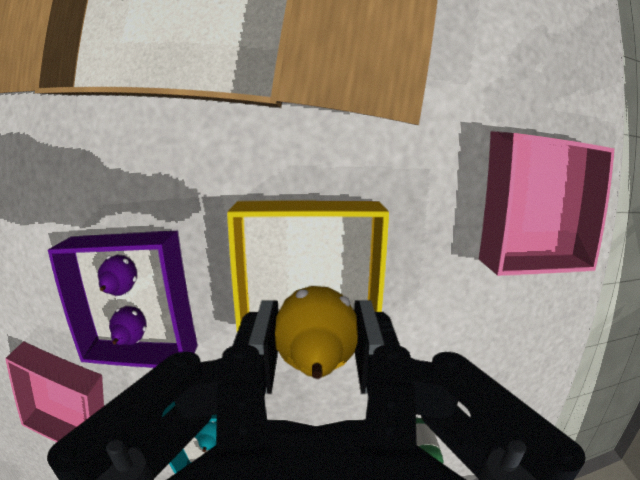

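carry_out(motion=[[[0, 0.004, 0.013], [-0.003, 0.019, -0.01], 20], [[0, 0.005, 0.012], [-0.002, 0.019, -0.006], 20], [[0, 0, 0], [0, 0.025, 0], 20], [[0, 0, 0], [0, 0.025, 0], 20], [[0, 0, 0], [0, 0.016, 0], 20]])

```text
clock: 55.55
tcp_pos: [0.6137, -0.1297, 0.047]
orientation: [0.708, -0.706, 0.015, -0.014]
contact_force: [0.5, 0.2, -0.4]
grip_width: 0.0321
```

Run:
```python
from h import *
im=get_image("wrist");p,M=tool();print(p)
plan([(np.array([.6155,-.130,.013]),mat(-2.5))],20,step=.02)
```

```text
[ 0.6123243  -0.12935853  0.04403863]
[[[-0.001, 0.001, -0.003], [0.002, 0.016, 0.0], 20], [[-0.002, 0.002, -0.003], [0.001, 0.015, -0.001], 20]]
end [ 0.615 -0.13   0.013] n 2
```

carry_out(motion=[[[0, 0, 0], [0.002, 0.015, 0], 20], [[0, 0, 0], [0.001, 0.014, 0], 20], [[0, 0, 0], [0, 0.003, 0], 20], [[0, 0, 0], [0, 0, 0], 20]])

```text
clock: 56.0
tcp_pos: [0.6143, -0.1285, 0.011]
orientation: [0.708, -0.706, 0.017, -0.012]
contact_force: [1.4, 0.9, 0.4]
grip_width: 0.0325
```

Run:
```python
from h import *
im=get_image("wrist");p,M=tool();print(p,read_state()["contact_force"])
```

```text
[ 0.61431751 -0.1284754   0.01082585] [-2.24494172 -0.96524283  6.69056513]
```

carry_out(motion=[[[0, 0, 0], [0, 0, 0], 55], [[0, 0, 0], [0, 0, 0], 55], [[0, 0, 0], [0, -0.02, 0], 55], [[0, 0, 0], [0, -0.045, 0], 55], [[0, 0, 0], [0, -0.045, 0], 60]])

```text
clock: 56.55
tcp_pos: [0.6109, -0.1275, 0.1139]
orientation: [0.709, -0.705, 0.022, -0.006]
contact_force: [1.1, -1.0, 0.4]
grip_width: 0.0514
```

Run:
```python
from h import *
im=get_image("wrist");save(im,"wrist41.png",(180,100,460,310),2.5);pc()
plan([(W(-39.5,88,145),mat(-10.9))],60,step=.048)
```

```text
carton mm [ 133.3 -241.2  122.4] tilt 0.8 [-0.5 -0.2  5.7] q [-0.21  0.27  0.18  1.49  0.    1.4 ] t 56.6 w 0.0511
[[[0.0, 0.019, -0.002], [-0.015, -0.002, 0.044], 60], [[-0.001, 0.019, -0.001], [-0.016, -0.003, 0.044], 60], [[0.0, 0.019, -0.002], [-0.017, -0.003, 0.043], 60], [[0.0, 0.018, -0.002], [-0.018, -0.002, 0.043], 60], [[-0.001, 0.019, -0.001], [-0.018, -0.003, 0.043], 60]]
[[[0.0, 0.019, -0.002], [-0.019, -0.003, 0.042], 60], [[0.0, 0.019, -0.001], [-0.02, -0.002, 0.042], 60], [[0.0, 0.019, -0.002], [-0.021, -0.003, 0.041], 60]]
end [0.506 0.228 0.145] n 8
```

View pics/wrist41.png

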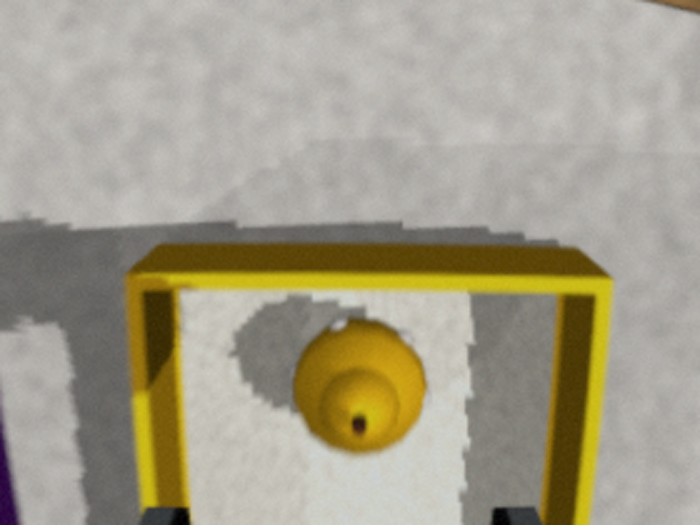

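Yellow gourd stands in the yellow tray. Last one.

carry_out(motion=[[[0, 0.019, 0], [-0.013, -0.008, 0.044], 60], [[0, 0.019, 0], [-0.014, -0.005, 0.044], 60], [[0, 0.019, 0], [-0.015, -0.003, 0.043], 60], [[0, 0.019, 0], [-0.017, -0.002, 0.043], 60], [[0, 0.019, 0], [-0.018, -0.002, 0.043], 60]])

```text
clock: 57.1
tcp_pos: [0.5553, 0.0962, 0.1455]
orientation: [0.706, -0.704, 0.054, -0.049]
contact_force: [1.4, 0.8, -0.3]
grip_width: 0.051
```

carry_out(motion=[[[0, 0.019, 0], [-0.019, -0.002, 0.042], 60], [[0, 0.019, 0], [-0.02, 0, 0.04], 60], [[0, 0.019, 0], [-0.015, 0, 0.025], 60], [[0, 0, 0], [0, 0, 0], 60]])

```text
clock: 57.5
tcp_pos: [0.5156, 0.22, 0.1471]
orientation: [0.705, -0.702, 0.073, -0.069]
contact_force: [0.5, -0.1, 0.4]
grip_width: 0.0512
```

Run:
```python
from h import *
tops();pc()
plan([(W(-39.5,88,120),mat(-10.9)),(W(-39.5,88,60),mat(-10.9))],60,step=.035)
```

```text
px 301 233 hue 22.0 top carton -39.4 88.0 neck mean -39.3 89.3 world [0.5063 0.2291] 605
px 306 373 hue 13.0 top carton -39.1 -32.2 neck mean -39.0 -29.7 world [0.4841 0.1122] 403
carton mm [-27.7  80.9 147. ] tilt 0.4 [ 0.8 -0.2  0.2] q [0.4  0.1  0.03 1.5  0.01 2.17] t 57.55 w 0.0509
[[[-0.002, -0.011, -0.007], [-0.012, 0.027, 0.007], 60], [[0.0, 0.0, 0.0], [0.0, 0.03, 0.0], 60], [[0.0, 0.0, 0.0], [0.0, 0.03, 0.0], 60]]
end [0.506 0.228 0.06 ] n 3
```

carry_out(motion=[[[0, -0.011, -0.007], [-0.012, 0.02, 0.007], 60], [[0, 0, 0], [0, 0.03, 0], 60], [[0, 0, 0], [0, 0.03, 0], 60], [[0, 0, 0], [0, 0.015, 0], 60], [[0, 0, 0], [0, 0, 0], 60]])

```text
clock: 58.05
tcp_pos: [0.5074, 0.2248, 0.0484]
orientation: [0.705, -0.703, 0.067, -0.068]
contact_force: [0.0, -0.2, 0.6]
grip_width: 0.0513
```

Run:
```python
from h import *
im=get_image("wrist");save(im,"wrist42.png",(180,200,460,410),2.5);pc()
plan([(W(-39.5,88,12),mat(-10.9))],60,step=.015)
```

```text
carton mm [-37.1  85.5  49.5] tilt 0.2 [-0.1 -0.7  1. ] q [ 0.42  0.1  -0.16  1.31  0.    2.18] t 58.1 w 0.0513
[[[-0.001, 0.0, 0.001], [-0.001, 0.012, 0.001], 60], [[-0.001, -0.001, 0.001], [-0.001, 0.013, 0.001], 60], [[-0.001, 0.0, 0.001], [-0.001, 0.012, 0.0], 60]]
end [0.505 0.228 0.012] n 3
```

View pics/wrist42.png

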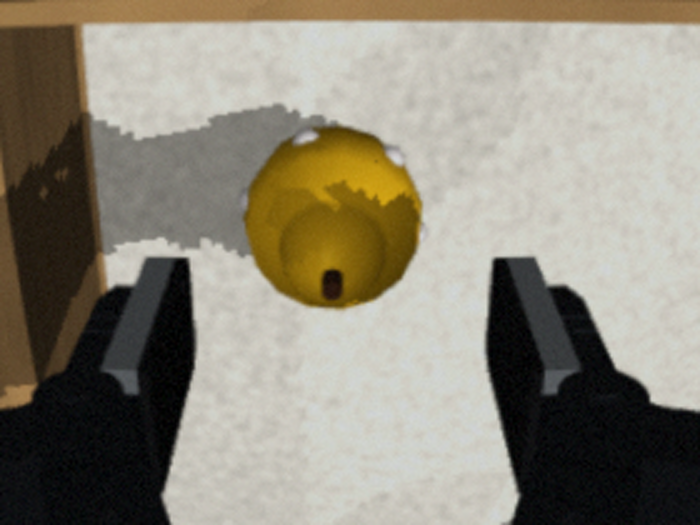

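carry_out(motion=[[[0, 0, 0], [-0.002, 0.01, 0.003], 60], [[0, 0, 0], [-0.001, 0.012, 0.001], 60], [[0, 0, 0], [-0.001, 0.01, 0], 60], [[0, 0, 0], [0, 0.004, 0], 60], [[0, 0, 0], [0, 0, 0], 60]])

```text
clock: 58.6
tcp_pos: [0.5066, 0.2296, 0.0132]
orientation: [0.705, -0.702, 0.066, -0.071]
contact_force: [0.2, -0.2, -0.1]
grip_width: 0.0516
```

Run:
```python
from h import *
im=get_image("wrist");save(im,"wrist43.png",(180,200,460,410),2.5);pc()
```

```text
carton mm [-39.   89.9  13.5] tilt 0.5 [ 0.6 -0.4  0.1] q [ 0.43  0.12 -0.21  1.23  0.    2.19] t 58.65 w 0.0511
```

View pics/wrist43.png

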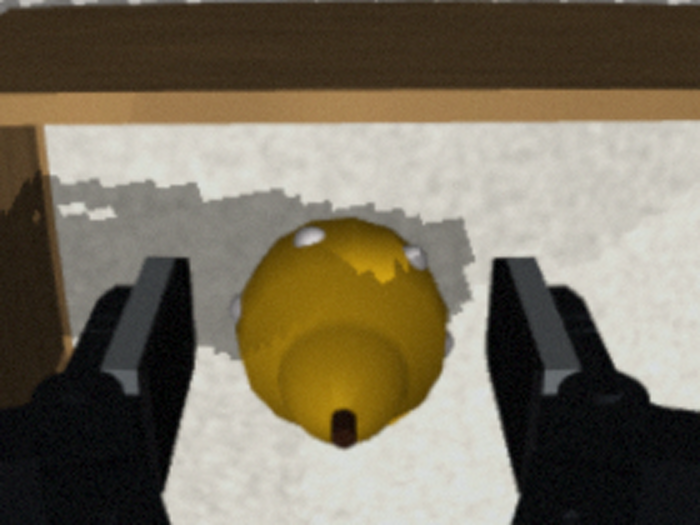

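carry_out(motion=[[[0, 0, 0], [0, 0.002, -0.002], 20], [[0, 0, 0], [0, 0, 0], 20], [[0, 0, 0], [0, 0, 0], 20], [[0, 0, 0], [0, 0, 0], 20], [[0, 0, 0], [0, -0.015, 0], 20]])

```text
clock: 59.15
tcp_pos: [0.5059, 0.2273, 0.0267]
orientation: [0.705, -0.702, 0.066, -0.07]
contact_force: [0.3, -0.1, -1.2]
grip_width: 0.0324
```

carry_out(motion=[[[0, 0, 0], [0, -0.04, 0], 20], [[0, 0, 0], [0, -0.045, 0], 20], [[0, 0, 0], [0, -0.03, 0], 20]])

```text
clock: 59.45
tcp_pos: [0.503, 0.226, 0.145]
orientation: [0.704, -0.703, 0.067, -0.069]
contact_force: [0.9, 1.1, 0.5]
grip_width: 0.0326
```

Run:
```python
from h import *
pc()
plan([(np.r_[.6134,-.1797,.14],mat(-2.5))],20,step=.049)
```

```text
carton mm [-41.9  85.6 145. ] tilt 0.1 [0.9 1.1 0.5] q [ 0.42  0.07 -0.01  1.49  0.    2.19] t 59.45 w 0.0326
[[[0.0, -0.017, 0.0], [0.021, 0.001, -0.042], 20], [[0.0, -0.016, 0.0], [0.02, 0.0, -0.042], 20], [[0.0, -0.017, 0.001], [0.019, 0.001, -0.043], 20], [[-0.001, -0.016, 0.0], [0.018, 0.0, -0.043], 20], [[0.0, -0.017, 0.0], [0.018, 0.001, -0.043], 20]]
[[[0.0, -0.016, 0.0], [0.017, 0.0, -0.043], 20], [[0.0, -0.017, 0.0], [0.017, 0.001, -0.044], 20], [[0.0, -0.017, 0.001], [0.016, 0.0, -0.044], 20], [[0.0, -0.016, 0.0], [0.015, 0.001, -0.044], 20]]
end [ 0.614 -0.18   0.14 ] n 9
```

carry_out(motion=[[[0, -0.017, 0], [0.021, 0, -0.042], 20], [[0, -0.017, 0], [0.02, 0, -0.042], 20], [[0, -0.017, 0], [0.019, 0, -0.043], 20], [[0, -0.017, 0], [0.018, 0, -0.043], 20], [[0, -0.017, 0], [0.018, 0, -0.043], 20]])

```text
clock: 59.95
tcp_pos: [0.5686, -0.0002, 0.1585]
orientation: [0.709, -0.704, 0.027, -0.039]
contact_force: [0.8, 1.1, 0.4]
grip_width: 0.0325
```

carry_out(motion=[[[0, -0.017, 0], [0.017, 0, -0.043], 20], [[0, -0.017, 0], [0.017, 0, -0.044], 20], [[0, -0.017, 0], [0.013, 0, -0.038], 20], [[0, -0.017, 0], [0.01, 0, -0.025], 20], [[0, 0, 0], [0, 0, 0], 20]])

```text
clock: 60.45
tcp_pos: [0.6161, -0.1665, 0.1645]
orientation: [0.709, -0.705, 0.002, -0.018]
contact_force: [-0.2, 1.2, -1.2]
grip_width: 0.0323
```

Run:
```python
from h import *
im=get_image("wrist");save(im,"wrist44.png");p,M=tool();print(p,read_state()["grip_width"])
plan([(np.array([.6134,-.179,.12]),mat(-2.5)),(np.array([.6134,-.179,.045]),mat(-2.5))],20,step=.03)
```

```text
[ 0.61579317 -0.16516723  0.16474633] 0.03287056160182686
[[[-0.003, 0.008, 0.011], [-0.002, 0.022, -0.007], 20], [[-0.002, 0.008, 0.011], [-0.001, 0.023, -0.007], 20], [[0.0, 0.0, 0.0], [0.0, 0.025, 0.0], 20], [[0.0, 0.0, 0.0], [0.0, 0.025, 0.0], 20], [[0.0, 0.0, 0.0], [0.0, 0.025, 0.0], 20]]
end [ 0.613 -0.179  0.045] n 5
```

View pics/wrist44.png

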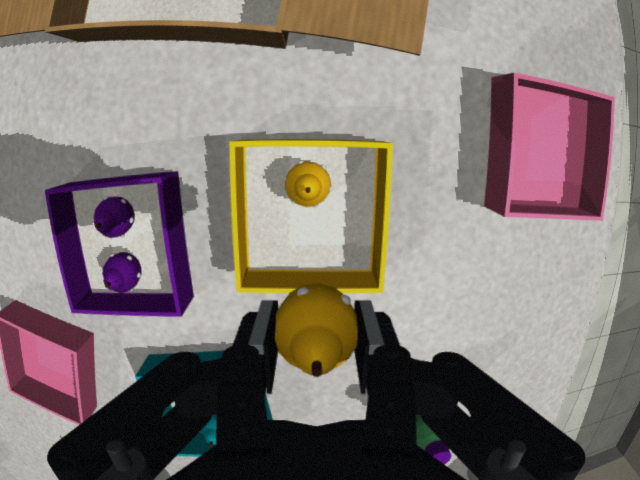

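carry_out(motion=[[[0, 0.008, 0.011], [-0.002, 0.022, -0.009], 20], [[0, 0.008, 0.011], [-0.001, 0.022, -0.007], 20], [[0, 0, 0], [0, 0.025, 0], 20], [[0, 0, 0], [0, 0.025, 0], 20], [[0, 0, 0], [0, 0.015, 0], 20]])

```text
clock: 61.0
tcp_pos: [0.6121, -0.1779, 0.0507]
orientation: [0.709, -0.705, 0.015, -0.015]
contact_force: [-0.2, -0.1, -0.5]
grip_width: 0.0327
```

Run:
```python
from h import *
im=get_image("wrist");p,M=tool();print(p)
plan([(np.array([.6134,-.179,.013]),mat(-2.5))],20,step=.02)
```

```text
[ 0.61098946 -0.17741892  0.04805396]
[[[-0.003, 0.0, -0.002], [0.001, 0.018, -0.001], 20], [[-0.003, 0.001, -0.002], [0.002, 0.017, -0.001], 20]]
end [ 0.614 -0.179  0.013] n 2
```

carry_out(motion=[[[0, 0, 0], [0.002, 0.016, -0.001], 20], [[0, 0, 0], [0.001, 0.015, -0.001], 20], [[0, 0, 0], [0, 0.003, 0], 20], [[0, 0, 0], [0, 0, 0], 20]])

```text
clock: 61.45
tcp_pos: [0.6127, -0.1775, 0.0124]
orientation: [0.709, -0.705, 0.016, -0.013]
contact_force: [-0.4, -0.7, 2.1]
grip_width: 0.0329
```

Run:
```python
from h import *
im=get_image("wrist");p,M=tool();print(p,read_state()["contact_force"])
```

```text
[ 0.61276779 -0.17745515  0.01237932] [-0.33720062  0.2447036   0.79653867]
```

carry_out(motion=[[[0, 0, 0], [0, 0, 0], 55], [[0, 0, 0], [0, 0, 0], 55], [[0, 0, 0], [0, -0.02, 0], 55], [[0, 0, 0], [0, -0.045, 0], 55], [[0, 0, 0], [0, -0.045, 0], 60]])

```text
clock: 62.0
tcp_pos: [0.6096, -0.1762, 0.1171]
orientation: [0.71, -0.703, 0.021, -0.008]
contact_force: [0.8, -0.3, -0.3]
grip_width: 0.051
```

carry_out(motion=[[[0, 0, 0], [-0.02, -0.045, 0.03], 60], [[0, 0, 0], [-0.03, -0.045, 0.03], 60], [[0, 0, 0], [-0.03, -0.03, 0.03], 60], [[0, 0, 0], [0, 0, 0], 60], [[0, 0, 0], [0, 0, 0], 60]])

```text
clock: 62.5
tcp_pos: [0.5444, -0.0938, 0.2325]
orientation: [0.71, -0.704, 0.017, -0.012]
contact_force: [-0.3, -0.0, -0.2]
grip_width: 0.0512
```

Run:
```python
from h import *
save(get_image("wrist"),"wrist45.png");save(get_image("side"),"side45.png",(200,140,420,330),3.5);save(get_image("scene"),"scene45.png",(120,120,440,360),2.4);p,M=tool();print(p)
```

```text
[ 0.54446474 -0.09450048  0.23100392]
```

View pics/wrist45.png

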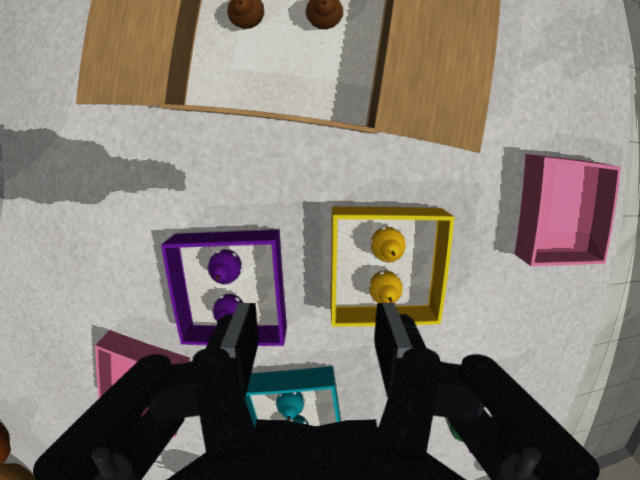

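View pics/side45.png

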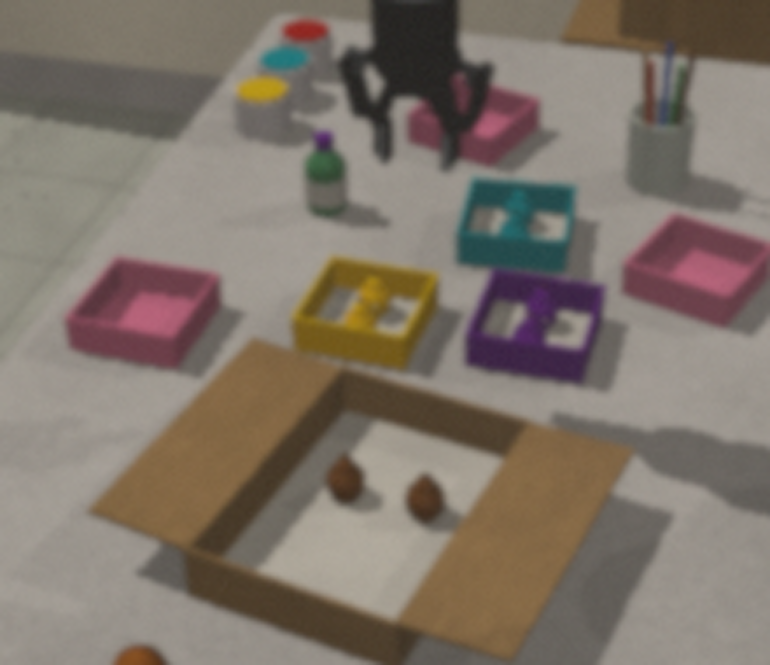

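View pics/scene45.png

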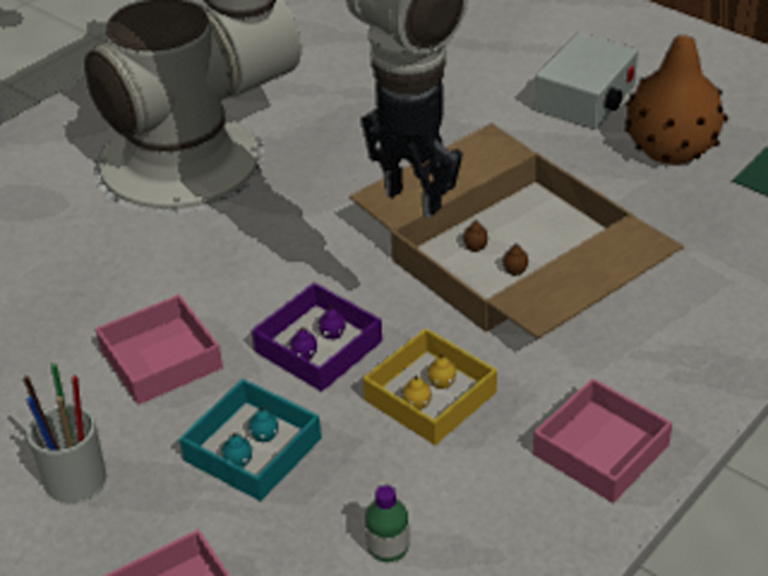

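The wrist, side and scene pictures agree. Two turquoise, two purple and two yellow gourds stand in their own trays, the two plain gourds stand in the carton, both flaps lie flat outward, and the bystanders are in place. The arm is clear.

Run:
```python
from h import *
pc();print(finish_job())
```

```text
carton mm [  59.4 -221.3  231. ] tilt 0.8 [-0.2 -0.6  0.3] q [-0.18  0.11  0.2   1.67  0.01  1.44] t 62.65 w 0.0516
the job is handed in; nothing more can be done
None
```

I opened both flaps first. Then I moved all six painted gourds, two of each colour, into the trays of their own colour, and handed the job in at 62.65 s. `finish_job()` gave no verdict.

**Flaps:** The near flap went over by its bead, after the grip slipped off once. It stopped upright, so I pushed it down from inside. The far flap's bead slipped out of the grip twice, so I lifted its free edge from below with closed fingers and pushed it over.

**Forces and limits:**
- **Wrist force:** about 53 N at one moment on the near flap, with the fingers holding the bead.
- **Joint limit:** joint 4 reached 2.276 of 2.28 rad on the far flap.
- **Contact force:** I did not measure separately whether the arm or gripper body pressed on anything.

**Last checks:** The final wrist, side and scene pictures agree:
- Each tray holds its two gourds, standing.
- Both plain gourds stand in the carton.
- Both flaps lie flat outward.
- The lamp, brush jar, control box and paint bottle look undisturbed. I judged this by eye and did not re-measure their positions.
- The gripper is empty and clear at 0.23 m, with contact force near zero.

No check failed at the end.

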